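# Change over the handle moulds in the drying press

## Robot

A 6-joint arm with a two-finger parallel gripper is mounted at the origin on the work surface. World frame = base frame: x ahead of the robot, y to its left, z up, the work surface at z = 0. Lengths are in m, angles in degrees, forces in N, time in s.
With the tool pointing down it reaches from about 0.275 to 1 m from the base axis. Payload 8.4 kg.
Tool frame: the origin (TCP) lies midway between the tips of the shut fingers; the grasp point (between the pads) lies 19 mm behind it; z points along the fingers, y is the direction in which the jaws open and shut (so a half turn about z gives the same grasp; the last joint's range is limited). The gripper opens to 85 mm and grips with 20 to 120 N. Pads are 22 mm wide; open, the fingers measure 114 mm over their backs; the gripper's body (76 mm by 85 mm) begins 54 mm behind the grasp point. The pads swing forward as they close: fully open they stand 13 mm farther back than shut.
Start: joints at [-75.768, 20.225, 93.587, -0, 66.188, -0.138], TCP at [0.155, -0.605, 0.2] pointing down, gripper open.
Joint ranges: [-150.9, 150.9], [-52.94, 120.26], [3.33, 152.33], [-74.26, 254.26], [0, 154.13], [-172.89, 172.89]. Speed limits (degrees/s): [127.2, 127.2, 159.86, 180, 180, 180].

## Interface

Orientations are given as a 3x3 rotation matrix whose columns are the frame's x, y, z axes.
In Python, from station import r gives the robot as it stands. The module is installed in compiled form; this text tells all that it offers.
- The arm moves only by the tool send_rows, never from a script. Its argument "motion" is a list of rows, each a list of 3 entries, a list of its own where there are three numbers: the opening in per cent of the stroke, from 0 (shut) to 100 (fully open), then the shift along the tool's x, y, z in cm, then the turn about the tool's z in rad. In form: [[grip, [tx, ty, tz], twist], ...]. A call has 1 to 12 rows; each row shifts and turns the commanded pose from where the row before left it, along the tool's axes as they then stand; what a row does not reach is not made up. A row lasts 1/12 s, in which the tool goes at most 41.7 mm and 7.16 degrees, less where a joint would pass 70% of its speed; a pose out of reach is approached as far as the arm can. A call with a gripper value outside its range is refused whole. The fingers move at their own pace and stop on an object; "grip_force" is the grip in N (left out, the last holds). Time passes only in rows, so rows that do not move let the fingers close. It gives the time, the measured TCP pose, the force and the opening at its end, in the units of the state.
- r.sense(): the state, without advancing time (a new reading comes with each control period).
- r.read_camera(name): name is "scene" or "top" or "wrist"; returns (picture, depth): 480x640x3 uint8, red, green, blue; 480x640 float32, m along the optical axis (not along the pixel's ray), 0 where there is no reading.
- r.get_calibration(name): a dict with "intrinsics" (3x3 intrinsics, pixels), "cam_to_world" (4x4, takes a point from camera to world coordinates); the wrist camera has in their place "tool_from_camera" (4x4, takes a point from camera to tool coordinates, whose origin is the TCP and whose axes are the flange's). Camera axes: x right, y down, z forward; pixel columns grow to the right and rows downward; lengths in m; the calibration is good to about 2 mm. A picture is of the moment at which its call begins: read the wrist's pose just before it. get_calibration takes no time and is no camera call.
- r.hand_in(): hands the job in, once; it reports no verdict.
The state is a dict: "time": time; "joint_positions": joint angles; "dq": joint speeds; "effort": joint torques, N m; "position": TCP position; "orientation": TCP orientation; "wrist_force": force on the tool from outside, world axes, zero at the start; "wrist_torque": the same for the moment, N m; "gripper_width": opening from 0.0 (shut) to 1.0 (fully open).
Only numpy, scipy, OpenCV 4.12 (cv2) and the standard library are available. Lean on these libraries where they do the work, as an engineer would, in place of code of your own. Each camera call takes 0.05 s, during which the arm holds its last target.

## Task

Change over the drying press: lift its lever out of the notch, swing it over and let it drop into the open notch, take off the clamp bar, and lay the dry mould from the press on the cork board. Then lay every handle mould from the cutting mat flat in a bay of its own, put the clamp bar back across both pillars, centred in its saddles, and bring the lever back until it drops into the clamped notch. Leave the other things on the bench alone.

Things in the scene. Friction and masses are not known exactly. Their poses are not given: they have to be found in the camera images.
- press: bench drying press, grey cast bed 170 mm deep (x, from -67 to 103 mm) by 280 mm wide (y), fixed, a little yawed. Origin at bench height in the middle of the row of three bays; x away from the robot, y left, z up. Two pillars at y = +-123 mm, 22 mm wide, hold the clamp bar over the bays. Behind the bays, along y, runs an 18 mm rock shaft (x 80, z 40 mm) with two clamp fingers and, at its -y end, the lever
- saddle_mid (a point): point midway between the two saddles (pillar tops), 52 mm above the bench, axes as the press: where the middle of the clamp bar's underside lies when in place. Each saddle is a flat 36 mm wide in x between flared cheeks about 16 mm high, so the 30 mm bar has 3 mm of play to either side
- nose (a point): underside of the clamp finger at the lever's end of the press (the other is its twin 246 mm farther along +y); it turns with the shaft. Clamped: 1 mm above the bar's top, over the saddle, so the bar cannot be lifted. Open: it stands up behind the saddle, over the shaft (finger tops about 145 mm above the bench), and the way from above is free
- shaft_axis (a point): point on the rock shaft's axis in the plane of the lever (press frame x 80, y -176, z 40 mm), axes as the press; the lever turns about the y axis through it. Beside the lever, 16 mm nearer the bays, stands the gate: an 8 mm upright steel plate with a curved slot, reaching 113 mm from the axis (153 mm above the bench)
- knob (a point): centre of the black ball, 34 mm across, on the end of the lever; 150 mm from shaft_axis with the lever down in a notch, more by joint lever when drawn out. Its z axis points outwards along the lever. When the ball is pinched from the sides (along the press's y) it can turn between the fingers as the lever swings
- rockshaft (a joint): turn of shaft, lever and clamp fingers, rad: 0 = clamped (lever leans 0.524 rad from upright towards the robot, press -x), 1.047 = open (leans 0.524 rad away, press +x). From shaft_axis to the knob: x = sin(a), z = cos(a) in the press's frame, a = value - 0.524. About 2 N of friction at the knob, stays where left. A notch at each end only, with 0.02 rad of play
- lever (a joint): how far the lever is drawn out along its own length, m: 0 = down, its cross pin lies in a notch. A pull of 6 to 10 N outwards along the lever draws it out to 0.018 at most. The notches are 12 mm deep: draw it out 0.014 or more before swinging; let go between the notches, the pin rides on the rim at about 0.012; over a notch a spring draws it in
- bar_grip (a point): centre of the wooden grip (18 mm in x, 90 mm in y, 30 mm high) standing on the middle of the clamp bar, 31 mm above the bar's underside. The bar is aluminium, 30 mm (x) by 292 mm (y) by 16 mm thick, about 0.4 kg, 46 mm high over the grip. It starts in the saddles under the clamp fingers. It may be laid aside on the bench, which is free in front of the press
- dry_mould_mid (a point): the finished mould, already dry, lying in the middle bay of the press under the clamp bar at the start; the same kind of block as the others (104 x 40 x 36 mm, its own x, y, z; z up; about 0.14 kg). The point is its centre, 18 mm above its underside
- board_mid (a point): middle of the top of the cork board on the bench at the left of the press: 170 mm (x) by 120 mm (y), 10 mm thick, top 10 mm above the bench, fixed, a little yawed; axes along its sides, z up. The dry mould goes on it
- bay1 (a point): middle of the floor of the left (+y) bay of the press, 14 mm above the bench; axes as the press. A bay is a recess 112 mm (press x) by 48 mm (y), 5 mm deep, for one mould lying along the press's x, whose centre is then 18 mm above this point. Bay centres are 66 mm apart; bay3 is next to the lever, bay1 farthest from it
- bay2 (a point): middle of the floor of the middle bay of the press, 14 mm above the bench; axes as the press. A bay is a recess 112 mm (press x) by 48 mm (y), 5 mm deep, for one mould lying along the press's x, whose centre is then 18 mm above this point. Bay centres are 66 mm apart; bay3 is next to the lever, bay1 farthest from it
- bay3 (a point): middle of the floor of the right (-y) bay of the press, 14 mm above the bench; axes as the press. A bay is a recess 112 mm (press x) by 48 mm (y), 5 mm deep, for one mould lying along the press's x, whose centre is then 18 mm above this point. Bay centres are 66 mm apart; bay3 is next to the lever, bay1 farthest from it
- mould1_mid (a point): closed two-part beech handle mould: a block 104 x 40 x 36 mm (its own x, y, z; z up; about 0.14 kg) with a dark leather line round its middle height and two brass dots on top. The point is its centre, 18 mm above its underside. Starts on the green cutting mat (top 3 mm above the bench). Two or three such moulds are there; an absent one reads None
- mould2_mid (a point): closed two-part beech handle mould: a block 104 x 40 x 36 mm (its own x, y, z; z up; about 0.14 kg) with a dark leather line round its middle height and two brass dots on top. The point is its centre, 18 mm above its underside. Starts on the green cutting mat (top 3 mm above the bench). Two or three such moulds are there; an absent one reads None
- mould3_mid (a point): closed two-part beech handle mould: a block 104 x 40 x 36 mm (its own x, y, z; z up; about 0.14 kg) with a dark leather line round its middle height and two brass dots on top. The point is its centre, 18 mm above its underside. Starts on the green cutting mat (top 3 mm above the bench). Two or three such moulds are there; an absent one reads None
- edge_paint: bystander: white plastic bottle of edge paint, 44 mm across, about 100 mm tall, upright on the cutting mat; origin under its centre
- glue_jar: bystander: amber glass jar, 68 mm across, 75 mm tall, upright near the mat; origin under its centre
- slicker: bystander: upright turned dark-wood edge slicker, 34 mm across, 102 mm tall, beyond the moulds on the mat; origin under its centre
- burnish_block: bystander: dark wooden block 90 x 55 x 40 mm, lying on the left of the bench (not a mould); origin under its centre
Mind the look-alikes: they are no part of the job. Leave any blue or purple look-alike of the part that bears mould2_mid alone.

How it is judged:
By the outcome, as a careful person would: the job done as asked, in the order asked, and still so for the second after the job is handed in, with the robot touching nothing.
Of mould1, mould2, mould3 only 2 to 3 are there at a start; the rules pass over those that are not, and their reading is None.
At some moment in a run one of mould1, mould2, mould3 may be knocked a few centimetres aside while the robot is not near it.
Once in a run the grip may slacken for a moment while it holds something.
It also fails if it takes over 210 s, if anything falls off the work surface, if the arm or the gripper's body presses on something with over 40 N, if the wrist force passes 120 N, or if a joint passes its speed limit or range.

## Working session

There is one attempt and no reset: what is moved stays moved. The work goes in short steps, Python scripts to look and compute and a tool call to move; the robot and the scene stay as the last step left them, time stands still between calls to the robot, and variables do not carry over. Pictures are saved under pics/ and viewed, and the job is handed in when it is done.

Besides the shell and the picture viewer there is one more tool, called after "Call:" in YAML: its name, and indented under it one key for each argument. send_rows: Moves the arm, as the interface text tells. Its arguments: {"type":"object","properties":{"motion":{"type":"array"},"grip_force":{"type":"number"}},"required":["motion"]}

```bash
mkdir -p pics; ls; python3 - <<'E'
from station import r
import cv2,numpy as np
print(r.sense())
for n in ["scene","top","wrist"]:
    c=r.get_calibration(n);print(n,{k:np.round(v,4).tolist() for k,v in c.items()})
    im,d=r.read_camera(n);cv2.imwrite(f"pics/{n}0.png",im[:,:,::-1]);np.save(f"pics/{n}0.npy",d)
E
```

```text
pics
{'time': 0.0, 'joint_positions': array([-7.57691960e+01,  2.02632423e+01,  9.36301582e+01, -5.58435526e-04,
        6.61886737e+01, -1.37466862e-01]), 'dq': array([ 0.09397085, -0.01723088,  0.00703512, -0.00036525, -0.06548265,
        0.02675526]), 'effort': array([-1.75455050e-03, -6.05257416e+01, -3.42075849e+01, -1.38059215e-05,
        9.18369769e-03,  2.47789437e-06]), 'position': array([ 0.1549609 , -0.60492975,  0.1989454 ]), 'orientation': array([[ 9.68719753e-01,  2.48157028e-01, -3.60784170e-04],
       [ 2.48157290e-01, -9.68718761e-01,  1.38631573e-03],
       [-5.47440220e-06, -1.43248265e-03, -9.99998974e-01]]), 'wrist_force': array([-0.50552849,  0.23850236,  0.57281244]), 'wrist_torque': array([ 0.04534853,  0.03496126, -0.00739582]), 'gripper_width': 1.001849255272748}
scene {'intrinsics': [[614.0591, 0.0, 308.4675], [0.0, 614.0591, 236.0236], [0.0, 0.0, 1.0]], 'cam_to_world': [[0.2845, 0.727, -0.6249, 1.3618], [0.9587, -0.2194, 0.1812, -0.2432], [-0.0054, -0.6506, -0.7594, 1.1822], [0.0, 0.0, 0.0, 1.0]]}
top {'intrinsics': [[618.1961, 0.0, 322.95], [0.0, 618.1961, 240.9931], [0.0, 0.0, 1.0]], 'cam_to_world': [[-0.007, -0.9948, 0.1019, 0.2683], [-0.9999, 0.0061, -0.009, 0.0305], [0.0083, -0.1019, -0.9948, 2.0086], [0.0, 0.0, 0.0, 1.0]]}
wrist {'intrinsics': [[339.9281, 0.0, 321.4162], [0.0, 339.9281, 236.2285], [0.0, 0.0, 1.0]], 'tool_from_camera': [[0.0001, -0.9609, -0.277, 0.071], [1.0, 0.0001, -0.0001, 0.0015], [0.0001, -0.277, 0.9609, -0.175], [0.0, 0.0, 0.0, 1.0]]}
```

View pics/scene0.png

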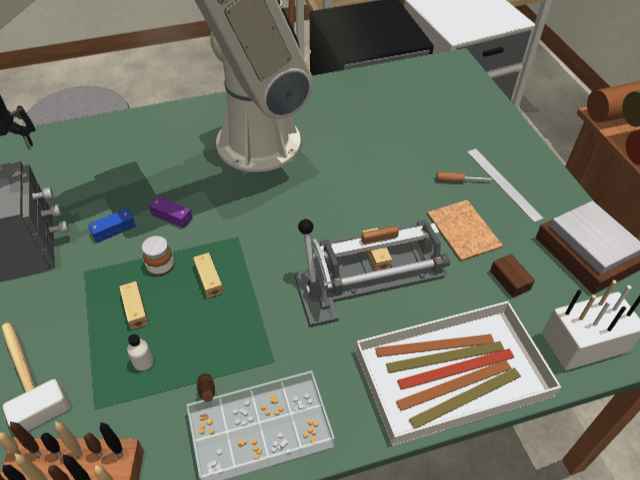

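View pics/top0.png

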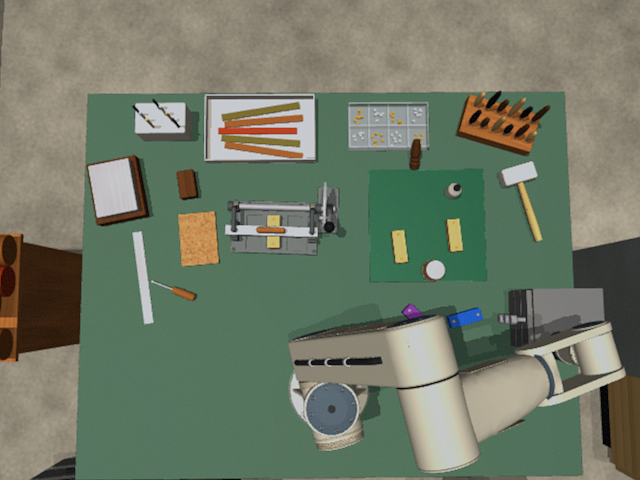

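View pics/wrist0.png

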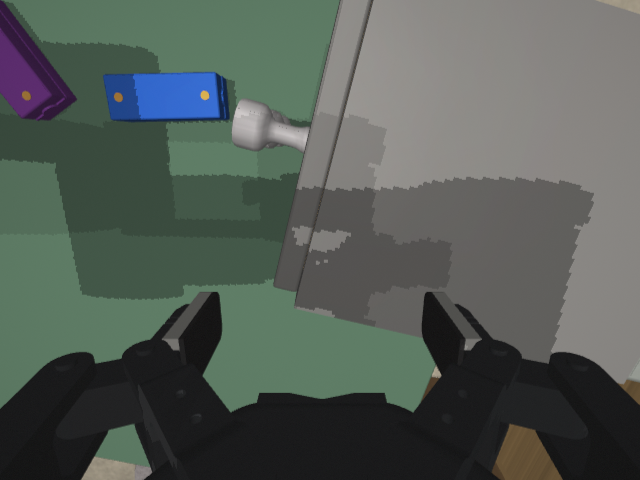

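```bash
cat > h.py <<'E'
import numpy as np,cv2
from station import r
def T():
    s=r.sense();M=np.eye(4);M[:3,:3]=s['orientation'];M[:3,3]=s['position'];return M
def cloud(n,save=None):
    c=r.get_calibration(n);M=c['cam_to_world'] if n!='wrist' else T()@c['tool_from_camera']
    im,d=r.read_camera(n);K=c['intrinsics']
    v,u=np.mgrid[0:480,0:640]
    P=np.stack([(u-K[0,2])/K[0,0]*d,(v-K[1,2])/K[1,1]*d,d],-1)@M[:3,:3].T+M[:3,3]
    P[d==0]=np.nan
    if save: cv2.imwrite(f"pics/{save}.png",im[:,:,::-1]);np.savez(f"pics/{save}.npz",P=P,im=im,M=M,K=K)
    return im,P
def load(s):
    z=np.load(f"pics/{s}.npz");return z['im'],z['P'],z['M'],z['K']
def proj(M,K,p):
    q=(np.atleast_2d(p)-M[:3,3])@M[:3,:3];q=q@K.T;return q[:,:2]/q[:,2:]
def rect(mask,P):
    n,l,st,_=cv2.connectedComponentsWithStats(mask.astype(np.uint8))
    for i in range(1,n):
        if st[i,4]<40: continue
        q=P[l==i];q=q[np.isfinite(q).all(1)]
        b=cv2.minAreaRect((q[:,:2]*1000).astype(np.float32))
        print(st[i].tolist(),"ctr",np.round(b[0],1),"sz",np.round(b[1],1),"ang",round(b[2],1),"z",np.round(np.percentile(q[:,2]*1000,[5,50,95]),1))
def go(p,yaw=None,slow=1.0):
    """tool-frame shift (cm) to get TCP to world p; yaw = angle (deg) of tool y axis desired mod 180"""
    M=T();d=(np.array(p)-M[:3,3])@M[:3,:3]*100
    tw=0
    if yaw is not None:
        y=M[:3,1];cur=np.degrees(np.arctan2(y[1],y[0]));e=(yaw-cur+90)%180-90
        tw=-np.radians(e)
    print("now",np.round(M[:3,3]*1000,1),"shift cm",np.round(d,2),"len",round(np.linalg.norm(d),2),"twist rad",round(tw,3))
E
python3 - <<'E'
from h import *
for n in ["scene","top"]:
    im,P=cloud(n,n+"1")
im,P,M,K=load("top1")
hsv=cv2.cvtColor(im,cv2.COLOR_RGB2HSV)
m=(hsv[...,0]>17)&(hsv[...,0]<32)&(hsv[...,1]>70)&(hsv[...,2]>150)
print("moulds");rect(m&(P[...,2]<.08),P)
m=(hsv[...,0]>5)&(hsv[...,0]<17)&(hsv[...,1]>100)
print("orange");rect(m,P)
m=np.zeros(m.shape,bool);m[185:265,215:350]=(P[185:265,215:350,2]>.008)
print("press");rect(m,P)
crop=cv2.resize(im[180:290,170:490],(800,275),interpolation=cv2.INTER_CUBIC);cv2.imwrite("pics/c1.png",crop[:,:,::-1])
im,P,M,K=load("scene1")
crop=cv2.resize(im[210:330,290:500],(798,456),interpolation=cv2.INTER_CUBIC);cv2.imwrite("pics/c2.png",crop[:,:,::-1])
E
```

```text
moulds
[519, 182, 23, 59, 362] ctr [ 565.5 -662.1] sz [196.5  39.9] ang 16.5 z [26.5 39.1 48.3]
[267, 215, 13, 11, 135] ctr [537.4 172.6] sz [40.1 33.5] ang 87.6 z [41.2 49.6 58.1]
[447, 219, 16, 33, 394] ctr [ 489.7 -413.3] sz [104.9  50.3] ang 6.4 z [28.8 40.  49.4]
[392, 230, 16, 33, 397] ctr [ 453.1 -233.7] sz [104.7  45.2] ang 5.3 z [30.3 38.9 48.3]
[267, 236, 12, 12, 137] ctr [468.5 173.3] sz [36.3 36.6] ang 88.5 z [39.  50.6 59.3]
orange
[457, 95, 93, 60, 2905] ctr [ 847.8 -567.3] sz [259.6 135.9] ang 72.1 z [ 27.4  61.2 156. ]
[219, 115, 84, 20, 956] ctr [858.4 216.3] sz [ 62.5 276.3] ang 2.0 z [ 3.3 12.7 22.3]
[410, 139, 11, 30, 247] ctr [ 748.8 -289.8] sz [39.1 84.5] ang 83.0 z [23.7 58.7 85.4]
[225, 141, 78, 17, 464] ctr [776.1 207.5] sz [258.4  24.5] ang 80.7 z [ 0.5 10.2 19.3]
[87, 155, 62, 71, 857] ctr [640.7 676.9] sz [201.4 162.9] ang 11.5 z [11.5 46.9 57.6]
[177, 170, 21, 29, 488] ctr [659.9 453. ] sz [89.2 54.4] ang 8.7 z [21.  39.7 49.2]
[179, 212, 40, 54, 1456] ctr [484.7 417.7] sz [168.2 118. ] ang 4.7 z [ 1.  10.1 19.5]
[257, 227, 28, 6, 144] ctr [500.8 176.6] sz [84.  15.1] ang 87.7 z [ 83.5  95.8 104.9]
[0, 233, 82, 129, 8347] ctr [ 203.  1120.4] sz [294.  619.2] ang 55.3 z [-582.9 -227.6   22.4]
[423, 261, 13, 20, 56] ctr [ 368.  -318.9] sz [63.  28.8] ang 18.2 z [39.5 53.5 72. ]
[172, 287, 23, 14, 173] ctr [306.4 462.1] sz [73.2 25.4] ang 69.2 z [10.7 23.4 32.1]
press
[224, 185, 116, 70, 5281] ctr [539.  146.4] sz [220.  376.4] ang 0.8 z [ 10.4  25.1 104. ]
```

View pics/c1.png

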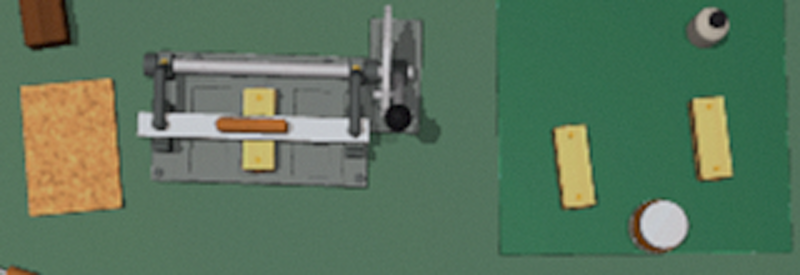

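View pics/c2.png

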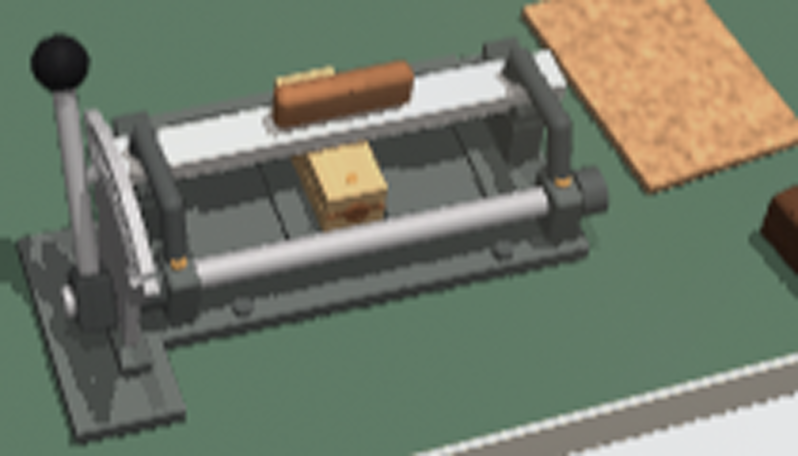

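```bash
python3 - <<'E'
from h import *
go([.40,-.30,.40],87.5)
E
```

```text
now [ 155.1 -605.2  199.3] shift cm [ 31.3  -23.5  -20.05] len 43.98 twist rad 0.294
```

Call:
send_rows:
  motion:
    - [100,[2.6,-1.95,-1.7],0]
    - [100,[2.6,-1.95,-1.7],0]
    - [100,[2.6,-1.95,-1.7],0]
    - [100,[2.6,-1.95,-1.7],0]
    - [100,[2.6,-1.95,-1.7],0]
    - [100,[2.6,-1.95,-1.7],0]
    - [100,[2.6,-1.95,-1.7],0]
    - [100,[2.6,-1.95,-1.7],0]
    - [100,[2.6,-1.95,-1.7],0.1]
    - [100,[2.6,-1.95,-1.7],0.1]
    - [100,[2.6,-1.95,-1.7],0.1]
    - [100,[2.6,-1.95,-1.7],0]
  grip_force: 60

```text
time: 1.25
position: [0.4134, -0.3135, 0.4049]
orientation: [[0.998, -0.055, 0.0], [-0.055, -0.998, -0.0], [0.0, 0.0, -1.0]]
wrist_force: [0.2, -0.4, 0.4]
gripper_width: 1.002
```

```bash
python3 - <<'E'
from h import *
s=r.sense();print(s['time'],s['dq'].round(1))
im,P=cloud("wrist","w1")
go([.42,.17,.40],87.5)
E
```

```text
1.25 [ 41.3   8.8 -33.   -0.   23.8  32.5]
now [ 418.7 -311.7  408.1] shift cm [ -2.23 -48.12   0.78] len 48.17 twist rad -0.005
```

View pics/w1.png

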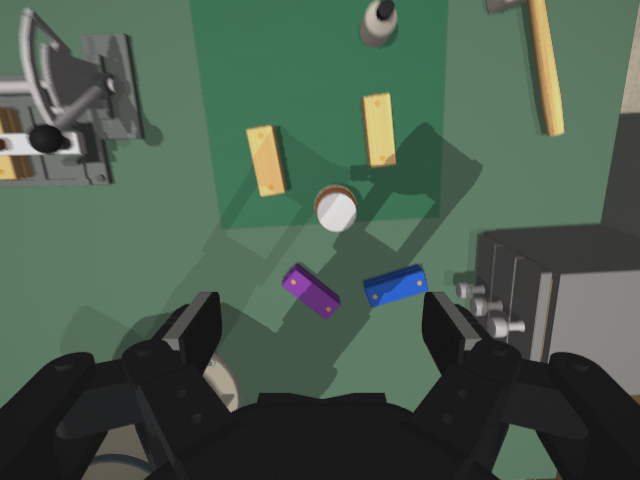

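Call:
send_rows:
  motion:
    - [100,[-0.1,-4,0],0]
    - [100,[-0.1,-4,0],0]
    - [100,[-0.1,-4,0],0]
    - [100,[-0.1,-4,0],0]
    - [100,[-0.1,-4,0],0]
    - [100,[-0.1,-4,0],0]
    - [100,[-0.1,-4,0],0]
    - [100,[-0.1,-4,0],0]
    - [100,[-0.1,-4,0],0]
    - [100,[-0.1,-4,0],0]
    - [100,[0,0,0],0]
    - [100,[0,0,0],0]

```text
time: 2.3
position: [0.4223, 0.0867, 0.4035]
orientation: [[0.999, -0.044, -0.0], [-0.044, -0.999, -0.0], [-0.0, 0.0, -1.0]]
wrist_force: [-0.4, -1.1, -0.2]
gripper_width: 0.998
```

```bash
python3 - <<'E'
from h import *
s=r.sense();print(s['time'],s['dq'].round(1))
im,P=cloud("wrist","w2")
go([.42,.17,.40],87.5)
cv2.imwrite("pics/w2c.png",cv2.resize(im[0:260,150:640],(800,424),interpolation=cv2.INTER_CUBIC)[:,:,::-1])
E
```

```text
2.3 [-3.8 -0.4  0.3 -0.9  0.3 -1.3]
now [422.4  85.3 403.5] shift cm [-0.63 -8.45  0.35] len 8.48 twist rad -0.003
```

View pics/w2.png

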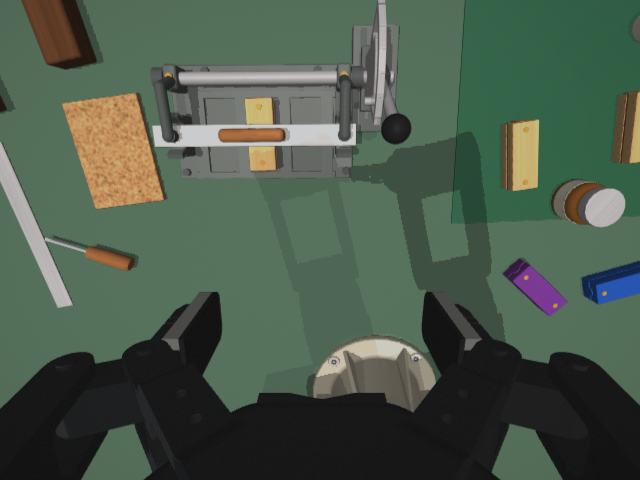

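```bash
cat >> h.py <<'E'
def ray(M,K,uv,z):
    uv=np.atleast_2d(np.array(uv,float));d=np.c_[(uv-K[[0,1],[2,2]])/K[[0,1],[0,1]],np.ones(len(uv))]@M[:3,:3].T
    o=M[:3,3];t=(z-o[2])/d[:,2];return o+d*t[:,None]
def big(mask,minA=40):
    n,l,st,c=cv2.connectedComponentsWithStats(mask.astype(np.uint8));return [(l==i,st[i],c[i]) for i in range(1,n) if st[i,4]>=minA]
def mrect(mask,M,K,z):
    v,u=np.nonzero(mask);q=ray(M,K,np.c_[u,v],z)[:,:2]*1000
    b=cv2.minAreaRect(q.astype(np.float32));return b,q.mean(0)
E
python3 - <<'E'
from h import *
im,P,M,K=load("w2")
hsv=cv2.cvtColor(im,cv2.COLOR_RGB2HSV);H,S,V=[hsv[...,i].astype(int) for i in range(3)]
def show(name,m,z,A=100):
    for k,st,c in big(m,A):
        b,mn=mrect(k,M,K,z);print(name,c.round(1),st[4],"ctr",np.round(b[0],1),"mean",mn.round(1),"sz",np.round(b[1],1),"ang",round(b[2],2),"zc",np.round(np.nanmedian(P[k][:,2])*1000,1))
R=np.zeros(H.shape,bool);R[60:180,140:420]=1
show("knob",(V<50)&R&(np.indices(H.shape)[1]>375),.170)
show("bar",(V>190)&(S<50)&R,.068)
show("grip",(H<14)&(S>110)&R,.098,60)
show("dry",(H>14)&(H<30)&(S>60)&(V>140)&R,.050)
B=np.zeros(H.shape,bool);B[80:215,55:170]=1
show("board",(H<20)&(S>80)&B,.010)
show("moulds",(H>15)&(H<30)&(S>50)&(V>170)&(np.indices(H.shape)[1]>450),.039)
ii=[(397,128)]
print(ray(M,K,ii,.17))
# refs
print(P[128,397],P[78,260],P[135,200])
E
```

```text
knob [395.7 128.4] 702 ctr [500.7  -3.2] mean [500.6  -3.1] sz [32.8 32.3] ang 62.33 zc 183.1
bar [260.6  76.6] 424 ctr [578.7 167.4] mean [578.6 162.4] sz [214.8   3.6] ang 88.13 zc 49.9
bar [257.  135.3] 2450 ctr [502.3 178.7] mean [501.6 174.9] sz [290.4  28.1] ang 87.85 zc 69.0
grip [251.2 134.5] 775 ctr [501.8 177. ] mean [502.5 177.2] sz [88.4 15.6] ang 87.47 zc 98.2
dry [258.6 110.5] 703 ctr [536.6 172.6] mean [536.4 172.4] sz [39.5 36.6] ang 89.73 zc 50.9
dry [144.8 152.2] 380 ctr [491.5 345. ] mean [484.8 349.7] sz [21.2 93.4] ang 79.05 zc 11.0
dry [261.8 157.8] 636 ctr [468.5 173.9] mean [468.9 174.1] sz [39.3 35.6] ang 87.47 zc 50.9
board [114.8 150. ] 7940 ctr [485.2 418. ] mean [488.7 418. ] sz [169.7 122.4] ang 5.01 zc 10.9
moulds [636.  134.9] 423 ctr [ 486.  -391.6] mean [ 476.8 -395.9] sz [101.6  13.5] ang 11.99 zc 39.8
moulds [525.2 154.8] 1696 ctr [ 453.1 -231.6] mean [ 454.5 -231.1] sz [102.4  37.7] ang 6.35 zc 39.9
[[ 0.50093206 -0.0046562   0.17      ]]
[ 0.50063771 -0.00115737  0.18643218] [0.57960361 0.16602579 0.05137872] [0.50564908 0.25663678 0.06838049]
```

View pics/w2c.png

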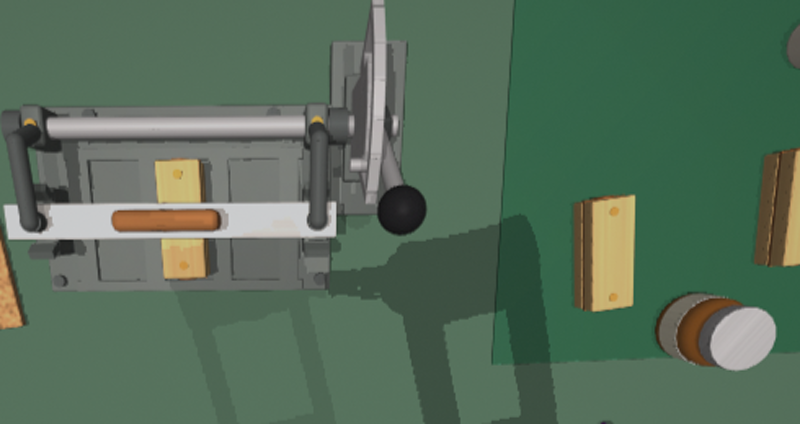

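```bash
python3 - <<'E'
from h import *
go([.5007,-.0032,.148],87.8)
E
```

```text
now [422.4  85.3 403.5] shift cm [ 8.24  8.46 25.56] len 28.15 twist rad -0.008
```

Call:
send_rows:
  motion:
    - [80,[1.37,1.41,2.5],-0.008]
    - [75,[1.37,1.41,2.5],0]
    - [70,[1.37,1.41,2.5],0]
    - [70,[1.37,1.41,2.5],0]
    - [70,[1.37,1.41,2.5],0]
    - [70,[1.37,1.41,2.5],0]
    - [70,[0,0,2.5],0]
    - [70,[0,0,2],0]
    - [70,[0,0,1.5],0]
    - [70,[0,0,0],0]
    - [70,[0,0,0],0]

```text
time: 3.27
position: [0.5006, -0.0048, 0.1934]
orientation: [[0.999, -0.043, -0.002], [-0.043, -0.999, -0.0], [-0.002, 0.0, -1.0]]
wrist_force: [0.0, 0.1, -0.5]
gripper_width: 0.702
```

```bash
python3 - <<'E'
from h import *
im,P=cloud("wrist","w3")
go([.5007,-.0032,.148],87.8)
E
```

```text
now [501.4  -4.4 194.4] shift cm [-0.08 -0.12  4.64] len 4.64 twist rad -0.005
```

View pics/w3.png

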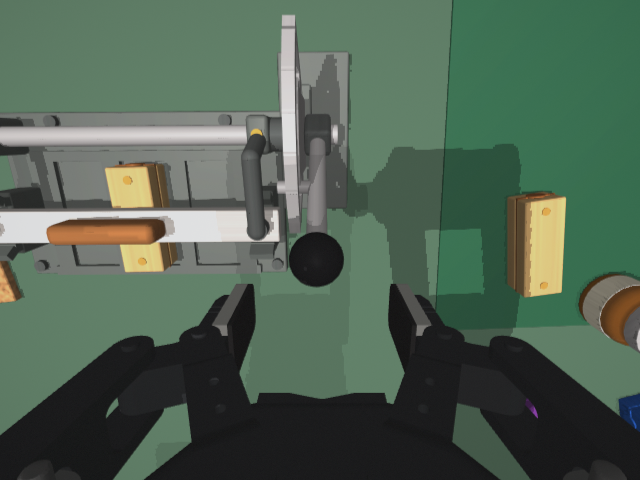

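```bash
python3 - <<'E'
from h import *
im,P,M,K=load("w3")
g=im.max(2)
m=np.zeros(g.shape,bool);m[225:290,285:350]=g[225:290,285:350]<45
for k,st,c in big(m,300):print(st,c,mrect(k,M,K,.17))
E
```

```text
[ 289  232   55   54 2290] [315.96026201 258.9139738 ] (((499.9627380371094, -2.695636749267578), (34.2440299987793, 33.8878288269043), 39.73357391357422), array([500.10629483,  -2.55795429]))
```

Call:
send_rows:
  motion:
    - [70,[-0.1,-0.15,1.6],-0.005]
    - [70,[0,0,1.5],0]
    - [70,[0,0,1.5],0]
    - [70,[0,0,0],0]
    - [38,[0,0,0],0]
    - [30,[0,0,0],0]
    - [25,[0,0,0],0]
    - [20,[0,0,0],0]
    - [20,[0,0,0],0]
    - [20,[0,0,0],0]

```text
time: 4.15
position: [0.5007, -0.0012, 0.1506]
orientation: [[0.999, -0.036, 0.001], [-0.036, -0.999, 0.001], [0.001, -0.001, -1.0]]
wrist_force: [-9.2, 3.0, 25.1]
gripper_width: 0.201
```

```bash
python3 - <<'E'
from h import *
im,P=cloud("wrist","w4")
print(r.sense())
im,P=cloud("scene","s4")
cv2.imwrite("pics/s4c.png",cv2.resize(im[140:330,240:460],(798,690))[90:690,:,::-1])
E
```

```text
{'time': 4.2, 'joint_positions': array([-3.40732290e-01,  1.24166093e+01,  1.11428355e+02,  6.29798861e-02,
        5.60685275e+01,  9.17124919e+01]), 'dq': array([ 0.05635976,  0.070274  , -0.0143337 , -0.00426223,  0.01107019,
        0.04374067]), 'effort': array([ -1.58370975, -35.32005787, -27.20075369,  -0.82713358,
        -3.24280143,  -0.05182422]), 'position': array([ 0.50067759, -0.00113611,  0.15062649]), 'orientation': array([[ 9.99334707e-01, -3.64396164e-02,  1.51553606e-03],
       [-3.64410111e-02, -9.99335398e-01,  9.03020990e-04],
       [ 1.48162310e-03, -9.57647884e-04, -9.99998444e-01]]), 'wrist_force': array([-10.14494762,   3.04662803,  24.33008303]), 'wrist_torque': array([ 0.39094634,  1.60675556, -0.09782785]), 'gripper_width': 0.19933572363837396}
```

View pics/w4.png

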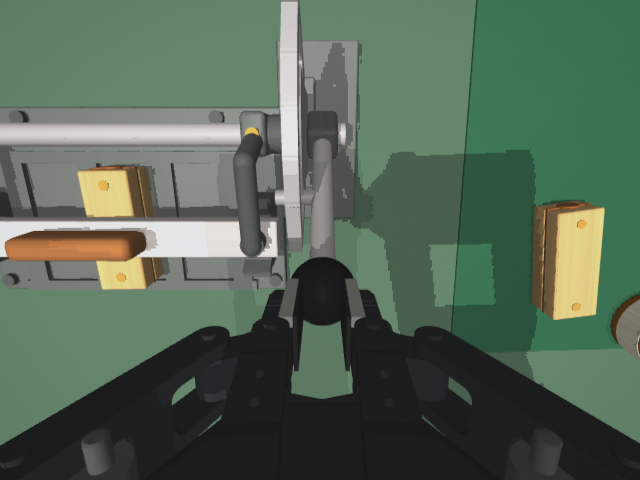

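View pics/s4c.png

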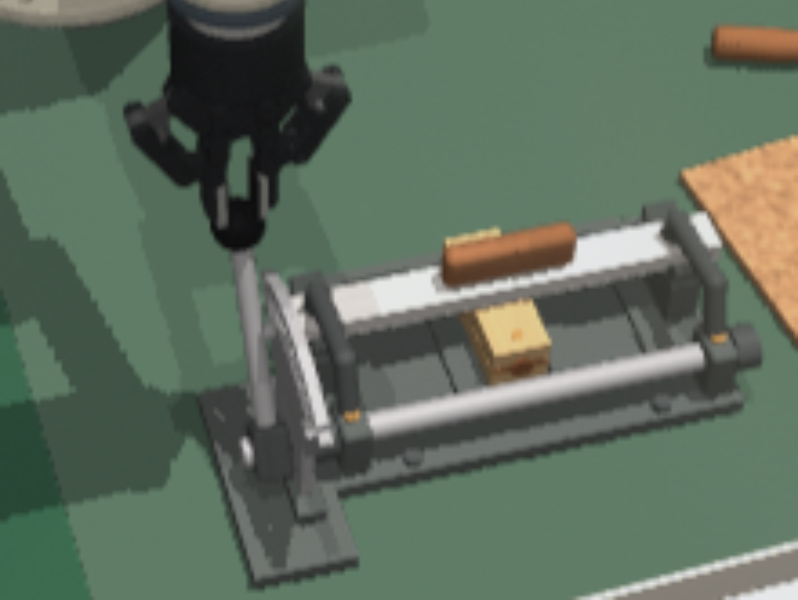

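```bash
python3 - <<'E'
from h import *
im,P,M,K=load("w4")
R=M
c=r.get_calibration('wrist')['tool_from_camera']
Tw=M@np.linalg.inv(c)
Q=(P-Tw[:3,3])@Tw[:3,:3]*1000
for uv in [(285,285),(290,290),(294,300),(296,340),(322,262),(322,285),(322,310),(322,320),(355,290),(358,285),(352,330),(349,340)]:
    print(uv,Q[uv[1],uv[0]].round(1),(P[uv[1],uv[0]]*1000).round(1),im[uv[1],uv[0]])
E
```

```text
(285, 285) [-68.6 -34.9 135.7] [433.7  36.4  14.9] [95 98 95]
(290, 290) [ 12.  -11.6 -48.1] [513.1   9.9 198.8] [88 88 85]
(294, 300) [ 11.8  -9.3 -56.6] [512.7   7.6 207.2] [85 85 81]
(296, 340) [  2.7  -7.8 -69.6] [503.6   6.5 220.2] [37 37 36]
(322, 262) [ 14.7   1.5 -22.8] [515.3  -3.2 173.5] [25 24 25]
(322, 285) [  7.2   1.5 -32.5] [507.8  -2.9 183.2] [32 31 32]
(322, 310) [ -3.3   1.5 -36.5] [497.3  -2.6 187.1] [28 27 29]
(322, 320) [ -9.4   1.5 -34.6] [491.2  -2.3 185.2] [25 25 27]
(355, 290) [ 11.8  14.9 -47.7] [511.9 -16.6 198.4] [88 88 85]
(358, 285) [-75.   39.2 149.9] [424.6 -37.4   0.6] [102 133 109]
(352, 330) [  8.1  11.7 -71.7] [508.2 -13.2 222.4] [28 28 30]
(349, 340) [  2.8  11.  -69.7] [503.  -12.3 220.3] [37 37 35]
```

Call:
send_rows:
  motion:
    - [55,[0,0,0],0]
    - [60,[0,0,0],0]
    - [60,[0,0,0.3],0]
    - [60,[0,0,0.4],0]
    - [60,[0,0,0],0]
    - [36,[0,0,0],0]
    - [34,[0,0,0],0]
    - [34,[0,0,0],0]
    - [34,[0,0,0],0]
  grip_force: 40

```text
time: 5.0
position: [0.5, -0.0015, 0.1407]
orientation: [[0.999, -0.036, -0.0], [-0.036, -0.999, 0.0], [-0.0, -0.0, -1.0]]
wrist_force: [-0.7, 1.6, 1.1]
gripper_width: 0.346
```

```bash
python3 - <<'E'
from h import *
s=r.sense();print(s['position'],s['wrist_force'],s['wrist_torque'],s['gripper_width'])
E
```

```text
[ 0.50002948 -0.00147687  0.14067056] [-0.70905749  1.58172286  1.12880294] [ 0.34663551  0.16868854 -0.02744677] 0.3464681012364242
```

Call:
send_rows:
  motion:
    - [28,[0,0,0],0]
    - [28,[-0.2,0,-0.35],0]
    - [28,[-0.2,0,-0.35],0]
    - [28,[-0.2,0,-0.35],0]
    - [28,[-0.2,0,-0.35],0]
    - [28,[0,0,0],0]
    - [28,[0,0,0],0]

```text
time: 5.58
position: [0.492, -0.0012, 0.1547]
orientation: [[0.999, -0.036, 0.0], [-0.036, -0.999, 0.0], [0.0, -0.0, -1.0]]
wrist_force: [2.7, 3.4, -8.5]
gripper_width: 0.335
```

```bash
python3 - <<'E'
from h import *
im,P=cloud("wrist","w5")
g=im.max(2)
_,_,M,K=load("w5")
m=np.zeros(g.shape,bool);m[240:340,270:370]=g[240:340,270:370]<45
print("top z",np.nanmax(P[250:325,310:333,2]))
cv2.imwrite("pics/w5c.png",cv2.resize(im[60:420,160:480],None,fx=1.6,fy=1.6)[:,:,::-1])
s=r.sense();print(s['position'],s['wrist_force'],s['gripper_width'])
a=np.linspace(-.5236,.5236,13);x=16.5*np.sin(a);z=16.5*np.cos(a);print(np.c_[np.diff(x),-np.diff(z)].round(2).tolist())
E
```

```text
top z 0.20222547999742824
[ 0.49214092 -0.00124838  0.15463128] [ 1.73311458  2.66206054 -8.74123835] 0.33653260706340504
[[1.28, -0.66], [1.33, -0.55], [1.37, -0.43], [1.41, -0.31], [1.43, -0.19], [1.44, -0.06], [1.44, 0.06], [1.43, 0.19], [1.41, 0.31], [1.37, 0.43], [1.33, 0.55], [1.28, 0.66]]
```

View pics/w5c.png

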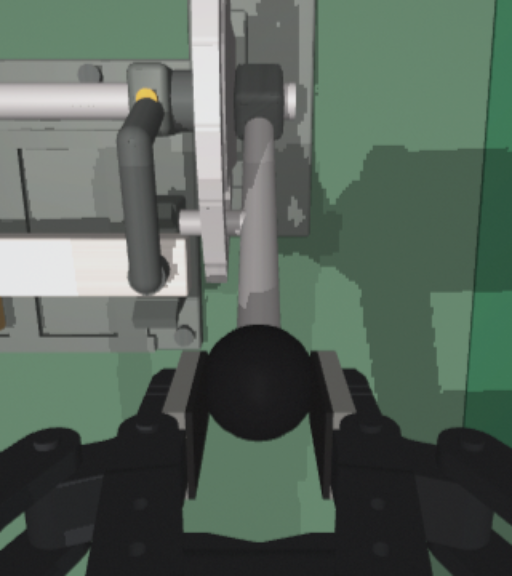

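Call:
send_rows:
  motion:
    - [28,[1.28,0,-0.66],0]
    - [28,[1.33,0,-0.55],0]
    - [28,[1.37,0,-0.43],0]
    - [28,[1.41,0,-0.31],0]
    - [28,[1.43,0,-0.19],0]
    - [28,[1.44,0,-0.06],0]
    - [28,[1.44,0,0.06],0]
    - [28,[1.43,0,0.19],0]
    - [28,[1.41,0,0.31],0]
    - [28,[1.37,0,0.43],0]
    - [28,[1.33,0,0.55],0]
    - [28,[1.28,0,0.66],0]

```text
time: 6.63
position: [0.6584, -0.008, 0.1553]
orientation: [[0.999, -0.036, 0.001], [-0.036, -0.999, -0.001], [0.001, 0.001, -1.0]]
wrist_force: [1.2, 0.0, 0.1]
gripper_width: 0.279
```

```bash
python3 - <<'E'
from h import *
s=r.sense();print(s['time'],s['position'],s['wrist_force'],s['gripper_width'],s['dq'].round(1))
E
```

```text
6.6333 [ 0.65842039 -0.00797715  0.15525681] [1.15930028 0.01403427 0.11444797] 0.27941005358441695 [ -0.2  17.7 -16.4   0.   -1.   -0.4]
```

```bash
python3 - <<'E'
from h import *
im,P=cloud("wrist","w6")
s=r.sense();print(s['time'],s['position'],s['wrist_force'],s['gripper_width'],s['dq'].round(1))
E
```

```text
6.6833 [ 0.65985868 -0.00801667  0.15379423] [ 0.55782169 -0.36661838 -0.31107347] 0.2783777044705611 [-0.1 -1.9  3.2  0.1  0.9 -0. ]
```

View pics/w6.png

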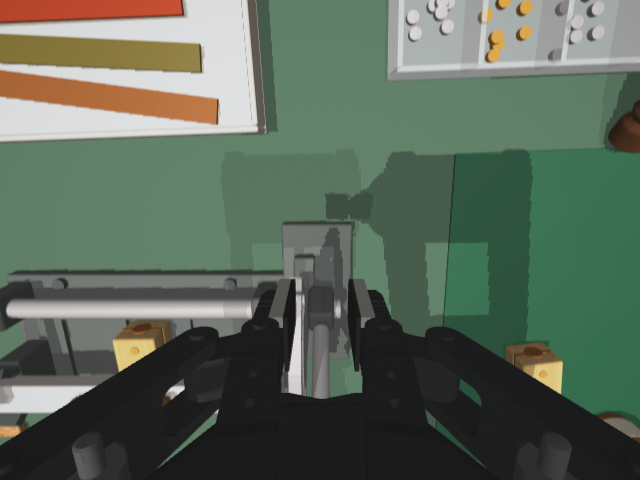

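```bash
python3 - <<'E'
from h import *
im,P=cloud("scene","s6")
cv2.imwrite("pics/s6c.png",cv2.resize(im[140:330,240:460],(798,690))[90:690,:,::-1])
E
```

```text
(no output)
```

View pics/s6c.png

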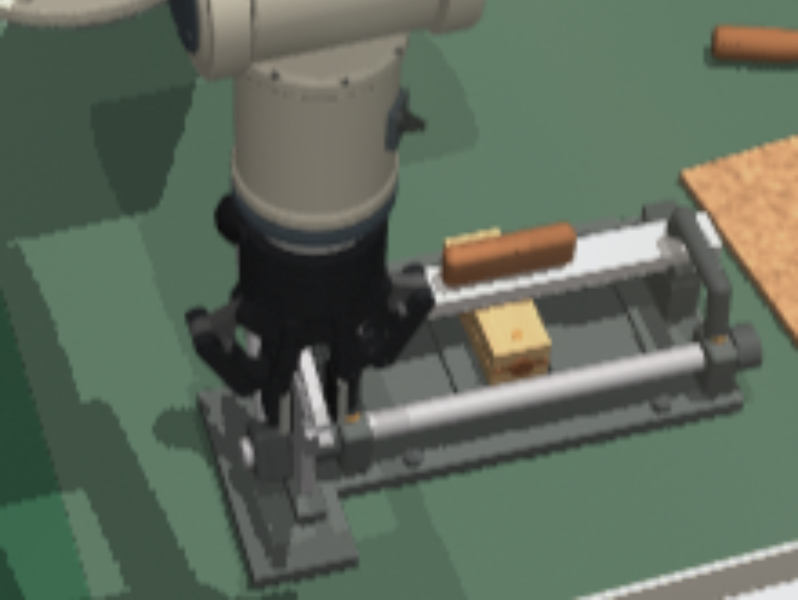

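Call:
send_rows:
  motion:
    - [50,[0,0,-2.5],0]
    - [70,[0,0,-3],0]
    - [70,[0,0,-3],0]
    - [70,[-3,0,0],0]
    - [70,[-3.5,0,0],0]
    - [70,[-3.5,0,0],0]
    - [70,[-3.5,0,0],0]
    - [70,[-2.5,0,0],0]
    - [70,[0,0,0],0]
    - [70,[0,0,0],0]

```text
time: 7.57
position: [0.4965, -0.0018, 0.2407]
orientation: [[0.999, -0.036, 0.001], [-0.036, -0.999, -0.0], [0.002, 0.0, -1.0]]
wrist_force: [0.2, 0.6, 0.6]
gripper_width: 0.7
```

```bash
python3 - <<'E'
from h import *
im,P=cloud("wrist","w7")
s=r.sense();print(s['time'],s['position'],s['wrist_force'],s['gripper_width'],s['dq'].round(1))
E
```

```text
7.6167 [ 0.49771494 -0.00177155  0.24067903] [ 0.35165164 -0.08445885  0.02482641] 0.6992420959563728 [ 0.   1.7 -1.7  0.2 -0.2  0.1]
```

View pics/w7.png

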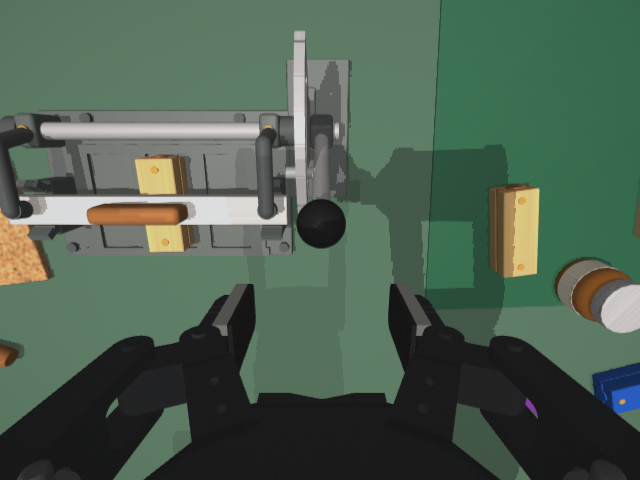

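```bash
python3 - <<'E'
from h import *
im,P,M,K=load("w7")
g=im.max(2)
m=np.zeros(g.shape,bool);m[195:255,290:350]=g[195:255,290:350]<45
for k,st,c in big(m,300):print(st,c,mrect(k,M,K,.17), "topz",np.nanpercentile(P[k][:,2],98))
go([.5003,-.0022,.139],87.8)
E
```

```text
[ 297  199   48   49 1846] [320.68580715 223.20910076] (((506.9564208984375, -2.713123321533203), (35.14926528930664, 36.762290954589844), 87.93353271484375), array([507.06596305,  -2.84342499])) topz 0.20674391151806995
now [497.7  -1.8 240.7] shift cm [ 0.24  0.03 10.17] len 10.17 twist rad 0.002
```

```bash
cat >> h.py <<'E'
def ball(P,mask):
    from scipy.optimize import least_squares
    q=P[mask];q=q[np.isfinite(q).all(1)]
    q=q[q[:,2]>np.nanpercentile(q[:,2],90)-.03]
    f=lambda c:np.linalg.norm(q-c,axis=1)-.017
    s=least_squares(f,q.mean(0)-[0,0,.01],loss='soft_l1',f_scale=.002);return s.x*1000,np.abs(s.fun).mean()*1000
E
python3 - <<'E'
from h import *
for n,b in [("w3",(225,290,285,350)),("w7",(195,255,290,350)),("w5",(255,335,290,355))]:
    im,P,M,K=load(n);g=im.max(2)
    m=np.zeros(g.shape,bool);m[b[0]:b[1],b[2]:b[3]]=g[b[0]:b[1],b[2]:b[3]]<45
    k=max(big(m,300),key=lambda t:t[1][4])[0]
    c,e=ball(P,k);O=np.array([502.4,172.9]);th=np.radians(-2.2)
    X=np.array([np.cos(th),np.sin(th)])@(c[:2]-O)-80;Z=c[2]-40
    print(n,c.round(1),e.round(2),"r",np.hypot(X,Z).round(1),"a",np.arctan2(X,Z).round(3))
E
```

```text
w3 [500.1  -2.7 170.7] 0.35 r 150.9 a -0.524
w7 [511.4  -3.1 189.5] 0.37 r 162.7 a -0.406
w5 [490.6  -2.4 183.5] 0.38 r 166.8 a -0.535
```

```bash
python3 - <<'E'
from h import *
go([.5114,-.0027,.158],87.8)
a=np.linspace(-.406,.51,13);x=16.4*np.sin(a);z=16.4*np.cos(a);print(np.c_[np.diff(x),-np.diff(z)].round(2).tolist())
E
```

```text
now [497.7  -1.8 240.7] shift cm [1.35 0.04 8.27] len 8.38 twist rad 0.002
[[1.17, -0.45], [1.2, -0.36], [1.22, -0.27], [1.24, -0.17], [1.25, -0.08], [1.25, 0.02], [1.25, 0.11], [1.23, 0.21], [1.21, 0.3], [1.19, 0.39], [1.15, 0.48], [1.11, 0.57]]
```

Call:
send_rows:
  motion:
    - [70,[1.35,0.05,1.3],0]
    - [70,[0,0,2.5],0]
    - [70,[0,0,2.5],0]
    - [70,[0,0,2],0]
    - [70,[0,0,0],0]
    - [36,[0,0,0],0]
    - [30,[0,0,0],0]
    - [25,[0,0,0],0]
    - [20,[0,0,0],0]
    - [20,[0,0,0],0]
    - [20,[0,0,0],0]
  grip_force: 50

```text
time: 8.53
position: [0.5122, -0.002, 0.1583]
orientation: [[0.999, -0.036, 0.003], [-0.036, -0.999, 0.001], [0.003, -0.001, -1.0]]
wrist_force: [0.2, 5.2, 6.9]
gripper_width: 0.344
```

Call:
send_rows:
  motion:
    - [20,[1.17,0,-0.45],0]
    - [20,[1.2,0,-0.36],0]
    - [20,[1.22,0,-0.27],0]
    - [20,[1.24,0,-0.17],0]
    - [20,[0,0,0],0]

```text
time: 8.95
position: [0.5617, -0.0046, 0.1704]
orientation: [[0.999, -0.036, 0.003], [-0.036, -0.999, -0.001], [0.004, 0.001, -1.0]]
wrist_force: [-0.3, -0.3, 0.4]
gripper_width: 0.197
```

```bash
python3 - <<'E'
from h import *
im,P=cloud("wrist","w8")
s=r.sense();print(s['time'],s['position'],s['wrist_force'],s['gripper_width'],s['dq'].round(1))
E
```

```text
9.0 [ 0.56031721 -0.00467009  0.16983536] [1.35655427 0.64485534 0.47154597] 0.19607628381124295 [ 0.  -0.7  2.  -0.2 -0.4  0.1]
```

View pics/w8.png

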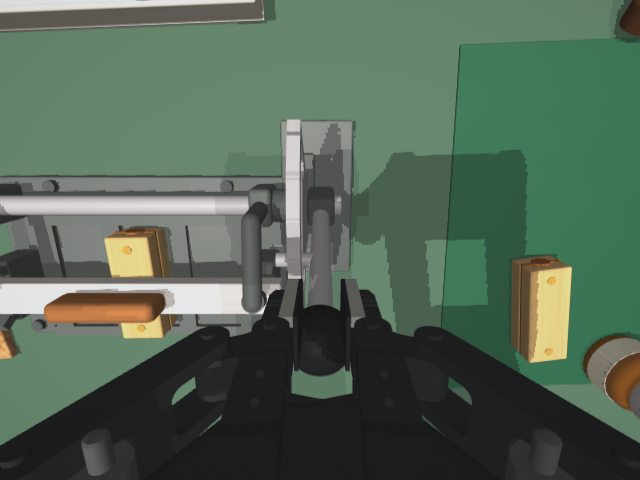

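```bash
python3 - <<'E'
from h import *
for n,b in [("w8",(290,375,300,344))]:
    im,P,M,K=load(n);g=im.max(2)
    m=np.zeros(g.shape,bool);m[b[0]:b[1],b[2]:b[3]]=g[b[0]:b[1],b[2]:b[3]]<50
    k=max(big(m,300),key=lambda t:t[1][4])[0]
    c,e=ball(P,k);O=np.array([502.4,172.9]);th=np.radians(-2.2)
    X=np.array([np.cos(th),np.sin(th)])@(c[:2]-O)-80;Z=c[2]-40
    print(n,c.round(1),e.round(2),"r",np.hypot(X,Z).round(1),"a",np.arctan2(X,Z).round(3))
E
```

```text
w8 [538.3  -4.1 198.3] 2.16 r 162.6 a -0.232
```

Call:
send_rows:
  motion:
    - [50,[0,0,-1],0]
    - [50,[0,0,-3],0]
    - [50,[0,0,-3],0]
    - [30,[-1.5,0,0],0]
    - [0,[-2.7,0,0],0]
    - [0,[-1.5,0,0],0]
    - [0,[0,0,0],0]

```text
time: 9.58
position: [0.4986, -0.0024, 0.2397]
orientation: [[0.999, -0.036, -0.002], [-0.036, -0.999, -0.0], [-0.002, 0.0, -1.0]]
wrist_force: [0.1, 0.3, -0.5]
gripper_width: 0.004
```

```bash
cat >>h.py <<'E'
O=np.array([502.4,172.9]);th=np.radians(-2.2)
def knob(n,b):
    im,P,M,K=load(n);g=im.max(2)
    m=np.zeros(g.shape,bool);m[b[0]:b[1],b[2]:b[3]]=g[b[0]:b[1],b[2]:b[3]]<50
    k=max(big(m,200),key=lambda t:t[1][4])[0]
    c,e=ball(P,k)
    X=np.array([np.cos(th),np.sin(th)])@(c[:2]-O)-80;Z=c[2]-40
    print(n,c.round(1),e.round(2),"r",np.hypot(X,Z).round(1),"a",np.arctan2(X,Z).round(3));return c
E
python3 - <<'E'
from h import *
im,P=cloud("wrist","w9")
s=r.sense();print(s['time'],s['position'],s['wrist_force'],s['gripper_width'],s['dq'].round(1))
E
```

```text
9.6333 [ 0.50061101 -0.00240612  0.23997445] [ 0.25888369  0.09334082 -0.39515142] 0.0036018941190369184 [ 0.   2.  -2.7  0.1 -1.  -0.1]
```

View pics/w9.png

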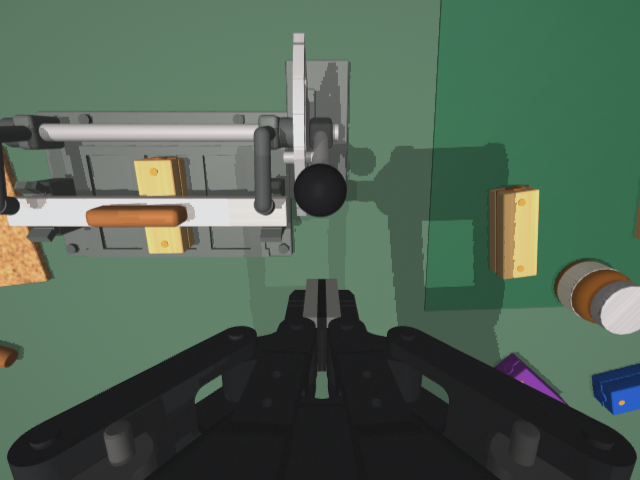

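```bash
python3 - <<'E'
from h import *
c=knob("w9",(160,220,290,352))
go([c[0]/1000-.032,c[1]/1000,c[2]/1000-.014])
a=np.linspace(-.24,.5,25);x=16.25*np.sin(a);z=16.25*np.cos(a);print(np.c_[a[1:],np.diff(x),-np.diff(z)].round(2).tolist())
E
```

```text
w9 [537.6  -4.1 198.1] 0.36 r 162.6 a -0.236
now [500.6  -2.4 240. ] shift cm [0.5  0.15 5.59] len 5.61 twist rad 0
[[-0.21, 0.49, -0.11], [-0.18, 0.49, -0.1], [-0.15, 0.49, -0.08], [-0.12, 0.5, -0.07], [-0.09, 0.5, -0.05], [-0.05, 0.5, -0.04], [-0.02, 0.5, -0.02], [0.01, 0.5, -0.0], [0.04, 0.5, 0.01], [0.07, 0.5, 0.03], [0.1, 0.5, 0.04], [0.13, 0.5, 0.06], [0.16, 0.5, 0.07], [0.19, 0.49, 0.09], [0.22, 0.49, 0.1], [0.25, 0.49, 0.12], [0.28, 0.48, 0.13], [0.32, 0.48, 0.15], [0.35, 0.47, 0.16], [0.38, 0.47, 0.18], [0.41, 0.46, 0.19], [0.44, 0.46, 0.21], [0.47, 0.45, 0.22], [0.5, 0.44, 0.23]]
```

Call:
send_rows:
  motion:
    - [0,[0.4,0.1,2],0]
    - [0,[0,0,2],0]
    - [0,[0,0,1.5],0]
    - [0,[0,0,0],0]
    - [0,[0.8,0,-0.15],0]
    - [0,[0.9,0,-0.13],0]
    - [0,[0.9,0,-0.1],0]
    - [0,[0.9,0,-0.06],0]
    - [0,[0.9,0,-0.02],0]
    - [0,[0.9,0,0.02],0]
    - [0,[0.9,0,0.06],0]
    - [0,[0,0,0],0]

```text
time: 10.63
position: [0.57, -0.0057, 0.1879]
orientation: [[0.999, -0.036, 0.001], [-0.036, -0.999, -0.0], [0.001, 0.0, -1.0]]
wrist_force: [-0.3, -0.3, -0.2]
gripper_width: 0.001
```

```bash
python3 - <<'E'
from h import *
im,P=cloud("wrist","w10")
s=r.sense();print(s['time'],s['position'],s['wrist_force'],s['gripper_width'],s['dq'].round(1))
E
```

```text
10.6833 [ 0.56881807 -0.00563892  0.18770154] [1.087236   0.74368363 1.05836425] -0.002682630066692712 [ 0.1 -1.   1.7  0.   0.3 -0. ]
```

View pics/w10.png

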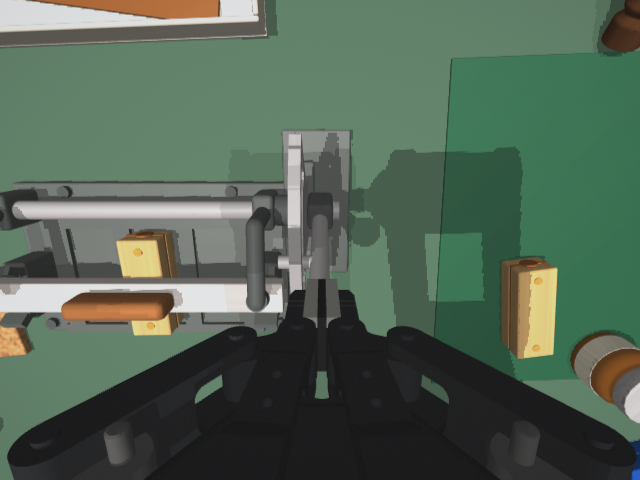

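```bash
python3 - <<'E'
from h import *
im,P=cloud("scene","s10")
cv2.imwrite("pics/s10c.png",cv2.resize(im[140:330,240:460],(798,690))[90:690,:,::-1])
E
```

```text
(no output)
```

View pics/s10c.png

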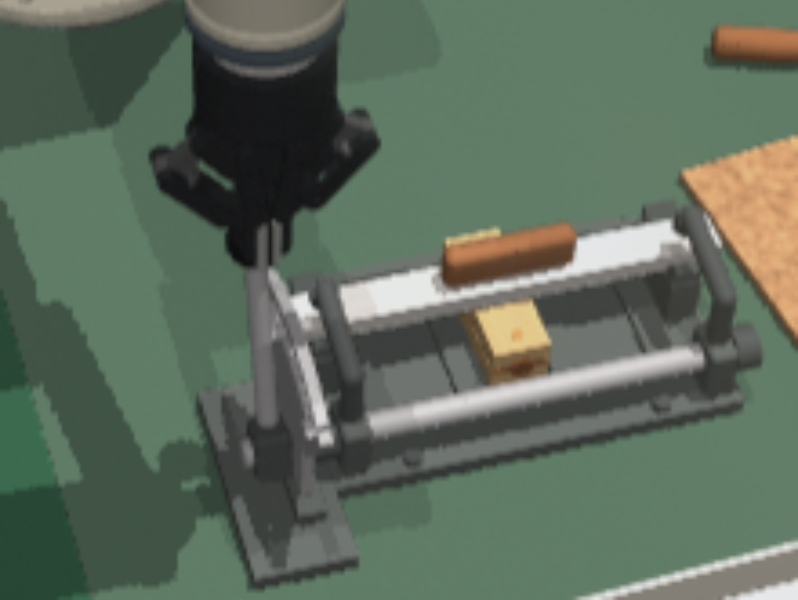

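Call:
send_rows:
  motion:
    - [0,[0,0,-2.5],0]
    - [0,[0,0,-3.5],0]
    - [0,[-3,0,0],0]
    - [0,[-3.5,0,0],0]
    - [0,[0,0,0],0]
    - [0,[0,0,0],0]

```text
time: 11.23
position: [0.5013, -0.0032, 0.2482]
orientation: [[0.999, -0.036, -0.0], [-0.036, -0.999, 0.0], [-0.0, -0.0, -1.0]]
wrist_force: [-0.3, -0.1, -0.3]
gripper_width: 0.003
```

```bash
python3 - <<'E'
from h import *
im,P=cloud("wrist","w11")
s=r.sense();print(s['time'],s['position'],s['wrist_force'],s['gripper_width'],s['dq'].round(1))
c=knob("w11",(120,220,280,362))
E
```

```text
11.2833 [ 0.50271931 -0.00326008  0.24832403] [ 0.24622352 -0.22780608  0.53129261] -0.00454820964477824 [-0.   1.5 -1.9  0.  -0.3  0. ]
w11 [537.6  -4.1 198.1] 0.36 r 162.6 a -0.236
```

Call:
send_rows:
  motion:
    - [0,[0.3,0.05,2.2],0]
    - [0,[0,0,2.2],0]
    - [0,[0,0,1.8],0]
    - [0,[0,0,0],0]
    - [0,[0.4,0,0],0]
    - [0,[0.3,0,0],0]
    - [0,[0,0,0],0]

```text
time: 11.87
position: [0.5151, -0.0042, 0.1873]
orientation: [[0.999, -0.036, 0.003], [-0.036, -0.999, -0.0], [0.003, -0.0, -1.0]]
wrist_force: [0.8, 0.3, 0.2]
gripper_width: -0.002
```

Call:
send_rows:
  motion:
    - [0,[0.5,0,0],0]

```text
time: 11.95
position: [0.5187, -0.0043, 0.187]
orientation: [[0.999, -0.036, 0.001], [-0.036, -0.999, -0.0], [0.001, -0.0, -1.0]]
wrist_force: [0.2, 0.2, -0.5]
gripper_width: 0.001
```

Call:
send_rows:
  motion:
    - [0,[0.5,0,0],0]

```text
time: 12.03
position: [0.5241, -0.0045, 0.1869]
orientation: [[0.999, -0.036, 0.002], [-0.036, -0.999, -0.0], [0.002, -0.0, -1.0]]
wrist_force: [0.4, 0.7, 0.9]
gripper_width: 0.0
```

```bash
python3 - <<'E'
from h import *
im,P=cloud("wrist","w12")
s=r.sense();print(s['time'],s['position'],s['wrist_force'],s['gripper_width'],s['dq'].round(1))
im,P=cloud("scene","s12")
cv2.imwrite("pics/s12c.png",cv2.resize(im[140:330,240:460],(798,690))[90:690,:,::-1])
E
```

```text
12.0833 [ 0.52508175 -0.00452239  0.1868376 ] [ 1.49250582 -0.95089349 -0.26553229] 0.0008019380657919672 [ 0.  -0.4  1.  -0.  -0.3  0. ]
```

View pics/w12.png

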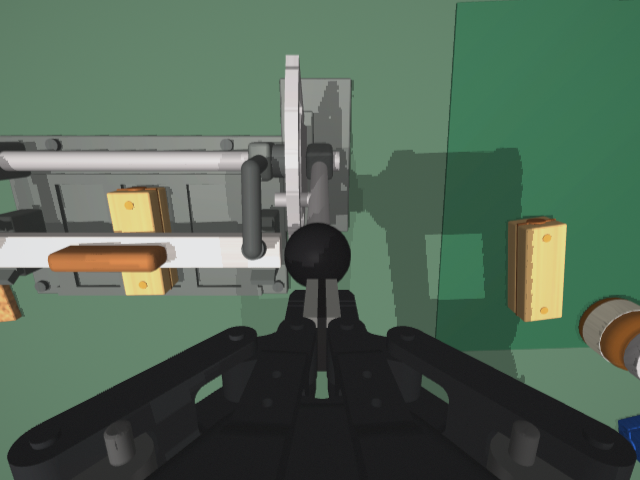

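View pics/s12c.png

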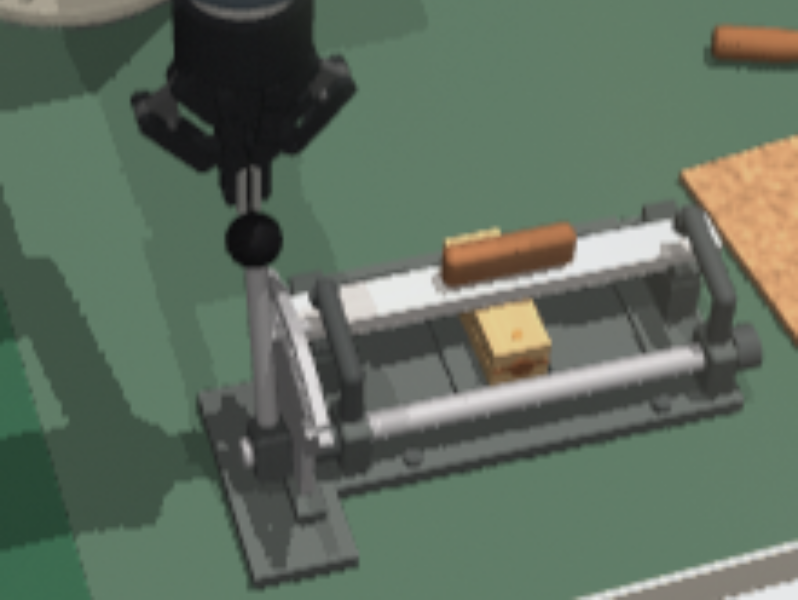

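```bash
python3 - <<'E'
from h import *
c=r.get_calibration('wrist')['tool_from_camera']
for n,us in (("w12",(316,328)),("w9",(316,330)),("w7",(237,250,405))):
    im,P,M,K=load(n)
    Tw=M@np.linalg.inv(c)
    Q=(P-Tw[:3,3])@Tw[:3,:3]*1000
    for u in us:
        for v in range(264,345,6):print(n,u,v,Q[v,u].round(0),im[v,u].tolist())
E
```

```text
w12 316 264 [ 16.  -1. -28.] [31, 30, 31]
w12 316 270 [ 13.  -1. -28.] [28, 27, 29]
w12 316 276 [  9.  -1. -27.] [27, 25, 27]
w12 316 282 [ 12.  -1. -41.] [88, 87, 84]
w12 316 288 [ 12.  -1. -46.] [87, 88, 84]
w12 316 294 [ 12.  -1. -52.] [88, 88, 84]
w12 316 300 [ 12.  -1. -57.] [86, 87, 84]
w12 316 306 [ 12.  -1. -61.] [87, 86, 83]
w12 316 312 [ 12.  -1. -66.] [86, 85, 82]
w12 316 318 [ 12.  -1. -70.] [124, 122, 118]
w12 316 324 [  9.  -1. -69.] [124, 122, 119]
w12 316 330 [  8.  -1. -72.] [30, 30, 31]
w12 316 336 [  8.  -1. -75.] [32, 31, 32]
w12 316 342 [  8.  -1. -79.] [28, 29, 29]
w12 328 264 [ 15.   4. -27.] [28, 27, 28]
w12 328 270 [ 12.   4. -27.] [27, 26, 28]
w12 328 276 [  9.   4. -26.] [26, 26, 27]
w12 328 282 [ 12.   4. -39.] [88, 88, 85]
w12 328 288 [ 12.   4. -47.] [88, 88, 84]
w12 328 294 [ 12.   4. -52.] [88, 87, 84]
w12 328 300 [ 12.   4. -56.] [87, 88, 84]
w12 328 306 [ 12.   4. -62.] [88, 88, 85]
w12 328 312 [ 12.   4. -66.] [87, 87, 84]
w12 328 318 [ 11.   4. -69.] [128, 125, 122]
w12 328 324 [ 13.   3. -76.] [52, 52, 51]
w12 328 330 [ 12.   3. -79.] [28, 28, 28]
[... 2318 characters left out ...]
 330 [ -6. -29. -49.] [20, 20, 19]
w7 250 336 [ -8. -29. -50.] [22, 21, 22]
w7 250 342 [-202.  -99.  241.] [83, 109, 90]
w7 405 264 [-86. 110. 240.] [68, 89, 73]
w7 405 270 [-94. 111. 240.] [68, 89, 74]
w7 405 276 [-103.  111.  240.] [68, 89, 73]
w7 405 282 [-111.  112.  240.] [67, 88, 73]
w7 405 288 [ 12.  36. -46.] [81, 81, 78]
w7 405 294 [ 12.  34. -52.] [82, 82, 79]
w7 405 300 [ 12.  33. -57.] [81, 81, 78]
w7 405 306 [ 12.  32. -62.] [24, 24, 24]
w7 405 312 [ 12.  31. -66.] [22, 22, 22]
w7 405 318 [ 10.  31. -67.] [23, 22, 23]
w7 405 324 [  7.  31. -66.] [21, 20, 19]
w7 405 330 [  6.  31. -68.] [21, 20, 20]
w7 405 336 [  3.  31. -68.] [22, 19, 21]
w7 405 342 [  2.  31. -70.] [23, 23, 23]
```

```bash
cat >>h.py <<'E'
G=.057  # grasp centre above reported TCP (camera-measured)
E
python3 - <<'E'
from h import *
go([.5376,-.0041,.1981-G],87.8)
a=np.linspace(-.236,.51,13);x=16.4*np.sin(a);z=16.4*np.cos(a);print(np.c_[np.diff(x),-np.diff(z)].round(2).tolist())
E
```

```text
now [524.4  -4.5 186.6] shift cm [ 1.31 -0.09  4.55] len 4.74 twist rad 0.002
[[1.0, -0.21], [1.01, -0.15], [1.02, -0.08], [1.02, -0.02], [1.02, 0.04], [1.01, 0.11], [1.01, 0.17], [0.99, 0.23], [0.98, 0.29], [0.96, 0.35], [0.93, 0.41], [0.9, 0.47]]
```

Call:
send_rows:
  motion:
    - [70,[0,0,-1],0]
    - [70,[1.3,-0.1,-0.5],0]
    - [70,[0,0,0],0]
    - [70,[0,0,2],0]
    - [70,[0,0,2],0]
    - [70,[0,0,2],0]
    - [70,[0,0,0],0]
    - [40,[0,0,0],0]
    - [30,[0,0,0],0]
    - [30,[0,0,0],0]
    - [30,[0,0,0],0]
  grip_force: 50

```text
time: 13.05
position: [0.5367, -0.0028, 0.1426]
orientation: [[0.999, -0.037, 0.002], [-0.037, -0.999, 0.002], [0.002, -0.002, -1.0]]
wrist_force: [-2.1, 6.6, 1.0]
gripper_width: 0.376
```

Call:
send_rows:
  motion:
    - [25,[0,0,-0.1],0]
    - [25,[1,0,-0.2],0]
    - [25,[1,0,-0.15],0]
    - [25,[1,0,-0.08],0]
    - [25,[1,0,-0.02],0]
    - [25,[0,0,0],0]

```text
time: 13.55
position: [0.5778, -0.0044, 0.1476]
orientation: [[0.999, -0.036, 0.002], [-0.036, -0.999, 0.001], [0.002, -0.002, -1.0]]
wrist_force: [2.0, 6.4, -4.2]
gripper_width: 0.371
```

```bash
python3 - <<'E'
from h import *
im,P=cloud("wrist","w13")
s=r.sense();print(s['time'],s['position'],s['wrist_force'],s['gripper_width'],s['dq'].round(1))
E
```

```text
13.6 [ 0.57743607 -0.00436605  0.14755733] [ 3.24685589  5.1329928  -3.81970965] 0.3711930683165508 [ 0.1 -0.4  0.7  0.1 -0.3 -0.2]
```

View pics/w13.png

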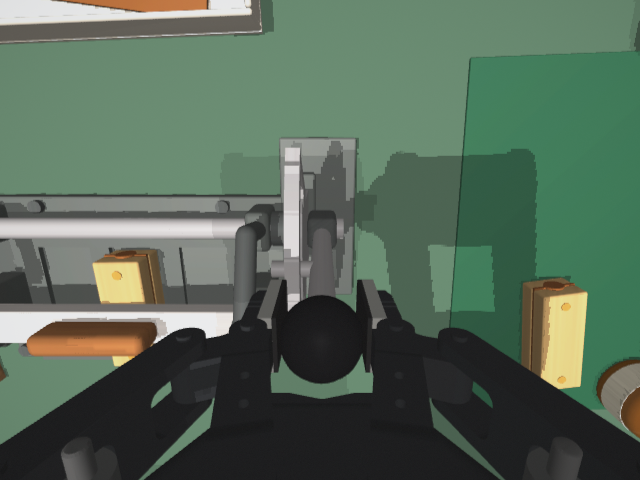

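Call:
send_rows:
  motion:
    - [25,[1.02,0,0.04],0]
    - [25,[1.01,0,0.11],0]
    - [25,[1.01,0,0.17],0]
    - [25,[0.99,0,0.23],0]
    - [25,[0.98,0,0.29],0]
    - [25,[0.96,0,0.35],0]
    - [25,[0.6,0,0.27],0]
    - [25,[0,0,0],0]

```text
time: 14.27
position: [0.6427, -0.008, 0.1317]
orientation: [[0.999, -0.036, 0.0], [-0.036, -0.999, -0.0], [0.0, 0.0, -1.0]]
wrist_force: [0.0, -0.8, -0.1]
gripper_width: 0.249
```

```bash
python3 - <<'E'
from h import *
im,P=cloud("wrist","w14")
s=r.sense();print(s['time'],s['position'],s['wrist_force'],s['gripper_width'],s['dq'].round(1))
knob("w14",(290,385,282,362))
x=np.array([np.cos(th),np.sin(th)])@(s['position'][:2]*1000-O)-80; print(x, np.arcsin(x/163))
E
```

```text
14.3167 [ 0.64185549 -0.00795137  0.13162717] [ 0.25477266 -0.67990494  0.01708025] 0.24910110474386066 [ 0.  -0.8  1.2  0.1  0.3 -0.1]
w14 [644.6 -34.7 196.9] 2.5 r 171.8 a 0.42
66.29518430325058 0.4188596225457854
```

View pics/w14.png

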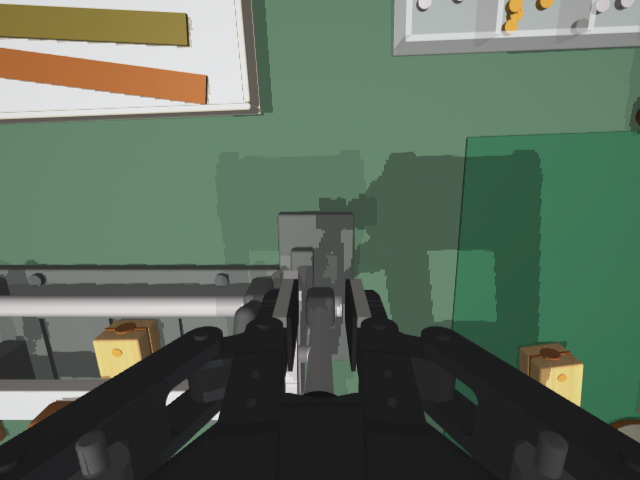

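Call:
send_rows:
  motion:
    - [50,[0,0,-2],0]
    - [70,[0,0,-3],0]
    - [70,[0,0,-3.5],0]
    - [70,[-3,0,0],0]
    - [70,[-3,0,0],0]
    - [70,[-3,0,0],0]
    - [70,[0,0,0],0]
    - [70,[0,0,0],0]

```text
time: 14.98
position: [0.5503, -0.0046, 0.2174]
orientation: [[0.999, -0.036, -0.0], [-0.036, -0.999, -0.0], [-0.0, 0.0, -1.0]]
wrist_force: [-0.4, 0.5, 1.0]
gripper_width: 0.703
```

```bash
python3 - <<'E'
from h import *
im,P=cloud("wrist","w15")
s=r.sense();print(s['time'],s['position'],s['wrist_force'],s['gripper_width'],s['dq'].round(1))
E
```

```text
15.0333 [ 0.55168629 -0.00462317  0.21747128] [ 0.65278709 -0.27994622  0.10012937] 0.7028165911191876 [-0.1  1.6 -1.8  0.  -0.2 -0.1]
```

View pics/w15.png

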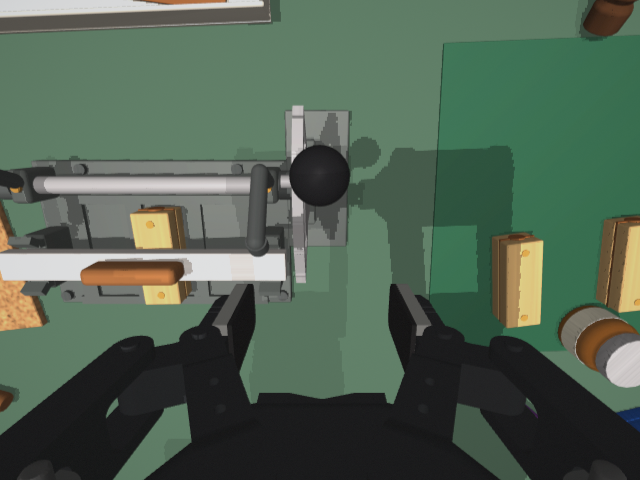

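```bash
python3 - <<'E'
from h import *
c=knob("w15",(140,210,286,355))
go([c[0]/1000-.032,c[1]/1000,c[2]/1000-.056])
go([.6505-.032,-.0089,.170-.056])
a=np.linspace(0.1,.524,10);x=16.25*np.sin(a);z=16.25*np.cos(a);print(np.c_[a[1:],np.diff(x),-np.diff(z)].round(2).tolist())
E
```

```text
w15 [601.2  -6.4 200.5] 0.36 r 162.6 a 0.158
now [551.7  -4.6 217.5] shift cm [1.75 0.11 7.3 ] len 7.5 twist rad 0
now [551.7  -4.6 217.5] shift cm [ 6.68  0.18 10.35] len 12.32 twist rad 0
[[0.15, 0.76, 0.09], [0.19, 0.75, 0.13], [0.24, 0.75, 0.17], [0.29, 0.74, 0.2], [0.34, 0.73, 0.23], [0.38, 0.72, 0.27], [0.43, 0.7, 0.3], [0.48, 0.69, 0.34], [0.52, 0.67, 0.37]]
```

Call:
send_rows:
  motion:
    - [0,[1.7,0.1,0],0]
    - [0,[0,0,1.3],0]
    - [0,[0,0,3],0]
    - [0,[0,0,3],0]
    - [0,[0,0,0],0]
    - [0,[0.7,0,0.1],0]
    - [0,[0.7,0,0.13],0]
    - [0,[0.7,0,0.16],0]
    - [0,[0.7,0,0.2],0]
    - [0,[0.7,0,0.23],0]
    - [0,[0.7,0,0.27],0]
    - [0,[0,0,0],0]

```text
time: 16.03
position: [0.6134, -0.0077, 0.1335]
orientation: [[0.999, -0.036, 0.003], [-0.036, -0.999, -0.0], [0.003, -0.0, -1.0]]
wrist_force: [-0.4, 0.8, -0.0]
gripper_width: -0.004
```

```bash
python3 - <<'E'
from h import *
im,P=cloud("wrist","w16")
s=r.sense();print(s['time'],s['position'],s['wrist_force'],s['gripper_width'],s['dq'].round(1))
knob("w16",(200,285,280,362))
E
```

```text
16.0833 [ 0.61258955 -0.00768694  0.13338207] [-0.21412302  0.21742439  0.19180064] -0.00013006041788216996 [ 0.  -0.7  1.2  0.   0.3  0. ]
w16 [643.7  -8.  186.8] 0.35 r 161.9 a 0.435
```

View pics/w16.png

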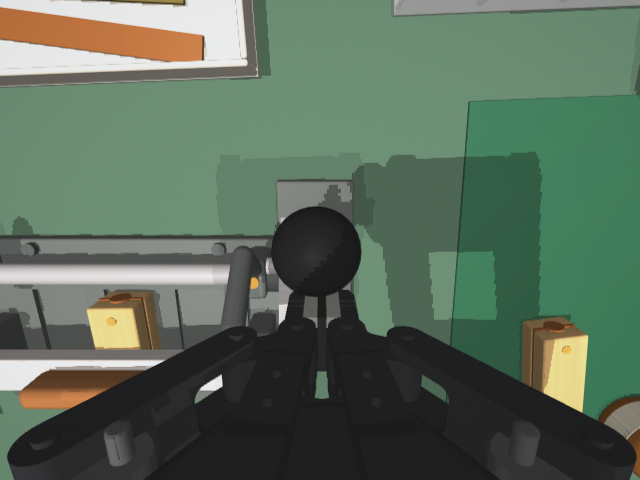

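Call:
send_rows:
  motion:
    - [0,[0.5,0,0.25],0]
    - [0,[0.4,0,0.2],0]
    - [0,[0.3,0,0.2],0]
    - [0,[0,0,0],0]
    - [0,[0,0,0],0]

```text
time: 16.5
position: [0.6229, -0.0081, 0.1263]
orientation: [[0.999, -0.036, 0.0], [-0.036, -0.999, 0.0], [0.0, -0.0, -1.0]]
wrist_force: [0.3, 0.5, 0.0]
gripper_width: -0.001
```

```bash
python3 - <<'E'
from h import *
im,P=cloud("wrist","w17")
s=r.sense();print(s['time'],s['position'],s['wrist_force'],s['gripper_width'],s['dq'].round(1))
knob("w17",(200,290,280,362))
E
```

```text
16.55 [ 0.62282541 -0.0080694   0.12644164] [ 0.46092771 -0.30289362  0.1288566 ] 0.002578959764038849 [-0.1 -0.3  0.1 -0.   0.1 -0. ]
w17 [652.6  -8.3 169.1] 0.35 r 150.3 a 0.538
```

```bash
cat >>h.py <<'E'
def plan(p,yaw=None,grip=100,step=3.5,n=None,hold=1,start=None):
    """straight line to world p with twist; prints rows; returns"""
    s=r.sense();R=s['orientation'];p0=s['position'] if start is None else np.array(start[0]);
    psi=np.degrees(np.arctan2(R[1,1],R[0,1])) if start is None else start[1]
    e=0 if yaw is None else (yaw-psi+180)%360-180
    d=(np.array(p)-p0)*100
    k=n or int(np.ceil(max(np.linalg.norm(d)/step,abs(np.radians(e))/.12,1)))
    rows=[]
    for i in range(k):
        a=np.radians(psi+e*i/k);Y=np.array([np.cos(a),np.sin(a),0]);Z=np.array([0,0,-1.]);X=np.cross(Y,Z)
        q=d/k;rows.append([grip,[round(float(q@v),2)+0.0 for v in (X,Y,Z)],round(-np.radians(e)/k,3)+0.0])
    rows+=[[grip,[0,0,0],0]]*hold
    print(len(rows),"rows:",str(rows).replace("0.0]","0]"))
    return (p,psi+e)
E
python3 - <<'E'
from h import *
q=plan([.612,-.008,.25],None,20,hold=0,step=3.9)
q=plan([.46,.177,.25],-2.3,60,start=q)
E
```

```text
4 rows: [[20, [-0.27, 0.01, -3.09], np.float64(0.0)], [20, [-0.27, 0.01, -3.09], np.float64(0.0)], [20, [-0.27, 0.01, -3.09], np.float64(0.0)], [20, [-0.27, 0.01, -3.09], np.float64(0.0)]]
15 rows: [[60, [-1.13, -1.28, 0], np.float64(-0.112)], [60, [-0.98, -1.4, 0], np.float64(-0.112)], [60, [-0.82, -1.5, 0], np.float64(-0.112)], [60, [-0.65, -1.58, 0], np.float64(-0.112)], [60, [-0.47, -1.65, 0], np.float64(-0.112)], [60, [-0.28, -1.69, 0], np.float64(-0.112)], [60, [-0.09, -1.71, 0], np.float64(-0.112)], [60, [0.1, -1.71, 0], np.float64(-0.112)], [60, [0.29, -1.69, 0], np.float64(-0.112)], [60, [0.48, -1.64, 0], np.float64(-0.112)], [60, [0.66, -1.58, 0], np.float64(-0.112)], [60, [0.83, -1.5, 0], np.float64(-0.112)], [60, [0.99, -1.39, 0], np.float64(-0.112)], [60, [1.14, -1.27, 0], np.float64(-0.112)], [60, [0, 0, 0], 0]]
```

Call:
send_rows:
  motion:
    - [20,[-0.5,0,-2.9],0]
    - [20,[-0.3,0,-3.1],0]
    - [40,[-0.3,0,-3.1],0]
    - [60,[0,0,-3.1],0]
    - [60,[-1.13,-1.28,0],-0.112]
    - [60,[-0.98,-1.4,0],-0.112]
    - [60,[-0.82,-1.5,0],-0.112]
    - [60,[-0.65,-1.58,0],-0.112]
    - [60,[-0.47,-1.65,0],-0.112]
    - [60,[-0.28,-1.69,0],-0.112]
    - [60,[-0.09,-1.71,0],-0.112]
    - [60,[0.1,-1.71,0],-0.112]

```text
time: 17.55
position: [0.5241, 0.0986, 0.2487]
orientation: [[0.648, 0.761, 0.001], [0.761, -0.648, 0.0], [0.0, 0.0, -1.0]]
wrist_force: [0.7, 0.0, 0.3]
gripper_width: 0.602
```

Call:
send_rows:
  motion:
    - [60,[0.29,-1.69,0],-0.112]
    - [60,[0.48,-1.64,0],-0.112]
    - [60,[0.66,-1.58,0],-0.112]
    - [60,[0.83,-1.5,0],-0.112]
    - [60,[0.99,-1.39,0],-0.112]
    - [60,[1.14,-1.27,0],-0.112]
    - [60,[0,0,0],0]
    - [60,[0,0,0],0]

```text
time: 18.22
position: [0.4594, 0.1775, 0.2488]
orientation: [[0.04, 0.999, 0.001], [0.999, -0.04, 0.0], [0.0, 0.001, -1.0]]
wrist_force: [0.2, -0.0, -0.4]
gripper_width: 0.605
```

```bash
python3 - <<'E'
from h import *
im,P=cloud("wrist","w18")
s=r.sense();print(s['time'],s['position'],s['orientation'].round(3).tolist(),s['dq'].round(1))
E
```

```text
18.2667 [0.45981713 0.17716055 0.24877742] [[0.041, 0.999, 0.001], [0.999, -0.041, -0.0], [-0.0, 0.001, -1.0]] [-1.   0.4 -0.3  0.   0.1  0.1]
```

View pics/w18.png

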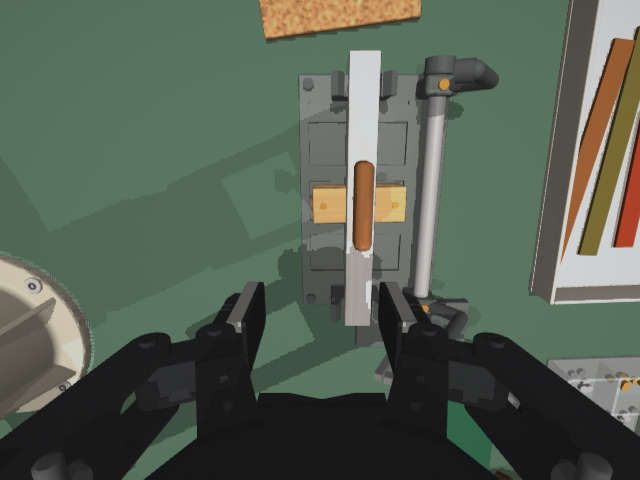

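```bash
python3 - <<'E'
from h import *
im,P,M,K=load("w18")
hsv=cv2.cvtColor(im,cv2.COLOR_RGB2HSV);H,S,V=[hsv[...,i].astype(int) for i in range(3)]
R=np.zeros(H.shape,bool);R[40:335,300:420]=1
def show(name,m,z,A=300):
    for k,st,c in big(m,A):
        b,mn=mrect(k,M,K,z);print(name,c.round(1),st.tolist(),"ctr",np.round(b[0],1),"mean",mn.round(1),"sz",np.round(b[1],1),"ang",round(b[2],2),"zc",np.round(np.nanmedian(P[k][:,2])*1000,1))
show("grip",(H<14)&(S>110)&R,.098)
show("dry",(H>14)&(H<30)&(S>60)&(V>140)&R,.050)
z=P[...,2]
show("bar",((z>.055)&(z<.08)|((H<14)&(S>110)))&R,.068)
cv2.imwrite("pics/w18c.png",cv2.resize(im[40:340,280:480],None,fx=2,fy=2,interpolation=cv2.INTER_CUBIC)[:,:,::-1])
E
```

```text
grip [362.5 204.7] [353, 161, 21, 90, 1628] ctr [500.7 180.6] mean [500.7 182.5] sz [87.9 18.3] ang 87.89 zc 98.0
dry [390.  203.8] [374, 186, 33, 36, 1085] ctr [536.9 173.4] mean [536.9 173.3] sz [39.5 34.4] ang 87.84 zc 50.9
dry [329.  204.9] [313, 188, 33, 35, 1150] ctr [469.1 174.5] mean [469.  174.7] sz [38.4 36.1] ang 87.72 zc 50.8
bar [362.3 179.6] [344, 51, 54, 275, 8532] ctr [510.2 178.4] mean [503.9 198. ] sz [290.4  47.8] ang 87.9 zc 69.0
bar [337.5  83.5] [331, 70, 14, 28, 359] ctr [480.8 296.5] mean [480.9 296.6] sz [24.  12.6] ang 88.78 zc 68.5
```

View pics/w18c.png

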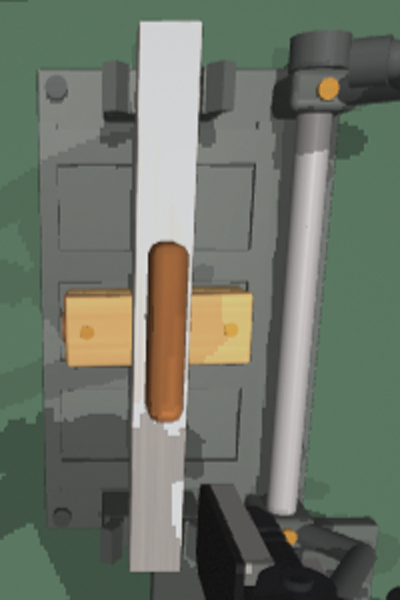

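```bash
python3 - <<'E'
from h import *
im,P,M,K=load("w18")
u=np.array([(38,70),(48,527),(104,62),(126,62),(126,118),(101,490),(57,165),(57,250),(50,372),(60,462),(235,62),(250,165)])/2+[280,40]
zs=[.019,.019,.068,.068,.06,.06,.019,.019,.019,.019,.068,.019]
for a,z in zip(u,zs):
    w=ray(M,K,a,z)[0]*1000; print(a,w.round(1),"depthz",P[int(a[1])+2,int(a[0])+2].round(3), "press",(np.array([[np.cos(th),np.sin(th)],[-np.sin(th),np.cos(th)]])@(w[:2]-O)).round(1))
E
```

```text
[299.  75.] [441.6 313.7  19. ] depthz [0.443 0.312 0.014] press [-66.2 138.4]
[304.  303.5] [432.2  39.   19. ] depthz [0.433 0.027 0.001] press [ -65.  -136.5]
[332.  71.] [475.9 307.8  68. ] depthz [0.478 0.306 0.07 ] press [-31.7 133.8]
[343.  71.] [486.4 307.4  68. ] depthz [0.493 0.316 0.003] press [-21.2 133.8]
[343.  99.] [486.4 283.3  60. ] depthz [0.491 0.286 0.016] press [-20.3 109.7]
[330.5 285. ] [467.4  82.4  60. ] depthz [0.47  0.062 0.02 ] press [-31.5 -91.7]
[308.5 122.5] [449.5 264.2  19. ] depthz [0.451 0.263 0.016] press [-56.4  89.2]
[308.5 165. ] [447.1 217.1  19. ] depthz [0.449 0.215 0.019] press [-57.   42.1]
[305. 226.] [439.1 143.8  19. ] depthz [0.441 0.141 0.019] press [-62.1 -31.5]
[310. 271.] [442.3  84.4  19. ] depthz [0.445 0.082 0.021] press [-56.6 -90.8]
[397.5  71. ] [538.4 305.4  68. ] depthz [ 0.555  0.315 -0.001] press [ 30.9 133.8]
[405.  122.5] [558.5 259.9  19. ] depthz [0.561 0.258 0.017] press [52.7 89.1]
```

```bash
python3 - <<'E'
from h import *
q=plan([.501,.1785,.031],-2.2,50,hold=2)
E
```

```text
9 rows: [[50, [0.04, 0.59, 3.11], np.float64(0.0)], [50, [0.04, 0.59, 3.11], np.float64(0.0)], [50, [0.04, 0.59, 3.11], np.float64(0.0)], [50, [0.04, 0.59, 3.11], np.float64(0.0)], [50, [0.04, 0.59, 3.11], np.float64(0.0)], [50, [0.04, 0.59, 3.11], np.float64(0.0)], [50, [0.04, 0.59, 3.11], np.float64(0.0)], [50, [0, 0, 0], 0], [50, [0, 0, 0], 0]]
```

Call:
send_rows:
  motion:
    - [50,[0.08,1.03,3.1],0]
    - [50,[0.08,1.03,3.1],0]
    - [50,[0.07,1.03,3.1],0]
    - [50,[0.05,1.03,3.1],0]
    - [50,[0,0,3.1],0]
    - [50,[0,0,3.1],0]
    - [50,[0,0,2.9],0]
    - [50,[0,0,0],0]
    - [50,[0,0,0],0]
    - [25,[0,0,0],0]
    - [10,[0,0,0],0]
    - [10,[0,0,0],0]
  grip_force: 60

```text
time: 19.27
position: [0.502, 0.1787, 0.0351]
orientation: [[0.04, 0.999, 0.002], [0.999, -0.04, 0.001], [0.001, 0.002, -1.0]]
wrist_force: [0.1, -1.0, -3.2]
gripper_width: 0.342
```

Call:
send_rows:
  motion:
    - [10,[0,0,0],0]
    - [10,[0,0,0],0]

```text
time: 19.43
position: [0.5019, 0.1787, 0.0353]
orientation: [[0.039, 0.999, 0.002], [0.999, -0.039, 0.001], [0.001, 0.002, -1.0]]
wrist_force: [-1.9, -0.8, 7.8]
gripper_width: 0.299
```

```bash
python3 - <<'E'
from h import *
im,P=cloud("wrist","w19")
s=r.sense();print(s['time'],s['position'],s['orientation'].round(3).tolist(),s['dq'].round(1),s['wrist_force'],s['gripper_width'])
E
```

```text
19.4833 [0.50189165 0.1787251  0.03528388] [[0.039, 0.999, 0.002], [0.999, -0.039, 0.001], [0.001, 0.002, -1.0]] [-0.  -0.1 -0.   0.   0.1  0. ] [-0.52521064 -1.50864947  8.29424038] 0.2951495208001189
```

View pics/w19.png

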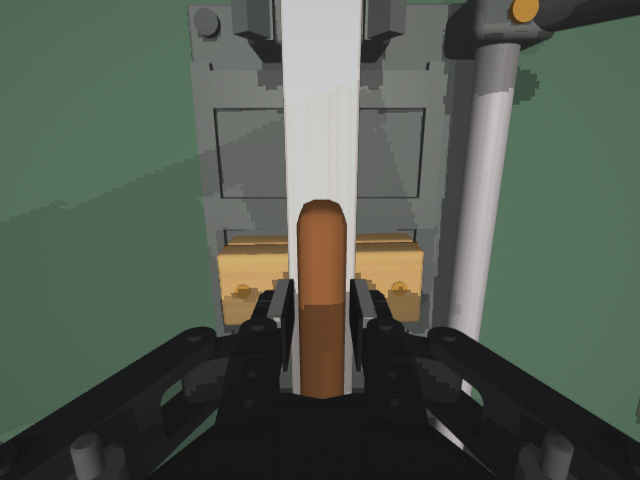

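Call:
send_rows:
  motion:
    - [10,[0,0,-0.3],0]
    - [10,[0,0,0],0]
    - [10,[0,0,0],0]
    - [10,[0,0,0],0]

```text
time: 19.82
position: [0.5005, 0.1784, 0.0366]
orientation: [[0.039, 0.999, -0.001], [0.999, -0.039, -0.0], [-0.0, -0.001, -1.0]]
wrist_force: [-20.7, 2.9, 4.5]
gripper_width: 0.274
```

```bash
python3 - <<'E'
from h import *
im,P=cloud("wrist","w20")
s=r.sense();print(s['time'],s['position'],s['orientation'].round(3).tolist(),s['dq'].round(1),s['wrist_force'],s['wrist_torque'],s['gripper_width'])
cv2.imwrite("pics/w20c.png",cv2.resize(im[180:440,200:440],None,fx=2.3,fy=2.3)[:,:,::-1])
c=r.get_calibration('wrist')['tool_from_camera'];M=T()@c
Tw=M@np.linalg.inv(c)
Q=(P-Tw[:3,3])@Tw[:3,:3]*1000
for v in (285,300,315,330,345):
    print(v,[(u,Q[v,u].round(0).tolist()) for u in range(270,376,8)])
E
```

```text
19.8667 [0.50107373 0.17854556 0.03683371] [[0.039, 0.999, 0.001], [0.999, -0.039, 0.0], [0.0, 0.001, -1.0]] [-0.1 -0.4 -0.2  0.1 -1.2 -0.2] [-3.02761946 -1.44923299  2.00388127] [-0.11914213  0.38048271  0.16368548] 0.20114103015635806
285 [(270, [-3.0, -26.0, -14.0]), (278, [10.0, -18.0, -43.0]), (286, [9.0, -14.0, -42.0]), (294, [8.0, -11.0, -40.0]), (302, [5.0, -8.0, -33.0]), (310, [18.0, -4.0, -62.0]), (318, [19.0, -1.0, -63.0]), (326, [19.0, 2.0, -63.0]), (334, [18.0, 5.0, -62.0]), (342, [18.0, 8.0, -62.0]), (350, [16.0, 11.0, -58.0]), (358, [10.0, 16.0, -43.0]), (366, [-3.0, 23.0, -14.0]), (374, [-3.0, 27.0, -15.0])]
300 [(270, [6.0, -20.0, -50.0]), (278, [10.0, -16.0, -58.0]), (286, [10.0, -13.0, -57.0]), (294, [3.0, -11.0, -43.0]), (302, [-3.0, -8.0, -32.0]), (310, [12.0, -4.0, -61.0]), (318, [13.0, -1.0, -63.0]), (326, [13.0, 2.0, -63.0]), (334, [13.0, 5.0, -62.0]), (342, [12.0, 8.0, -61.0]), (350, [4.0, 12.0, -46.0]), (358, [10.0, 14.0, -57.0]), (366, [9.0, 18.0, -56.0]), (374, [6.0, 22.0, -49.0])]
315 [(270, [9.0, -18.0, -67.0]), (278, [9.0, -15.0, -68.0]), (286, [10.0, -
[... 410 characters left out ...]
, [-10.0, -11.0, -46.0]), (302, [-18.0, -9.0, -33.0]), (310, [-1.0, -4.0, -61.0]), (318, [0.0, -1.0, -62.0]), (326, [0.0, 2.0, -63.0]), (334, [0.0, 5.0, -63.0]), (342, [-0.0, 8.0, -62.0]), (350, [-7.0, 12.0, -51.0]), (358, [5.0, 13.0, -71.0]), (366, [11.0, 15.0, -80.0]), (374, [11.0, 17.0, -79.0])]
345 [(270, [11.0, -14.0, -88.0]), (278, [11.0, -12.0, -88.0]), (286, [-1.0, -12.0, -70.0]), (294, [-26.0, -13.0, -33.0]), (302, [-26.0, -9.0, -34.0]), (310, [-7.0, -4.0, -62.0]), (318, [-6.0, -1.0, -62.0]), (326, [-5.0, 2.0, -64.0]), (334, [-6.0, 5.0, -63.0]), (342, [-7.0, 8.0, -62.0]), (350, [-26.0, 14.0, -32.0]), (358, [-1.0, 13.0, -70.0]), (366, [10.0, 14.0, -87.0]), (374, [10.0, 16.0, -87.0])]
```

View pics/w20c.png

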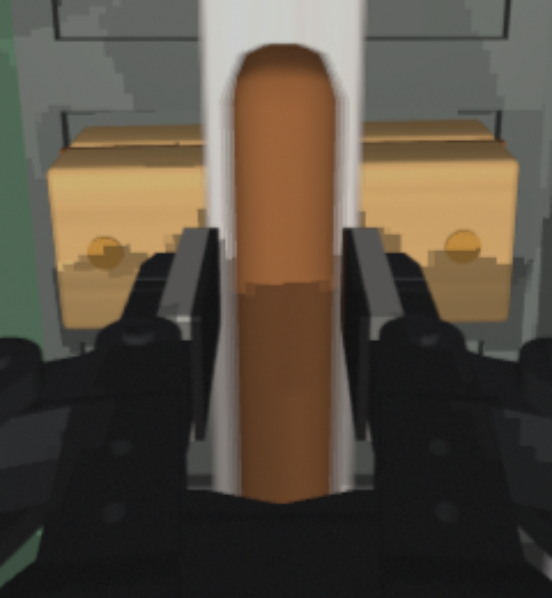

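Call:
send_rows:
  motion:
    - [8,[0,0,0],0]
    - [8,[0,0,0],0]
    - [8,[0,0,0],0]
    - [8,[0,0,0],0]

```text
time: 20.2
position: [0.5011, 0.1786, 0.0368]
orientation: [[0.039, 0.999, 0.0], [0.999, -0.039, 0.0], [0.0, 0.0, -1.0]]
wrist_force: [-0.5, -0.6, 5.7]
gripper_width: 0.201
```

Call:
send_rows:
  motion:
    - [8,[0,0,-0.5],0]
    - [8,[0,0,-0.7],0]
    - [8,[0,0,0],0]

```text
time: 20.45
position: [0.5014, 0.1786, 0.0495]
orientation: [[0.039, 0.999, 0.001], [0.999, -0.039, 0.0], [0.0, 0.001, -1.0]]
wrist_force: [0.5, -0.2, -3.4]
gripper_width: 0.205
```

```bash
python3 - <<'E'
from h import *
im,P=cloud("wrist","w21")
s=r.sense();print(s['time'],s['position'],s['wrist_force'],s['wrist_torque'],s['gripper_width'])
E
```

```text
20.5 [0.50127676 0.178603   0.04910068] [ 0.02604461  0.0463559  -3.6023128 ] [-0.02339361  0.00127434  0.02296694] 0.20023619606442003
```

View pics/w21.png

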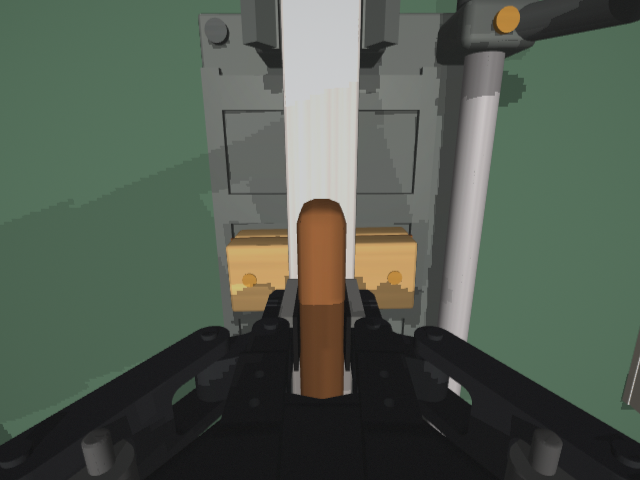

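Call:
send_rows:
  motion:
    - [5,[0,0,-1.5],0]
    - [5,[0,0,-1.7],0]
    - [5,[0,-1,-0.5],0]
    - [5,[0,-2,0],0]
    - [5,[0,-2.5,0],0]
    - [5,[0,-2.5,0],0]
    - [5,[0,-2.5,0],0]
    - [5,[0,-2,0],0]
    - [5,[0,-1,0],0]
    - [5,[0,0,0],0]
    - [5,[0,0,0],0]
  grip_force: 80

```text
time: 21.42
position: [0.3663, 0.184, 0.0857]
orientation: [[0.038, 0.999, 0.001], [0.999, -0.038, 0.0], [0.001, 0.001, -1.0]]
wrist_force: [0.7, 0.1, -3.4]
gripper_width: 0.194
```

Call:
send_rows:
  motion:
    - [5,[0,0,2],0]
    - [5,[0,0,2],0]
    - [5,[0,0,2],0]
    - [5,[0,0,2],0]
    - [5,[0,0,1],0]
    - [5,[0,0,0.5],0]
    - [5,[0,0,0],0]

```text
time: 22.0
position: [0.3666, 0.1836, -0.0105]
orientation: [[0.039, 0.999, -0.001], [0.999, -0.039, -0.0], [-0.0, -0.001, -1.0]]
wrist_force: [0.3, -0.6, -3.6]
gripper_width: 0.191
```

```bash
python3 - <<'E'
from h import *
im,P=cloud("wrist","w22")
s=r.sense();print(s['time'],s['position'],s['wrist_force'],s['wrist_torque'],s['gripper_width'])
E
```

```text
22.05 [ 0.36674144  0.18377792 -0.00977643] [ 0.15320171  0.6993608  -3.00923269] [-0.02995727  0.01330791  0.02616085] 0.20321852628493467
```

View pics/w22.png

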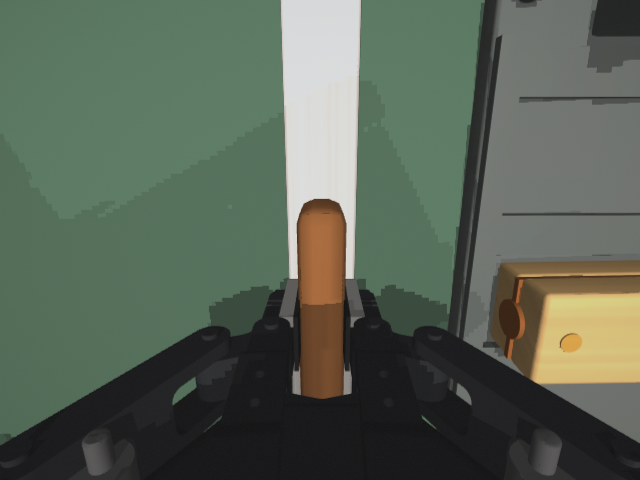

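Negative reported z works. Set it down the last 5 mm and release.

Call:
send_rows:
  motion:
    - [5,[0,0,0.3],0]
    - [5,[0,0,0.2],0]
    - [5,[0,0,0],0]

```text
time: 22.3
position: [0.3664, 0.1839, -0.0142]
orientation: [[0.039, 0.999, 0.001], [0.999, -0.039, 0.0], [0.001, 0.001, -1.0]]
wrist_force: [-0.2, -1.0, -4.6]
gripper_width: 0.194
```

Call:
send_rows:
  motion:
    - [25,[0,0,0],0]
    - [50,[0,0,0],0]
    - [50,[0,0,0],0]
    - [50,[0,0,-2],0]
    - [60,[0,0,-3.5],0]
    - [80,[0,0,-3.5],0]
    - [80,[0,0,-3.5],0]
    - [80,[0,0,-3],0]
    - [80,[0,0,-3],0]
    - [80,[0,0,0],0]

```text
time: 23.13
position: [0.3691, 0.1853, 0.176]
orientation: [[0.039, 0.999, 0.008], [0.999, -0.039, 0.004], [0.004, 0.008, -1.0]]
wrist_force: [0.6, 0.5, -0.5]
gripper_width: 0.799
```

```bash
python3 - <<'E'
from h import *
s=r.sense();print(s['time'],s['position'],s['wrist_force'],s['joint_positions'].round(1))
# dry mould center from dots/halves; target yaw for grip across its y (press y) => tool y along press y = psi -92.2
q=plan([.5024,.1735,.16],-92.2,75,hold=1)
E
```

```text
23.1333 [0.36907207 0.18527255 0.17600946] [ 0.59917657  0.53177693 -0.53442321] [ 26.4   2.1 119.8  -0.   57.5  28.7]
15 rows: [[75, [-0.05, 0.95, 0.11], np.float64(0.112)], [75, [0.06, 0.95, 0.11], np.float64(0.112)], [75, [0.17, 0.94, 0.11], np.float64(0.112)], [75, [0.27, 0.92, 0.11], np.float64(0.112)], [75, [0.37, 0.88, 0.11], np.float64(0.112)], [75, [0.47, 0.83, 0.11], np.float64(0.112)], [75, [0.56, 0.78, 0.11], np.float64(0.112)], [75, [0.64, 0.71, 0.11], np.float64(0.112)], [75, [0.72, 0.63, 0.11], np.float64(0.112)], [75, [0.78, 0.55, 0.11], np.float64(0.112)], [75, [0.84, 0.46, 0.11], np.float64(0.112)], [75, [0.89, 0.36, 0.11], np.float64(0.112)], [75, [0.92, 0.26, 0.11], np.float64(0.112)], [75, [0.94, 0.15, 0.11], np.float64(0.112)], [75, [0, 0, 0], 0]]
```

Call:
send_rows:
  motion:
    - [75,[-0.05,0.95,0.11],0.112]
    - [75,[0.06,0.95,0.11],0.112]
    - [75,[0.17,0.94,0.11],0.112]
    - [75,[0.27,0.92,0.11],0.112]
    - [75,[0.37,0.88,0.11],0.112]
    - [75,[0.47,0.83,0.11],0.112]
    - [75,[0.56,0.78,0.11],0.112]
    - [75,[0.64,0.71,0.11],0.112]
    - [75,[0.72,0.63,0.11],0.112]
    - [75,[0.78,0.55,0.11],0.112]
    - [75,[0.84,0.46,0.11],0.112]
    - [75,[0.89,0.36,0.11],0.112]

```text
time: 24.13
position: [0.4805, 0.1736, 0.1569]
orientation: [[0.983, 0.181, -0.0], [0.181, -0.983, -0.0], [-0.0, 0.0, -1.0]]
wrist_force: [-0.1, -0.3, -0.3]
gripper_width: 0.747
```

Call:
send_rows:
  motion:
    - [75,[0.92,0.26,0.11],0.112]
    - [75,[0.94,0.15,0.11],0.112]
    - [65,[0,0,0],0]
    - [65,[0,0,0],0]

```text
time: 24.47
position: [0.499, 0.1719, 0.1547]
orientation: [[0.999, -0.033, -0.001], [-0.033, -0.999, -0.0], [-0.001, 0.0, -1.0]]
wrist_force: [-0.1, -0.4, -0.6]
gripper_width: 0.649
```

```bash
python3 - <<'E'
from h import *
im,P=cloud("wrist","w23")
s=r.sense();print(s['time'],s['position'],s['orientation'].round(3).tolist())
E
```

```text
24.5167 [0.49861187 0.17195074 0.15479415] [[0.999, -0.032, -0.001], [-0.032, -0.999, -0.0], [-0.001, 0.0, -1.0]]
```

View pics/w23.png

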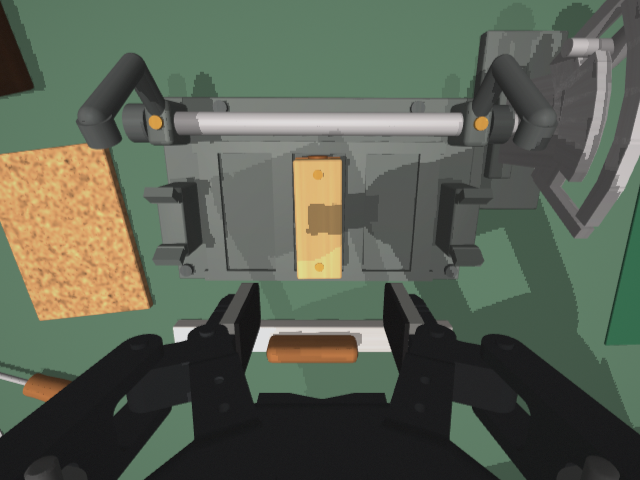

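```bash
cat >>h.py <<'E'
def mould(n,box,ztop):
    im,P,M,K=load(n);hsv=cv2.cvtColor(im,cv2.COLOR_RGB2HSV);H,S,V=[hsv[...,i].astype(int) for i in range(3)]
    m=np.zeros(H.shape,bool);v0,v1,u0,u1=box
    zz=P[...,2]
    mm=(H>12)&(H<32)&(S>50)&(V>90)&(np.abs(zz-ztop)<.008)
    m[v0:v1,u0:u1]=mm[v0:v1,u0:u1]
    m=cv2.morphologyEx(m.astype(np.uint8),cv2.MORPH_CLOSE,np.ones((9,9)))
    for k,st,c in big(m,300):
        b,mn=mrect(k,M,K,ztop);(w,h),a=b[1],b[2]
        L=a if w>h else a-90
        print(n,"ctr",np.round(b[0],1),"sz",np.round(b[1],1),"long-axis deg",round((L+90)%180-90,2),st.tolist())
def press2w(x,y):
    return O+np.array([np.cos(th)*x-np.sin(th)*y,np.sin(th)*x+np.cos(th)*y])
def w2press(p):
    d=np.array(p)-O;return np.array([np.cos(th)*d[0]+np.sin(th)*d[1],-np.sin(th)*d[0]+np.cos(th)*d[1]])
E
python3 - <<'E'
from h import *
mould("w23",(140,290,280,360),.050)
im,P,M,K=load("w23")
# cheek inner corner, bay edges
for uv,z in [((145,187),.068),((186,187),.068),((481,188),.068),((451,188),.068),((154,246),.068),((483,245),.068),((218,153),.019),((275,153),.019),((362,153),.019),((420,153),.019),((226,270),.019),((411,270),.019)]:
    print(uv,w2press(ray(M,K,uv,z)[0][:2]*1000).round(1))
cv2.imwrite("pics/w23c.png",cv2.resize(im[130:300,130:510],None,fx=2.1,fy=2.1,interpolation=cv2.INTER_CUBIC)[:,:,::-1])
plan([.5028,.1735,-.010],-92.2,65)
E
```

```text
w23 ctr [503.3 173.7] sz [ 39.3 105.1] long-axis deg -0.98 [293, 157, 49, 122, 5638]
(145, 187) [ 31.2 133.5]
(186, 187) [ 31.3 102. ]
(481, 188) [  31.8 -125. ]
(451, 188) [  31.7 -101.9]
(154, 246) [-16.5 132.9]
(483, 245) [ -14.2 -132.8]
(218, 153) [54.8 89.9]
(275, 153) [55.1 39.2]
(362, 153) [ 55.5 -38.1]
(420, 153) [ 55.8 -89.6]
(226, 270) [-56.6  90.8]
(411, 270) [-55.6 -90.4]
6 rows: [[65, [0.08, -0.03, 3.3], np.float64(0.001)], [65, [0.08, -0.03, 3.3], np.float64(0.001)], [65, [0.08, -0.03, 3.3], np.float64(0.001)], [65, [0.08, -0.03, 3.3], np.float64(0.001)], [65, [0.08, -0.03, 3.3], np.float64(0.001)], [65, [0, 0, 0], 0]]
```

View pics/w23c.png

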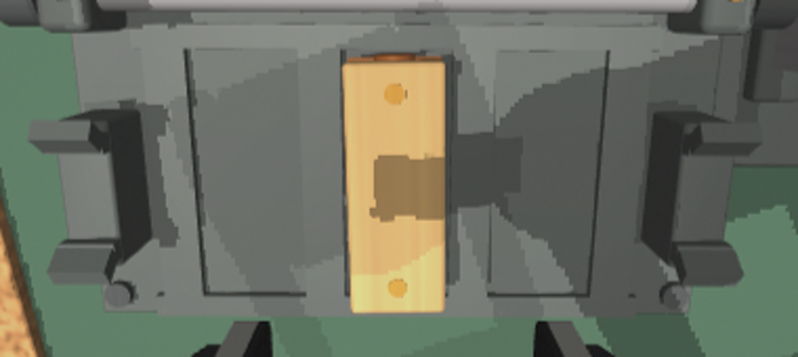

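Call:
send_rows:
  motion:
    - [65,[0.15,-0.05,3.3],-0.005]
    - [65,[0.15,-0.05,3.3],0]
    - [65,[0.15,-0.05,3.3],0]
    - [65,[0,0,3.3],0]
    - [65,[0,0,3.2],0]
    - [65,[0,0,0],0]
    - [65,[0,0,0],0]
    - [40,[0,0,0],0]
    - [30,[0,0,0],0]
    - [30,[0,0,0],0]
    - [30,[0,0,0],0]
  grip_force: 60

```text
time: 25.43
position: [0.5052, 0.174, -0.0068]
orientation: [[1.0, -0.031, 0.003], [-0.031, -1.0, 0.001], [0.003, -0.001, -1.0]]
wrist_force: [-1.8, 0.8, 9.7]
gripper_width: 0.456
```

Call:
send_rows:
  motion:
    - [30,[0,0,0],0]
    - [30,[0,0,-0.5],0]
    - [30,[0,0,-1],0]
    - [30,[0,0,-1],0]
    - [30,[0,0,0],0]

```text
time: 25.85
position: [0.5052, 0.1739, 0.0186]
orientation: [[1.0, -0.031, 0.003], [-0.031, -1.0, 0.001], [0.003, -0.001, -1.0]]
wrist_force: [1.0, -0.5, -0.8]
gripper_width: 0.457
```

```bash
sed -i 's/np.radians(-2.2)/np.radians(-1.95)/' h.py; python3 - <<'E'
from h import *
im,P=cloud("wrist","w24")
s=r.sense();print(s['time'],s['position'],s['wrist_force'],s['gripper_width'])
E
```

```text
25.9 [0.50493001 0.17381524 0.017767  ] [ 0.22278158 -0.76860997 -1.22846963] 0.4542161794432755
```

View pics/w24.png

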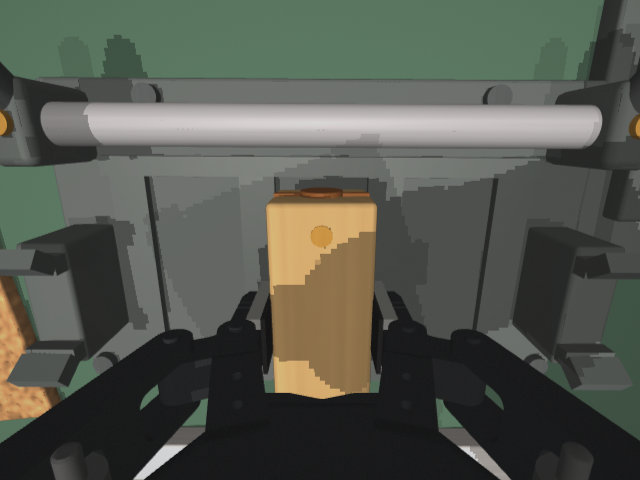

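```bash
python3 - <<'E'
from h import *
q=plan([.4975,.174,.15],None,25,hold=0)
q=plan([.4855,.418,.10],-85,25,start=q)
E
```

```text
4 rows: [[25, [-0.19, 0.0, -3.31], np.float64(0.0)], [25, [-0.19, 0.0, -3.31], np.float64(0.0)], [25, [-0.19, 0.0, -3.31], np.float64(0.0)], [25, [-0.19, 0.0, -3.31], np.float64(0.0)]]
9 rows: [[25, [-0.24, -3.04, 0.62], np.float64(-0.015)], [25, [-0.2, -3.05, 0.62], np.float64(-0.015)], [25, [-0.15, -3.05, 0.62], np.float64(-0.015)], [25, [-0.11, -3.05, 0.62], np.float64(-0.015)], [25, [-0.06, -3.05, 0.62], np.float64(-0.015)], [25, [-0.02, -3.05, 0.62], np.float64(-0.015)], [25, [0.03, -3.05, 0.62], np.float64(-0.015)], [25, [0.07, -3.05, 0.62], np.float64(-0.015)], [25, [0, 0, 0], 0]]
```

Call:
send_rows:
  motion:
    - [25,[-0.2,0,-3.3],0]
    - [25,[-0.2,0,-3.3],0]
    - [25,[-0.2,0,-3.3],0]
    - [25,[-0.2,0,-3.3],0]
    - [25,[-0.24,-3.05,0],-0.015]
    - [25,[-0.2,-3.05,0],-0.015]
    - [25,[-0.15,-3.05,0],-0.015]
    - [25,[-0.11,-3.05,0],-0.015]
    - [25,[-0.06,-3.05,0],-0.015]
    - [25,[-0.02,-3.05,0],-0.015]
    - [25,[0.03,-3.05,1],-0.015]
    - [25,[0.07,-3.05,2],-0.015]

```text
time: 26.9
position: [0.4848, 0.4202, 0.1199]
orientation: [[0.996, 0.09, 0.003], [0.09, -0.996, 0.003], [0.004, -0.002, -1.0]]
wrist_force: [1.1, 0.3, -1.5]
gripper_width: 0.457
```

Call:
send_rows:
  motion:
    - [25,[0,0,0],0]
    - [25,[0,0,0],0]

```text
time: 27.07
position: [0.4824, 0.4182, 0.1163]
orientation: [[0.996, 0.091, -0.002], [0.091, -0.996, -0.002], [-0.002, 0.002, -1.0]]
wrist_force: [-0.1, -0.3, -1.3]
gripper_width: 0.458
```

```bash
python3 - <<'E'
from h import *
im,P=cloud("wrist","w25")
s=r.sense();print(s['time'],s['wrist_force'],s['gripper_width'])
plan([.4855,.418,-.008],-85,25)
E
```

```text
27.1167 [ 0.32820377  0.21664376 -1.44208078] 0.45549309000550303
5 rows: [[25, [0.06, -0.01, 3.13], np.float64(0.001)], [25, [0.06, -0.01, 3.13], np.float64(0.001)], [25, [0.06, -0.01, 3.13], np.float64(0.001)], [25, [0.06, -0.01, 3.13], np.float64(0.001)], [25, [0, 0, 0], 0]]
```

View pics/w25.png

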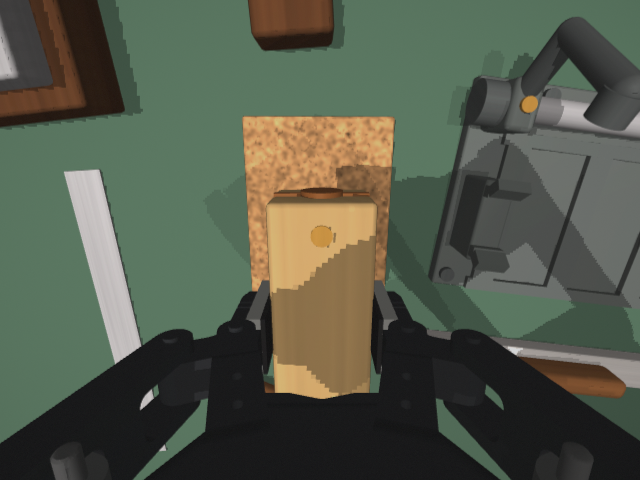

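Call:
send_rows:
  motion:
    - [25,[0.08,0,3.1],0]
    - [25,[0.08,0,3.1],0]
    - [25,[0.07,0,3.1],0]
    - [25,[0.05,0,2.2],0]
    - [25,[0,0,0.8],0]
    - [25,[0,0,0.3],0]
    - [25,[0,0,0],0]

```text
time: 27.7
position: [0.4871, 0.4174, -0.0074]
orientation: [[0.996, 0.088, 0.0], [0.088, -0.996, 0.0], [0.0, -0.0, -1.0]]
wrist_force: [-0.6, 1.0, -0.7]
gripper_width: 0.459
```

```bash
python3 - <<'E'
from h import *
s=r.sense();print(s['time'],s['position'],s['wrist_force'],s['gripper_width'])
E
```

```text
27.7 [ 0.48705353  0.41740707 -0.00737331] [-0.58070121  0.99544005 -0.74232897] 0.4585954750980097
```

Call:
send_rows:
  motion:
    - [25,[0,0,0.3],0]
    - [25,[0,0,0],0]

```text
time: 27.87
position: [0.4875, 0.4184, -0.0095]
orientation: [[0.996, 0.088, 0.002], [0.088, -0.996, 0.002], [0.002, -0.001, -1.0]]
wrist_force: [0.4, 0.9, -0.8]
gripper_width: 0.453
```

Call:
send_rows:
  motion:
    - [45,[0,0,0],0]
    - [60,[0,0,0],0]
    - [65,[0,0,0],0]
    - [65,[0,0,-2],0]
    - [65,[0,0,-3.5],0]
    - [65,[0,0,-3.5],0]
    - [65,[0,0,-3.5],0]
    - [65,[0,0,-3.5],0]
    - [80,[0,0,-3.5],0]
    - [80,[0,0,0],0]

```text
time: 28.7
position: [0.4898, 0.4207, 0.1925]
orientation: [[0.996, 0.089, 0.009], [0.089, -0.996, 0.008], [0.01, -0.007, -1.0]]
wrist_force: [0.9, 0.2, -0.0]
gripper_width: 0.801
```

```bash
python3 - <<'E'
from h import *
im,P=cloud("wrist","w26")
s=r.sense();print(s['time'],s['position'],s['wrist_force'],s['gripper_width'],s['joint_positions'].round(1))
mould("w26",(150,330,230,420),.046)
# to over mat; view
im,P=cloud("top","t26")
hsv=cv2.cvtColor(im,cv2.COLOR_RGB2HSV)
m=(hsv[...,0]>17)&(hsv[...,0]<32)&(hsv[...,1]>70)&(hsv[...,2]>150)
rect(m&(P[...,2]<.08),P)
E
```

```text
28.75 [0.48870649 0.41977829 0.18910688] [ 0.09796361 -0.6430878  -0.2102826 ] 0.8002085472610788 [ 40.5  22.2  92.1  -0.   65.2 125.4]
w26 ctr [486.2 416.7] sz [105.3  39.8] long-axis deg 5.5 [304, 165, 42, 107, 4294]
[519, 182, 23, 59, 353] ctr [ 565.9 -663.7] sz [196.3  40.3] ang 15.4 z [27.7 39.  48.8]
[432, 225, 15, 33, 393] ctr [ 468.9 -362.3] sz [104.7  46.7] ang 6.3 z [30.1 39.1 47.7]
[392, 230, 16, 33, 397] ctr [ 453.4 -234.1] sz [104.2  46.1] ang 4.6 z [30.3 39.2 47.6]
```

View pics/w26.png

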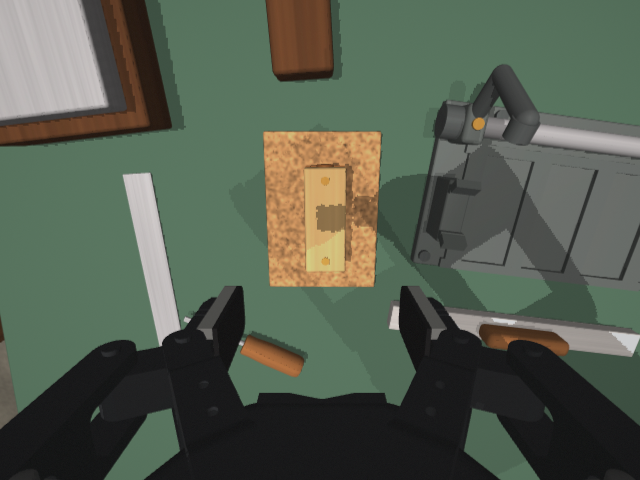

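```bash
python3 - <<'E'
from h import *
plan([.43,-.27,.20],-84,80,step=4)
E
```

```text
19 rows: [[80, [-0.66, 3.78, -0.08], np.float64(-0.001)], [80, [-0.66, 3.78, -0.08], np.float64(-0.001)], [80, [-0.66, 3.78, -0.08], np.float64(-0.001)], [80, [-0.67, 3.78, -0.08], np.float64(-0.001)], [80, [-0.67, 3.78, -0.08], np.float64(-0.001)], [80, [-0.67, 3.78, -0.08], np.float64(-0.001)], [80, [-0.68, 3.78, -0.08], np.float64(-0.001)], [80, [-0.68, 3.78, -0.08], np.float64(-0.001)], [80, [-0.68, 3.78, -0.08], np.float64(-0.001)], [80, [-0.69, 3.78, -0.08], np.float64(-0.001)], [80, [-0.69, 3.78, -0.08], np.float64(-0.001)], [80, [-0.69, 3.78, -0.08], np.float64(-0.001)], [80, [-0.7, 3.78, -0.08], np.float64(-0.001)], [80, [-0.7, 3.77, -0.08], np.float64(-0.001)], [80, [-0.7, 3.77, -0.08], np.float64(-0.001)], [80, [-0.71, 3.77, -0.08], np.float64(-0.001)], [80, [-0.71, 3.77, -0.08], np.float64(-0.001)], [80, [-0.71, 3.77, -0.08], np.float64(-0.001)], [80, [0, 0, 0], 0]]
```

Call:
send_rows:
  motion:
    - [80,[-0.68,3.78,-0.2],0]
    - [80,[-0.68,3.78,-0.2],0]
    - [80,[-0.68,3.78,-0.2],0]
    - [80,[-0.68,3.78,-0.1],0]
    - [80,[-0.68,3.78,-0.1],0]
    - [80,[-0.68,3.78,0],0]
    - [80,[-0.68,3.78,0],0]
    - [80,[-0.68,3.78,0],0]
    - [80,[-0.68,3.78,0],0]
    - [80,[-0.68,3.78,0],0]
    - [80,[-0.68,3.78,0],0]
    - [80,[-0.68,3.78,0],0]

```text
time: 29.8
position: [0.4439, -0.0428, 0.1909]
orientation: [[0.996, 0.089, -0.002], [0.089, -0.996, 0.0], [-0.002, -0.0, -1.0]]
wrist_force: [1.2, -0.3, -0.1]
gripper_width: 0.8
```

Call:
send_rows:
  motion:
    - [80,[-0.68,3.78,0],0]
    - [80,[-0.68,3.78,0],0]
    - [80,[-0.68,3.78,0],0]
    - [80,[-0.68,3.78,0],0]
    - [80,[-0.68,3.78,0],0]
    - [80,[-0.68,3.78,0],-0.02]
    - [80,[0,0,0],0]
    - [80,[0,0,0],0]

```text
time: 30.47
position: [0.4237, -0.2719, 0.1905]
orientation: [[0.994, 0.105, -0.002], [0.105, -0.994, 0.001], [-0.002, -0.002, -1.0]]
wrist_force: [-0.3, 0.8, -0.6]
gripper_width: 0.795
```

```bash
python3 - <<'E'
from h import *
im,P=cloud("wrist","w27")
s=r.sense();print(s['time'],s['position'],s['joint_positions'].round(1))
mould("w27",(0,400,100,600),.039)
E
```

```text
30.5167 [ 0.42385845 -0.270586    0.19063078] [-32.7  10.  108.7   0.   61.5  51.1]
w27 ctr [ 438.8 -351.3] sz [ 69.3 170.6] long-axis deg -12.9 [345, 119, 98, 157, 5006]
w27 ctr [ 453.2 -231.5] sz [103.   40.3] long-axis deg 6.17 [258, 122, 46, 110, 4624]
```

View pics/w27.png

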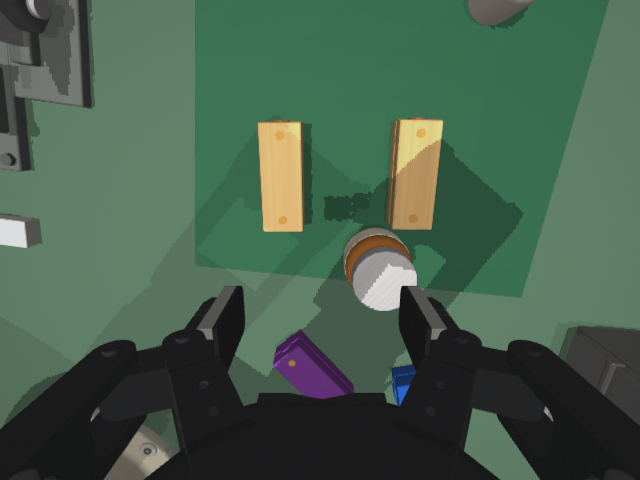

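```bash
python3 - <<'E'
from h import *
plan([.4535,-.232,-.016],-83.8,68,step=3.5)
im,P,M,K=load("w27")
m=np.zeros(P.shape[:2],bool);mm=(np.abs(P[...,2]-.039)<.007);m[110:240,380:450]=mm[110:240,380:450]
for k,st,c in big(m,500): print(mrect(k,M,K,.039))
E
```

```text
8 rows: [[68, [0.48, -0.5, 2.95], np.float64(0.0)], [68, [0.48, -0.5, 2.95], np.float64(0.0)], [68, [0.48, -0.5, 2.95], np.float64(0.0)], [68, [0.48, -0.5, 2.95], np.float64(0.0)], [68, [0.48, -0.5, 2.95], np.float64(0.0)], [68, [0.48, -0.5, 2.95], np.float64(0.0)], [68, [0.48, -0.5, 2.95], np.float64(0.0)], [68, [0, 0, 0], 0]]
(((468.54791259765625, -358.2347106933594), (103.13296508789062, 41.2706298828125), 5.1549973487854), array([ 470.8280093 , -358.13127918]))
```

Call:
send_rows:
  motion:
    - [68,[1.1,-1.2,2],0]
    - [68,[1.1,-1.2,3],0]
    - [68,[1.1,-1.1,3],0]
    - [68,[0.06,0,3.2],0]
    - [68,[0,0,3.2],0]
    - [68,[0,0,3.2],0]
    - [68,[0,0,3],0]
    - [68,[0,0,0],0]
    - [68,[0,0,0],0]
    - [40,[0,0,0],0]
    - [30,[0,0,0],0]
    - [30,[0,0,0],0]

```text
time: 31.52
position: [0.4559, -0.2327, -0.0119]
orientation: [[0.994, 0.109, 0.003], [0.109, -0.994, -0.001], [0.003, 0.002, -1.0]]
wrist_force: [1.3, 0.7, -1.0]
gripper_width: 0.453
```

```bash
python3 - <<'E'
from h import *
s=r.sense();print(s['time'],s['position'],s['wrist_force'],s['gripper_width'])
E
```

```text
31.5167 [ 0.45593547 -0.23269553 -0.01188757] [ 1.28671964  0.68055105 -0.99690253] 0.4531488905305722
```

Call:
send_rows:
  motion:
    - [28,[0,0,0],0]
    - [28,[0,0,0],0]
    - [28,[0,0,-1],0]
    - [28,[0,0,-2.5],0]
    - [28,[0,0,-3.5],0]
    - [28,[0,0,-3.5],0]
    - [28,[0,0,-3.5],0]
    - [28,[0,0,-3],0]
    - [28,[0,0,0],0]

```text
time: 32.27
position: [0.4579, -0.2341, 0.1633]
orientation: [[0.994, 0.108, 0.01], [0.108, -0.994, -0.005], [0.009, 0.006, -1.0]]
wrist_force: [1.3, 0.1, -0.9]
gripper_width: 0.451
```

```bash
python3 - <<'E'
from h import *
s=r.sense();print(s['time'],s['position'],s['wrist_force'],s['gripper_width'])
b=press2w(0,-66)/1000;print(b)   # bay3
q=plan([b[0]+.002,b[1],.15],-91.95,28,step=3.9)
im,P=cloud("wrist","w28")
E
```

```text
32.2667 [ 0.45790606 -0.23413503  0.16331283] [ 1.2628996   0.12896749 -0.86514696] 0.4506824874636541
[0.50015419 0.10693822]
10 rows: [[28, [0.9, -3.71, 0.15], np.float64(0.016)], [28, [0.84, -3.73, 0.15], np.float64(0.016)], [28, [0.78, -3.74, 0.15], np.float64(0.016)], [28, [0.72, -3.75, 0.15], np.float64(0.016)], [28, [0.66, -3.76, 0.15], np.float64(0.016)], [28, [0.6, -3.77, 0.15], np.float64(0.016)], [28, [0.54, -3.78, 0.15], np.float64(0.016)], [28, [0.48, -3.79, 0.15], np.float64(0.016)], [28, [0.42, -3.8, 0.15], np.float64(0.016)], [28, [0, 0, 0], 0]]
```

View pics/w28.png

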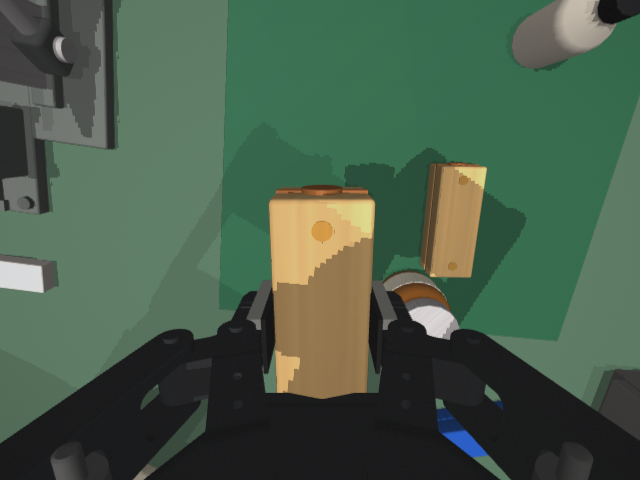

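Call:
send_rows:
  motion:
    - [28,[0.95,-3.75,0],0.016]
    - [28,[0.88,-3.75,0],0.016]
    - [28,[0.8,-3.75,0],0.016]
    - [28,[0.72,-3.75,0],0.016]
    - [28,[0.66,-3.76,0],0.016]
    - [28,[0.6,-3.77,0],0.016]
    - [28,[0.54,-3.78,0],0.016]
    - [28,[0.48,-3.79,0],0.016]
    - [28,[0.42,-3.8,0],0.016]
    - [28,[0,0,0],0]
    - [28,[0,0,0],0]

```text
time: 33.23
position: [0.499, 0.111, 0.1553]
orientation: [[1.0, -0.032, -0.001], [-0.032, -1.0, -0.0], [-0.001, 0.0, -1.0]]
wrist_force: [-0.6, -0.2, -1.9]
gripper_width: 0.451
```

```bash
python3 - <<'E'
from h import *
s=r.sense();print(s['time'],s['position'],s['wrist_force'],s['gripper_width'])
b=press2w(0,-66)/1000
q=plan([b[0]+.0025,b[1]+.0008,.03],-91.95,28,step=3.9)
im,P=cloud("wrist","w29")
E
```

```text
33.2333 [0.49900903 0.11100919 0.15529711] [-0.64330747 -0.17866    -1.93111969] 0.4513601354435809
5 rows: [[28, [0.09, 0.08, 3.13], np.float64(0.001)], [28, [0.09, 0.08, 3.13], np.float64(0.001)], [28, [0.09, 0.08, 3.13], np.float64(0.001)], [28, [0.09, 0.08, 3.13], np.float64(0.001)], [28, [0, 0, 0], 0]]
```

View pics/w29.png

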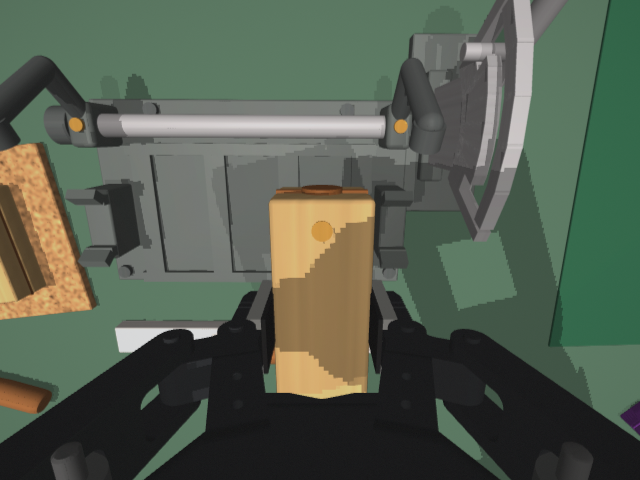

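Call:
send_rows:
  motion:
    - [28,[0.12,0.11,3.1],0]
    - [28,[0.12,0.11,3.1],0]
    - [28,[0.12,0.11,3.1],0]
    - [28,[0,0,2.8],0]
    - [28,[0,0,1.5],0]
    - [28,[0,0,0.7],0]
    - [28,[0,0,0],0]
    - [28,[0,0,0],0]

```text
time: 33.95
position: [0.5034, 0.1052, 0.0134]
orientation: [[0.999, -0.036, -0.0], [-0.036, -0.999, -0.0], [-0.0, 0.0, -1.0]]
wrist_force: [0.0, 0.4, -1.2]
gripper_width: 0.453
```

```bash
python3 - <<'E'
from h import *
s=r.sense();print(s['time'],s['position'],s['wrist_force'],s['gripper_width'])
b=press2w(0,-66)/1000;print(b)
im,P=cloud("wrist","w30")
E
```

```text
33.95 [0.50338601 0.10515573 0.01340847] [ 0.0282227   0.40498849 -1.17545939] 0.4528440102513542
[0.50015419 0.10693822]
```

View pics/w30.png

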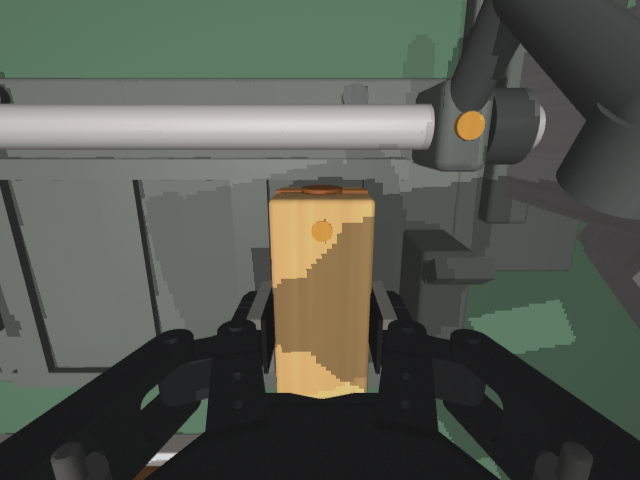

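Call:
send_rows:
  motion:
    - [28,[-0.05,-0.25,0],0]
    - [28,[0,0,0.5],0]
    - [28,[0,0,0.5],0]
    - [28,[0,0,0.3],0]
    - [28,[0,0,0],0]

```text
time: 34.42
position: [0.5024, 0.1085, -0.0005]
orientation: [[0.999, -0.035, -0.001], [-0.035, -0.999, -0.0], [-0.001, 0.0, -1.0]]
wrist_force: [-1.1, -0.9, -1.3]
gripper_width: 0.453
```

```bash
python3 - <<'E'
from h import *
s=r.sense();print(s['time'],s['position'],s['wrist_force'],s['wrist_torque'],s['gripper_width'])
E
```

```text
34.4167 [ 0.50236125  0.10850302 -0.00052136] [-1.07042925 -0.93192389 -1.33736652] [ 0.02779536 -0.01746858 -0.00719629] 0.4529260773216268
```

Not resting yet (force −1.3); lower 2 mm and release.

Call:
send_rows:
  motion:
    - [28,[0,0,0.2],0]
    - [28,[0,0,0],0]
    - [46,[0,0,0],0]
    - [58,[0,0,0],0]
    - [58,[0,0,0],0]
    - [58,[0,0,-2],0]
    - [58,[0,0,-3.5],0]
    - [58,[0,0,-3.5],0]
    - [58,[0,0,-3.5],0]
    - [70,[0,0,-3.5],0]
    - [70,[0,0,0],0]
    - [70,[0,0,0],0]

```text
time: 35.42
position: [0.5045, 0.1089, 0.1602]
orientation: [[0.999, -0.035, 0.005], [-0.035, -0.999, 0.001], [0.005, -0.001, -1.0]]
wrist_force: [-0.3, 0.0, -1.1]
gripper_width: 0.697
```

```bash
python3 - <<'E'
from h import *
im,P=cloud("wrist","w31")
s=r.sense();print(s['time'],s['position'],s['wrist_force'])
mould("w31",(130,320,250,400),.050)
q=plan([.42,-.34,.17],-84.5,80,step=4)
print(press2w(0,-66))
E
```

```text
35.4667 [0.50321339 0.10858305 0.15846869] [-1.04242408 -1.77803175 -0.38679856]
w31 ctr [501.3 107.4] sz [ 39.8 104.5] long-axis deg -2.02 [299, 167, 48, 118, 5371]
13 rows: [[80, [-0.56, 3.76, -0.1], np.float64(-0.011)], [80, [-0.6, 3.75, -0.1], np.float64(-0.011)], [80, [-0.64, 3.75, -0.1], np.float64(-0.011)], [80, [-0.68, 3.74, -0.1], np.float64(-0.011)], [80, [-0.73, 3.73, -0.1], np.float64(-0.011)], [80, [-0.77, 3.72, -0.1], np.float64(-0.011)], [80, [-0.81, 3.72, -0.1], np.float64(-0.011)], [80, [-0.85, 3.71, -0.1], np.float64(-0.011)], [80, [-0.89, 3.7, -0.1], np.float64(-0.011)], [80, [-0.93, 3.69, -0.1], np.float64(-0.011)], [80, [-0.97, 3.68, -0.1], np.float64(-0.011)], [80, [-1.01, 3.67, -0.1], np.float64(-0.011)], [80, [0, 0, 0], 0]]
[500.15419487 106.93822047]
```

View pics/w31.png

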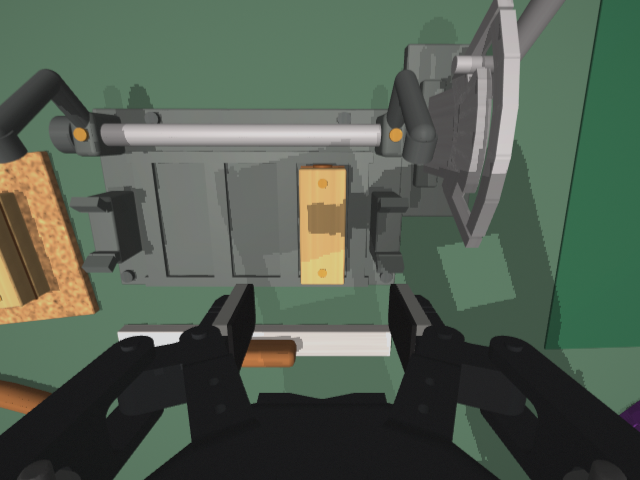

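Call:
send_rows:
  motion:
    - [80,[-0.56,3.76,-0.3],-0.011]
    - [80,[-0.6,3.75,-0.3],-0.011]
    - [80,[-0.64,3.75,-0.3],-0.011]
    - [80,[-0.68,3.74,-0.3],-0.011]
    - [80,[-0.73,3.73,-0.2],-0.011]
    - [80,[-0.77,3.72,-0.2],-0.011]
    - [80,[-0.81,3.72,-0.2],-0.011]
    - [80,[-0.85,3.71,-0.2],-0.011]
    - [80,[-0.89,3.7,-0.1],-0.011]
    - [80,[-0.93,3.69,-0.1],-0.011]
    - [80,[-0.97,3.68,-0.1],-0.011]
    - [80,[-1.01,3.67,-0.1],-0.011]

```text
time: 36.47
position: [0.4181, -0.3414, 0.1801]
orientation: [[0.995, 0.097, -0.002], [0.097, -0.995, 0.002], [-0.002, -0.002, -1.0]]
wrist_force: [0.8, 0.3, -0.6]
gripper_width: 0.8
```

Call:
send_rows:
  motion:
    - [80,[0,0,0],0]
    - [80,[0,0,0],0]

```text
time: 36.63
position: [0.4183, -0.3413, 0.18]
orientation: [[0.996, 0.093, -0.002], [0.093, -0.996, 0.002], [-0.002, -0.002, -1.0]]
wrist_force: [0.2, 0.8, -0.8]
gripper_width: 0.804
```

```bash
python3 - <<'E'
from h import *
im,P=cloud("wrist","w32")
s=r.sense();print(s['time'],s['position'],s['wrist_force'])
M,K=load("w32")[2:]
m=(np.abs(P[...,2]-.039)<.007);m[:,:200]=0;m[:100]=0;m[270:]=0
hsv=cv2.cvtColor(im,cv2.COLOR_RGB2HSV);m&=(hsv[...,0]<32)&(hsv[...,0]>12)
for k,st,c in big(m,500): print(mrect(k,M,K,.039),st)
E
```

```text
36.6833 [ 0.41860343 -0.33992226  0.18013519] [ 0.46165514  0.38663448 -0.88936431]
(((468.40447998046875, -359.03369140625), (102.73722839355469, 39.60300827026367), 5.148341655731201), array([ 470.71480654, -358.86402488])) [ 323  104   46  116 5007]
```

View pics/w32.png

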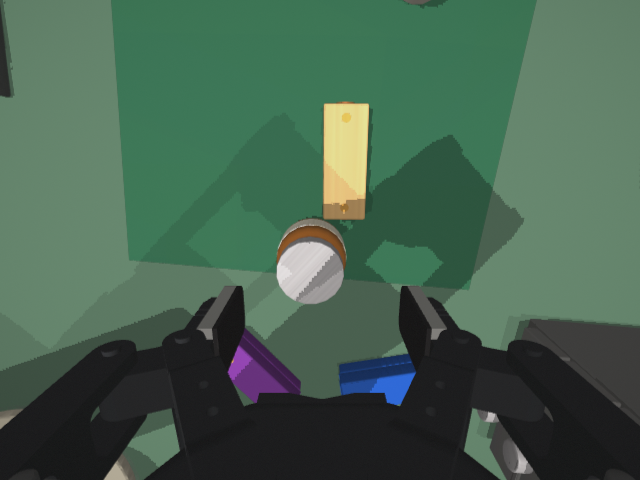

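```bash
python3 - <<'E'
from h import *
im,P,M,K=load("w32");print("jar",ray(M,K,(311,270),.075))
plan([.469,-.3585,-.014],-84.8,65,step=3.5)
E
```

```text
jar [[ 0.37693876 -0.33703883  0.075     ]]
7 rows: [[65, [0.81, 0.39, 3.24], np.float64(0.001)], [65, [0.81, 0.39, 3.24], np.float64(0.001)], [65, [0.81, 0.39, 3.24], np.float64(0.001)], [65, [0.81, 0.39, 3.24], np.float64(0.001)], [65, [0.81, 0.39, 3.24], np.float64(0.001)], [65, [0.81, 0.39, 3.24], np.float64(0.001)], [65, [0, 0, 0], 0]]
```

Call:
send_rows:
  motion:
    - [65,[1.63,0.78,1.5],0]
    - [65,[1.63,0.78,1.5],0]
    - [65,[1.63,0.78,1.5],0]
    - [65,[0,0,3.2],0]
    - [65,[0,0,3.2],0]
    - [65,[0,0,3.2],0]
    - [65,[0,0,3.2],0]
    - [65,[0,0,2.3],0]
    - [65,[0,0,0],0]
    - [65,[0,0,0],0]
    - [40,[0,0,0],0]
    - [30,[0,0,0],0]

```text
time: 37.68
position: [0.4719, -0.3591, -0.012]
orientation: [[0.995, 0.097, 0.002], [0.097, -0.995, -0.001], [0.002, 0.002, -1.0]]
wrist_force: [0.4, 0.2, -0.1]
gripper_width: 0.457
```

Call:
send_rows:
  motion:
    - [28,[0,0,0],0]
    - [28,[0,0,0],0]
    - [28,[0,0,0],0]

```text
time: 37.93
position: [0.4717, -0.3594, -0.0122]
orientation: [[0.995, 0.097, 0.002], [0.097, -0.995, -0.001], [0.002, 0.001, -1.0]]
wrist_force: [-0.6, 2.1, 7.5]
gripper_width: 0.455
```

Call:
send_rows:
  motion:
    - [28,[0,0,-1],0]
    - [28,[0,0,-2.5],0]
    - [28,[0,0,-3.5],0]
    - [28,[0,0,-3.5],0]
    - [28,[0,0,-3.5],0]
    - [28,[0,0,-3],0]
    - [28,[0,0,0],0]

```text
time: 38.52
position: [0.4736, -0.3612, 0.1636]
orientation: [[0.995, 0.096, 0.008], [0.096, -0.995, -0.006], [0.008, 0.007, -1.0]]
wrist_force: [1.8, -1.0, -1.3]
gripper_width: 0.46
```

```bash
python3 - <<'E'
from h import *
s=r.sense();print(s['time'],s['position'],s['wrist_force'],s['gripper_width'])
b=press2w(0,66)/1000;print(b)
q=plan([b[0]+.001,b[1]+.001,.17],-91.95,28,step=3.9)
im,P=cloud("wrist","w33")
E
```

```text
38.5167 [ 0.47358629 -0.36124684  0.16359781] [ 1.80074412 -1.02039022 -1.32799151] 0.4603567793612841
[0.50464581 0.23886178]
17 rows: [[28, [0.56, -3.72, -0.04], np.float64(0.008)], [28, [0.53, -3.72, -0.04], np.float64(0.008)], [28, [0.5, -3.73, -0.04], np.float64(0.008)], [28, [0.47, -3.73, -0.04], np.float64(0.008)], [28, [0.44, -3.74, -0.04], np.float64(0.008)], [28, [0.41, -3.74, -0.04], np.float64(0.008)], [28, [0.38, -3.74, -0.04], np.float64(0.008)], [28, [0.35, -3.75, -0.04], np.float64(0.008)], [28, [0.32, -3.75, -0.04], np.float64(0.008)], [28, [0.29, -3.75, -0.04], np.float64(0.008)], [28, [0.26, -3.75, -0.04], np.float64(0.008)], [28, [0.23, -3.76, -0.04], np.float64(0.008)], [28, [0.2, -3.76, -0.04], np.float64(0.008)], [28, [0.16, -3.76, -0.04], np.float64(0.008)], [28, [0.13, -3.76, -0.04], np.float64(0.008)], [28, [0.1, -3.76, -0.04], np.float64(0.008)], [28, [0, 0, 0], 0]]
```

View pics/w33.png

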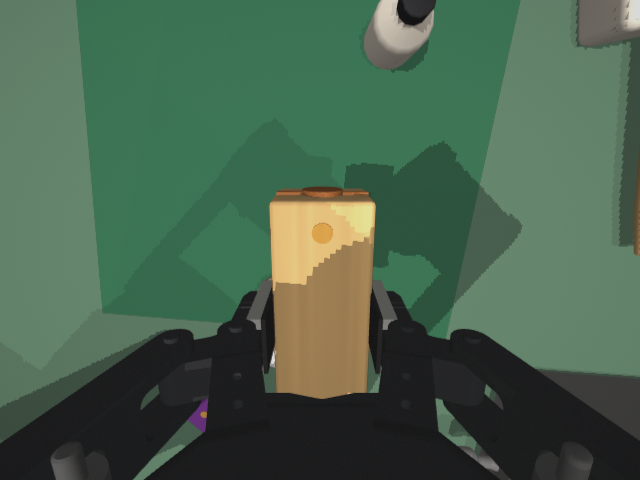

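Call:
send_rows:
  motion:
    - [28,[0.56,-3.72,-0.1],0.008]
    - [28,[0.53,-3.72,-0.1],0.008]
    - [28,[0.5,-3.73,-0.1],0.008]
    - [28,[0.47,-3.73,0],0.008]
    - [28,[0.44,-3.74,0],0.008]
    - [28,[0.41,-3.74,0],0.008]
    - [28,[0.38,-3.74,0],0.008]
    - [28,[0.35,-3.75,0],0.008]
    - [28,[0.32,-3.75,0],0.008]
    - [28,[0.29,-3.75,0],0.008]
    - [28,[0.26,-3.75,0],0.008]
    - [28,[0.23,-3.76,0],0.008]

```text
time: 39.57
position: [0.4931, 0.0936, 0.1582]
orientation: [[1.0, 0.0, -0.002], [0.0, -1.0, -0.0], [-0.002, 0.0, -1.0]]
wrist_force: [1.6, 0.6, -1.9]
gripper_width: 0.454
```

Call:
send_rows:
  motion:
    - [28,[0.2,-3.76,0],0.008]
    - [28,[0.16,-3.76,0],0.008]
    - [28,[0.13,-3.76,0],0.008]
    - [28,[0.1,-3.76,0],0.008]
    - [28,[0,0,0],0]
    - [28,[0,0,0],0]

```text
time: 40.07
position: [0.5008, 0.2438, 0.1579]
orientation: [[1.0, -0.028, -0.002], [-0.028, -1.0, -0.001], [-0.002, 0.001, -1.0]]
wrist_force: [-0.3, -0.0, -1.4]
gripper_width: 0.453
```

```bash
python3 - <<'E'
from h import *
s=r.sense();print(s['time'],s['position'],s['wrist_force'],s['gripper_width'])
q=plan([.506,.2398,.02],-91.95,28,step=3.9)
E
```

```text
40.0667 [0.50082343 0.24376054 0.15787465] [-0.25644473 -0.01792029 -1.36237236] 0.4527377720224084
5 rows: [[28, [0.13, 0.1, 3.45], np.float64(0.001)], [28, [0.13, 0.1, 3.45], np.float64(0.001)], [28, [0.13, 0.09, 3.45], np.float64(0.001)], [28, [0.13, 0.09, 3.45], np.float64(0.001)], [28, [0, 0, 0], 0]]
```

Call:
send_rows:
  motion:
    - [28,[0.17,0,3.4],0.005]
    - [28,[0.17,0.05,3.4],0]
    - [28,[0.17,0.05,3.4],0]
    - [28,[0,0,2.6],0]
    - [28,[0,0,1],0]
    - [28,[0,0,0],0]
    - [28,[0,0,0],0]

```text
time: 40.65
position: [0.5069, 0.2405, 0.0213]
orientation: [[0.999, -0.037, -0.001], [-0.037, -0.999, -0.001], [-0.001, 0.001, -1.0]]
wrist_force: [-0.1, -0.1, -1.6]
gripper_width: 0.452
```

```bash
python3 - <<'E'
from h import *
s=r.sense();print(s['time'],s['position'],s['wrist_force'],s['gripper_width'])
q=plan([.506,.2398,-.001],-91.95,28,step=3.9)
E
```

```text
40.65 [0.5069211  0.24045099 0.0212751 ] [-0.09705776 -0.08610733 -1.60553748] 0.4521070314913164
2 rows: [[28, [-0.09, 0.07, 2.23], np.float64(-0.003)], [28, [0, 0, 0], 0]]
```

Call:
send_rows:
  motion:
    - [28,[-0.08,0.06,0.8],0]
    - [28,[0,0,0.7],0]
    - [28,[0,0,0.5],0]
    - [28,[0,0,0.3],0]
    - [28,[0,0,0],0]
    - [28,[0,0,0],0]

```text
time: 41.15
position: [0.5063, 0.2407, -0.0012]
orientation: [[0.999, -0.036, 0.0], [-0.036, -0.999, 0.0], [0.0, -0.0, -1.0]]
wrist_force: [-2.7, -0.8, 5.1]
gripper_width: 0.454
```

Call:
send_rows:
  motion:
    - [46,[0,0,0],0]
    - [57,[0,0,0],0]
    - [57,[0,0,0],0]
    - [57,[0,0,-2],0]
    - [57,[0,0,-3.5],0]
    - [57,[0,0,-3.5],0]
    - [57,[0,0,-3.5],0]
    - [70,[0,0,-3.5],0]
    - [70,[0,0,0],0]
    - [70,[0,0,0],0]

```text
time: 41.98
position: [0.5078, 0.2414, 0.1604]
orientation: [[0.999, -0.036, 0.005], [-0.036, -0.999, 0.002], [0.004, -0.002, -1.0]]
wrist_force: [0.1, 0.1, -0.3]
gripper_width: 0.703
```

```bash
python3 - <<'E'
from h import *
im,P=cloud("wrist","w34")
s=r.sense();print(s['time'],s['position'],s['joint_positions'].round(1))
mould("w34",(120,330,230,600),.050)
print(press2w(0,66),press2w(0,-66))
q=plan([.36,.185,.16],-2.2,50,step=3.5)
E
```

```text
42.0333 [0.50651896 0.24076405 0.15859401] [ 25.3  17.  103.9   0.   59.  117.3]
w34 ctr [501.5 108.2] sz [ 40.8 104.2] long-axis deg -1.89 [447, 165, 60, 118, 5407]
w34 ctr [504.  239.6] sz [ 39.8 104. ] long-axis deg -2.38 [299, 168, 48, 117, 5360]
[504.64580513 238.86177953] [500.15419487 106.93822047]
15 rows: [[50, [-1.03, 0.44, -0.01], np.float64(-0.112)], [50, [-1.07, 0.32, -0.01], np.float64(-0.112)], [50, [-1.1, 0.2, -0.01], np.float64(-0.112)], [50, [-1.12, 0.07, -0.01], np.float64(-0.112)], [50, [-1.12, -0.05, -0.01], np.float64(-0.112)], [50, [-1.11, -0.18, -0.01], np.float64(-0.112)], [50, [-1.08, -0.3, -0.01], np.float64(-0.112)], [50, [-1.04, -0.42, -0.01], np.float64(-0.112)], [50, [-0.98, -0.53, -0.01], np.float64(-0.112)], [50, [-0.92, -0.64, -0.01], np.float64(-0.112)], [50, [-0.84, -0.74, -0.01], np.float64(-0.112)], [50, [-0.75, -0.83, -0.01], np.float64(-0.112)], [50, [-0.66, -0.91, -0.01], np.float64(-0.112)], [50, [-0.55, -0.98, -0.01], np.float64(-0.112)], [50, [0, 0, 0], 0]]
```

View pics/w34.png

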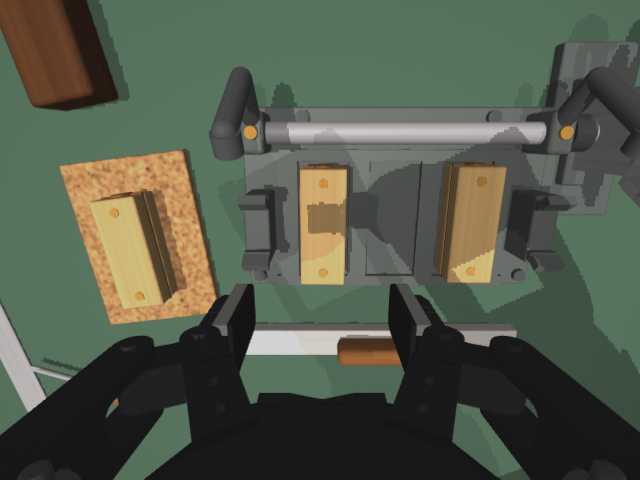

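Call:
send_rows:
  motion:
    - [60,[-1.03,0.44,0],-0.112]
    - [60,[-1.07,0.32,0],-0.112]
    - [60,[-1.1,0.2,0],-0.112]
    - [60,[-1.12,0.07,0],-0.112]
    - [60,[-1.12,-0.05,0],-0.112]
    - [60,[-1.11,-0.18,0],-0.112]
    - [60,[-1.08,-0.3,0],-0.112]
    - [60,[-1.04,-0.42,0],-0.112]
    - [60,[-0.98,-0.53,0],-0.112]
    - [60,[-0.92,-0.64,0],-0.112]
    - [60,[-0.84,-0.74,0],-0.112]
    - [60,[-0.75,-0.83,0],-0.112]

```text
time: 43.03
position: [0.379, 0.192, 0.1564]
orientation: [[0.255, 0.967, -0.003], [0.967, -0.255, -0.001], [-0.002, -0.002, -1.0]]
wrist_force: [0.1, 0.2, 0.2]
gripper_width: 0.599
```

Call:
send_rows:
  motion:
    - [60,[-0.66,-0.91,0],-0.112]
    - [60,[-0.55,-0.98,0],-0.112]
    - [60,[0,0,0],0]
    - [60,[0,0,0],0]

```text
time: 43.37
position: [0.3589, 0.1844, 0.1571]
orientation: [[0.042, 0.999, -0.001], [0.999, -0.042, -0.001], [-0.001, -0.001, -1.0]]
wrist_force: [0.4, -0.6, 0.8]
gripper_width: 0.601
```

```bash
python3 - <<'E'
from h import *
im,P=cloud("wrist","w35")
s=r.sense();print(s['time'],s['position'],s['orientation'].round(3).tolist())
M,K=load("w35")[2:]
hsv=cv2.cvtColor(im,cv2.COLOR_RGB2HSV);H,S=hsv[...,0],hsv[...,1]
m=(H<14)&(S>110);m[:,:280]=0;m[:,420:]=0;m[:100]=0
for k,st,c in big(m,300):print("grip",mrect(k,M,K,.046),st)
m=(np.abs(P[...,2]-.016)<.006);m[:,:270]=0;m[:,440:]=0
for k,st,c in big(m,800):print("bar",mrect(k,M,K,.016),st)
plan([.3664,.1839,-.013],-2.2,45,step=3.5)
E
```

```text
43.4167 [0.35961984 0.18473569 0.15743179] [[0.043, 0.999, -0.001], [0.999, -0.043, -0.0], [-0.0, -0.001, -1.0]]
grip (((367.66021728515625, 186.49742126464844), (87.48409271240234, 16.16105842590332), 87.56360626220703), array([367.49400821, 188.09432037])) [ 321  167   20  100 1871]
bar (((367.5962219238281, 184.323486328125), (291.3755187988281, 29.94135284423828), 87.9875259399414), array([368.28967427, 208.38125207])) [ 312   42   36  306 7748]
bar (((455.52001953125, 205.17262268066406), (218.34255981445312, 42.49965286254883), 88.1012191772461), array([450.80876821, 211.78249114])) [ 396   58   44  238 7329]
6 rows: [[45, [-0.01, 0.14, 3.41], np.float64(-0.001)], [45, [-0.01, 0.14, 3.41], np.float64(-0.001)], [45, [-0.01, 0.14, 3.41], np.float64(-0.001)], [45, [-0.01, 0.14, 3.41], np.float64(-0.001)], [45, [-0.01, 0.14, 3.41], np.float64(-0.001)], [45, [0, 0, 0], 0]]
```

View pics/w35.png

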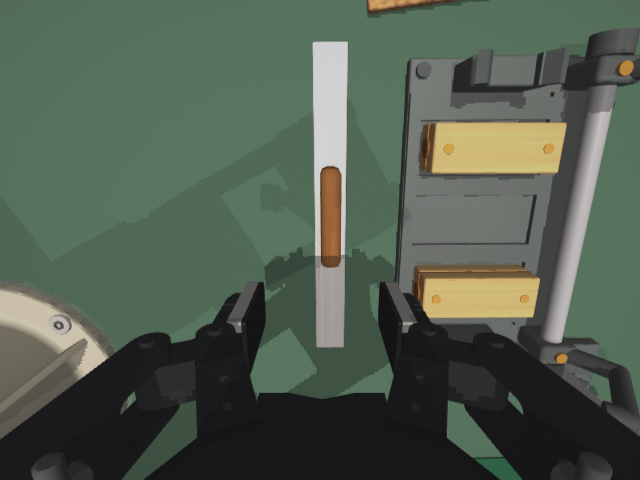

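```bash
python3 - <<'E'
from h import *
im,P,M,K=load("w35")
cv2.imwrite("pics/w35c.png",cv2.resize(im[20:370,390:640],None,fx=1.7,fy=1.7,interpolation=cv2.INTER_CUBIC)[:,:,::-1])
cv2.imwrite("pics/w35d.png",cv2.resize(im[40:125,400:570],None,fx=4.6,fy=4.6,interpolation=cv2.INTER_CUBIC)[:,:,::-1])
E
```

```text
(no output)
```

View pics/w35d.png

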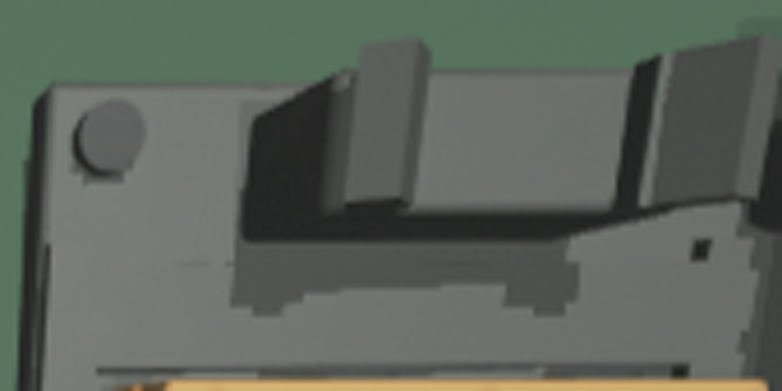

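Call:
send_rows:
  motion:
    - [50,[-0.01,0.2,3.4],0]
    - [48,[-0.01,0.2,3.4],0]
    - [46,[-0.01,0.2,3.4],0]
    - [46,[-0.01,0.1,3.4],0]
    - [46,[0,0,2.6],0]
    - [46,[0,0,0.7],0]
    - [46,[0,0,0],0]
    - [46,[0,0,0],0]
    - [25,[0,0,0],0]
    - [10,[0,0,0],0]
    - [8,[0,0,0],0]
    - [5,[0,0,0],0]
  grip_force: 80

```text
time: 44.42
position: [0.3678, 0.1847, -0.0094]
orientation: [[0.039, 0.999, 0.003], [0.999, -0.039, 0.001], [0.001, 0.003, -1.0]]
wrist_force: [-0.3, -1.0, 7.8]
gripper_width: 0.195
```

Call:
send_rows:
  motion:
    - [5,[0,0,0],0]
    - [5,[0,0,0],0]
    - [5,[0,0,0],0]
    - [5,[0,0,0],0]

```text
time: 44.75
position: [0.3678, 0.1847, -0.0094]
orientation: [[0.039, 0.999, 0.003], [0.999, -0.039, 0.001], [0.001, 0.003, -1.0]]
wrist_force: [-0.5, -0.3, 8.0]
gripper_width: 0.194
```

```bash
python3 - <<'E'
from h import *
im,P,M,K=load("w35")
A=ray(M,K,np.array([[410,207],[615,207],[428,70],[632,70]])/4.6+[400,40],.052)*1000
print(A.round(1))
for a in A: print(w2press(a[:2]).round(1))
E
```

```text
[[491.7 286.8  52. ]
 [525.5 285.4  52. ]
 [492.6 307.2  52. ]
 [525.5 305.8  52. ]]
[-14.6 113.5]
[ 19.2 113.2]
[-14.3 133.9]
[ 18.6 133.6]
```

Call:
send_rows:
  motion:
    - [5,[0,0,-1],0]
    - [5,[0,0,-2.5],0]
    - [5,[0,0,-3],0]
    - [5,[0,0,-3],0]
    - [5,[0,0,-1],0]
    - [5,[0,0,0],0]

```text
time: 45.25
position: [0.3686, 0.1851, 0.0974]
orientation: [[0.039, 0.999, 0.006], [0.999, -0.039, 0.003], [0.003, 0.006, -1.0]]
wrist_force: [0.3, 0.4, -3.4]
gripper_width: 0.195
```

```bash
python3 - <<'E'
from h import *
s=r.sense();print(s['time'],s['position'],s['wrist_force'],s['gripper_width'])
plan([.5036,.1737,.10],-1.95,5,step=2.5)
E
```

```text
45.25 [0.36861286 0.18511122 0.09737658] [ 0.30759037  0.41016858 -3.38327031] 0.1952110589915903
7 rows: [[5, [-0.1, 2.26, -0.04], np.float64(-0.001)], [5, [-0.1, 2.26, -0.04], np.float64(-0.001)], [5, [-0.11, 2.26, -0.04], np.float64(-0.001)], [5, [-0.11, 2.26, -0.04], np.float64(-0.001)], [5, [-0.11, 2.26, -0.04], np.float64(-0.001)], [5, [-0.11, 2.26, -0.04], np.float64(-0.001)], [5, [0, 0, 0], 0]]
```

Call:
send_rows:
  motion:
    - [5,[-0.1,2,0],-0.001]
    - [5,[-0.1,2.4,0],-0.001]
    - [5,[-0.1,2.4,0],-0.001]
    - [5,[-0.1,2.4,0],-0.001]
    - [5,[-0.1,2.3,0],0]
    - [5,[-0.11,2,0],0]
    - [5,[0,0,0],0]
    - [5,[0,0,0],0]
    - [5,[0,0,0],0]

```text
time: 46.0
position: [0.4998, 0.1726, 0.0931]
orientation: [[0.035, 0.999, -0.002], [0.999, -0.035, -0.001], [-0.001, -0.002, -1.0]]
wrist_force: [-0.0, -1.1, -3.6]
gripper_width: 0.189
```

```bash
python3 - <<'E'
from h import *
s=r.sense();print(s['time'],s['position'],s['wrist_force'],s['gripper_width'])
im,P=cloud("wrist","w36")
plan([.5036,.1737,.06],-1.95,5,step=2.5)
E
```

```text
46.0 [0.49976429 0.17262416 0.09307796] [-0.02853291 -1.05267706 -3.61614735] 0.1889012147070195
3 rows: [[5, [0.06, 0.19, 1.67], np.float64(0.0)], [5, [0.05, 0.19, 1.67], np.float64(0.0)], [5, [0, 0, 0], 0]]
```

View pics/w36.png

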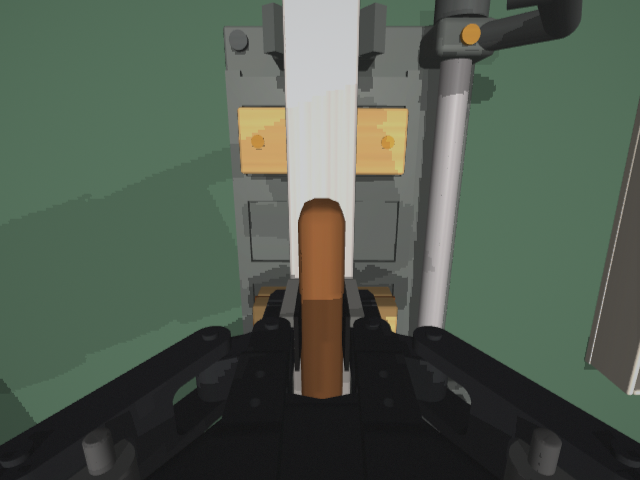

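Call:
send_rows:
  motion:
    - [5,[0.1,0.35,0.8],0]
    - [5,[0,0,0.9],0]
    - [5,[0,0,0],0]
    - [5,[0,0,0],0]

```text
time: 46.38
position: [0.5037, 0.1737, 0.0761]
orientation: [[0.035, 0.999, -0.002], [0.999, -0.035, -0.001], [-0.001, -0.002, -1.0]]
wrist_force: [-1.4, 0.0, -3.2]
gripper_width: 0.196
```

```bash
python3 - <<'E'
from h import *
s=r.sense();print(s['time'],s['position'],s['wrist_force'],s['gripper_width'])
im,P=cloud("wrist","w37")
cv2.imwrite("pics/w37c.png",cv2.resize(im[0:100,220:420],None,fx=4,fy=4,interpolation=cv2.INTER_CUBIC)[:,:,::-1])
E
```

```text
46.3833 [0.50374784 0.17373292 0.07608277] [-1.39992986  0.01998774 -3.24581408] 0.19578030501491483
```

View pics/w37c.png

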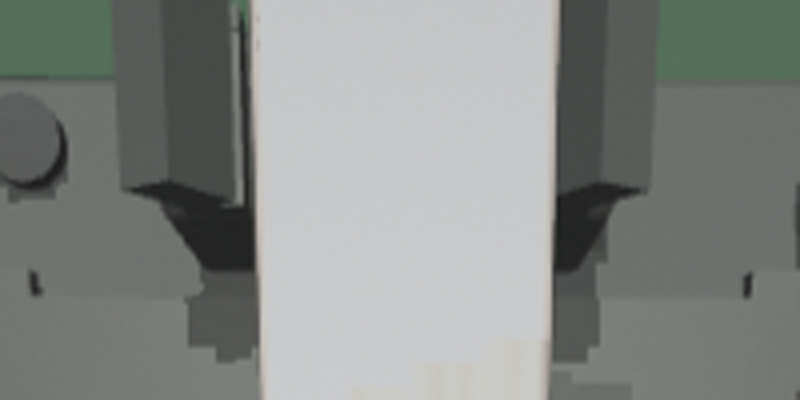

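```bash
python3 - <<'E'
from h import *
im,P,M,K=load("w37")
f=lambda x,y,z: ray(M,K,np.array([x/4+220,y/4]),z)[0]*1000
for z in (.064,.068,.072): print(z,[f(x,185,z).round(1).tolist()[:2] for x in (120,165,605,648)])
for z in (.0995,.1014): print("bar",[f(x,185,z).round(1).tolist()[:2] for x in (257,555)])
print("pillar floor left",f(243,205,.052))
mm=P[40:70,290:355,2];print("bar top z",np.nanmedian(mm))
print("cheek z",np.nanmedian(P[20:40,252:258,2]),np.nanmedian(P[20:40,374:380,2]))
E
```

```text
0.064 [[473.5, 287.5], [479.0, 287.4], [533.3, 285.4], [538.5, 285.3]]
0.068 [[474.2, 286.6], [479.6, 286.4], [532.7, 284.5], [537.9, 284.4]]
0.072 [[474.9, 285.6], [480.3, 285.4], [532.2, 283.6], [537.2, 283.4]]
bar [[493.6, 278.6], [523.4, 277.5]]
bar [[493.8, 278.1], [523.2, 277.1]]
pillar floor left [487.27852863 287.49168338  52.        ]
bar top z 0.10208669333146236
cheek z 0.06922693829117957 0.06951160631229435
```

Call:
send_rows:
  motion:
    - [5,[0,-0.26,0],0]
    - [5,[0,0,0.7],0]
    - [5,[0,0,0.5],0]
    - [5,[0,0,0],0]
    - [5,[0,0,0],0]

```text
time: 46.85
position: [0.5018, 0.1739, 0.0646]
orientation: [[0.035, 0.999, -0.001], [0.999, -0.035, -0.0], [-0.0, -0.001, -1.0]]
wrist_force: [-0.6, -0.4, -4.0]
gripper_width: 0.19
```

```bash
python3 - <<'E'
from h import *
s=r.sense();print(s['time'],s['position'],s['wrist_force'],s['gripper_width'])
im,P=cloud("wrist","w38")
cv2.imwrite("pics/w38c.png",cv2.resize(im[0:100,220:420],None,fx=4,fy=4,interpolation=cv2.INTER_CUBIC)[:,:,::-1])
E
```

```text
46.85 [0.50183336 0.17386546 0.06461159] [-0.57964092 -0.36416098 -3.99937645] 0.18997946670621169
```

View pics/w38c.png

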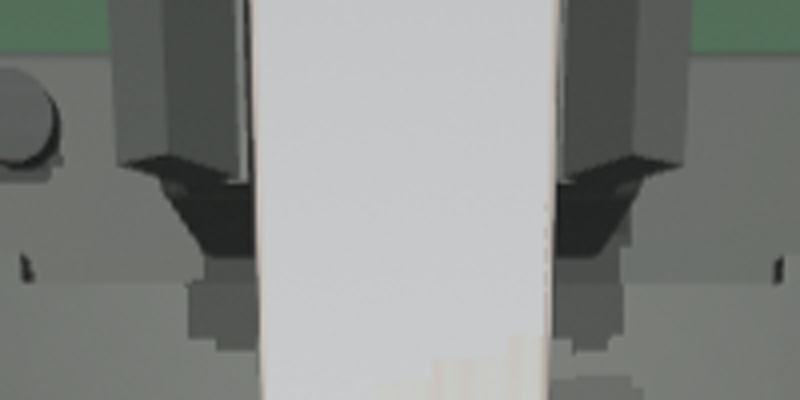

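Call:
send_rows:
  motion:
    - [5,[0,-0.1,0.6],0]
    - [5,[0,0,0.6],0]
    - [5,[0,0,0.5],0]
    - [5,[0,0,0.2],0]
    - [5,[0,0,0],0]
    - [5,[0,0,0],0]

```text
time: 47.4
position: [0.5011, 0.174, 0.0459]
orientation: [[0.035, 0.999, -0.0], [0.999, -0.035, -0.0], [-0.0, -0.0, -1.0]]
wrist_force: [-0.2, 1.1, -4.1]
gripper_width: 0.197
```

```bash
python3 - <<'E'
from h import *
s=r.sense();print(s['time'],s['position'],s['wrist_force'],s['wrist_torque'],s['gripper_width'])
im,P=cloud("wrist","w39")
E
```

```text
47.4 [0.50109301 0.17400336 0.04585217] [-0.23472679  1.06700417 -4.10005334] [ 0.03146755 -0.01897305  0.02676067] 0.19718506149419973
```

View pics/w39.png

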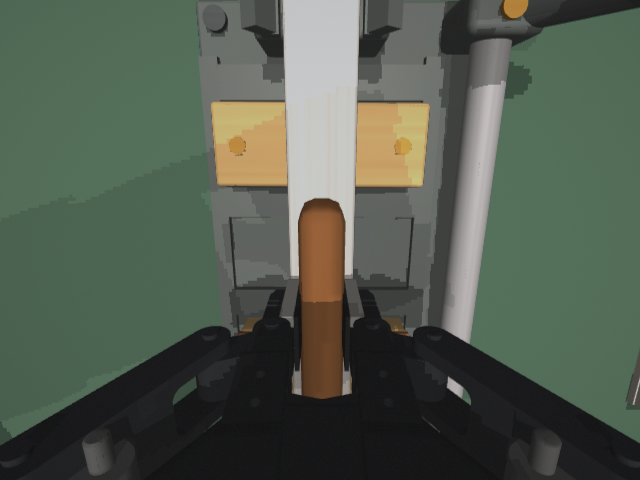

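Between the cheeks. Lower the last ~3 mm and release.

Call:
send_rows:
  motion:
    - [5,[0,0,0.2],0]
    - [5,[0,0,0.15],0]
    - [5,[0,0,0],0]
    - [5,[0,0,0],0]

```text
time: 47.78
position: [0.5013, 0.1741, 0.0426]
orientation: [[0.035, 0.999, 0.0], [0.999, -0.035, 0.0], [0.0, 0.0, -1.0]]
wrist_force: [0.6, -0.8, -3.5]
gripper_width: 0.193
```

Call:
send_rows:
  motion:
    - [5,[0,0,0.15],0]
    - [5,[0,0,0],0]
    - [5,[0,0,0],0]

```text
time: 48.03
position: [0.5014, 0.1741, 0.0426]
orientation: [[0.035, 0.999, 0.0], [0.999, -0.035, 0.0], [0.0, 0.0, -1.0]]
wrist_force: [-5.2, -1.6, 16.3]
gripper_width: 0.192
```

Call:
send_rows:
  motion:
    - [5,[0,0,-0.1],0]
    - [25,[0,0,0],0]
    - [40,[0,0,0],0]
    - [45,[0,0,0],0]
    - [45,[0,0,-1.5],0]
    - [45,[0,0,-3],0]
    - [50,[0,0,-3.5],0]
    - [60,[0,0,-3.5],0]
    - [70,[0,0,-3],0]
    - [70,[0,0,0],0]
    - [70,[0,0,0],0]

```text
time: 48.95
position: [0.5025, 0.1745, 0.1888]
orientation: [[0.035, 0.999, 0.004], [0.999, -0.035, 0.001], [0.001, 0.004, -1.0]]
wrist_force: [-0.2, 1.2, -0.3]
gripper_width: 0.701
```

```bash
python3 - <<'E'
from h import *
s=r.sense();print(s['time'],s['position'],s['wrist_force'],s['gripper_width'])
im,P=cloud("wrist","w40")
M,K=load("w40")[2:]
m=(np.abs(P[...,2]-.068)<.006);m[:,:280]=0;m[:,385:]=0
for k,st,c in big(m,500):
    b=mrect(k,M,K,.068);print("bar",b,st,w2press(b[0][0]))
m=(P[...,2]>.062);m[:,:280]=0;m[:,385:]=0;m[340:]=0
hsv=cv2.cvtColor(im,cv2.COLOR_RGB2HSV);m&=(hsv[...,1]<60)&(hsv[...,2]>120)
for k,st,c in big(m,500):
    b=mrect(k,M,K,.068);print("bar2",b,st,w2press(b[0][0]))
E
```

```text
48.95 [0.50249749 0.17446822 0.18881974] [-0.17552364  1.23451352 -0.32096156] 0.7010362478126787
bar (((502.4644470214844, 173.71142578125), (290.98553466796875, 29.93155860900879), 88.13764190673828), array([503.3071412 , 198.83527963])) [ 300   37   39  324 8733] [0.03679903 0.81314885]
bar (((531.8246459960938, 295.09637451171875), (22.57387924194336, 12.848062515258789), 89.0010986328125), array([531.905512  , 294.94027201])) [343  54  17  32 519] [ 25.24958738 123.12685358]
bar2 (((502.6871337890625, 185.805908203125), (266.7947998046875, 29.590564727783203), 88.13765716552734), array([503.5132269 , 211.61896907])) [ 300   37   38  303 7964] [-0.15218635 12.90820482]
```

View pics/w40.png

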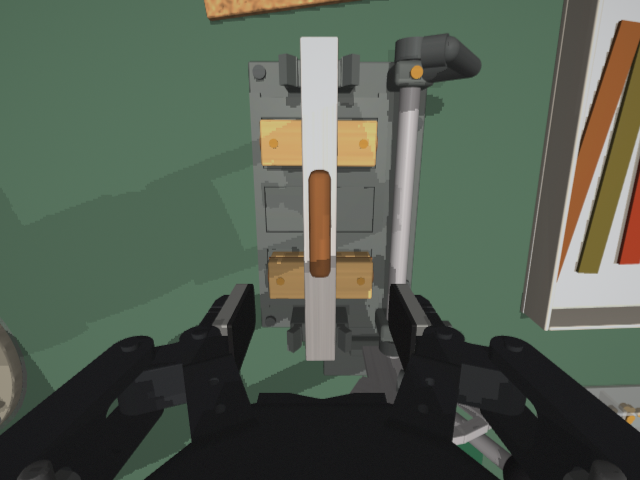

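```bash
python3 - <<'E'
from h import *
q=plan([.50,.17,.235],None,70,hold=0)
q=plan([.63,-.0085,.235],-91.95,70,start=q,step=2.5)
E
```

```text
2 rows: [[70, [-0.21, -0.06, -2.39], np.float64(0.0)], [70, [-0.21, -0.06, -2.39], np.float64(0.0)]]
15 rows: [[70, [-1.24, 0.97, 0], np.float64(0.112)], [70, [-1.13, 1.11, 0], np.float64(0.112)], [70, [-0.99, 1.22, 0], np.float64(0.112)], [70, [-0.85, 1.33, 0], np.float64(0.112)], [70, [-0.7, 1.41, 0], np.float64(0.112)], [70, [-0.53, 1.48, 0], np.float64(0.112)], [70, [-0.37, 1.53, 0], np.float64(0.112)], [70, [-0.19, 1.57, 0], np.float64(0.112)], [70, [-0.01, 1.58, 0], np.float64(0.112)], [70, [0.16, 1.57, 0], np.float64(0.112)], [70, [0.34, 1.54, 0], np.float64(0.112)], [70, [0.51, 1.49, 0], np.float64(0.112)], [70, [0.67, 1.43, 0], np.float64(0.112)], [70, [0.83, 1.34, 0], np.float64(0.112)], [70, [0, 0, 0], 0]]
```

Call:
send_rows:
  motion:
    - [70,[-0.2,-0.05,-2.5],0]
    - [70,[-0.2,-0.05,-2.5],0]
    - [70,[-1.24,0.97,0],0.112]
    - [70,[-1.13,1.11,0],0.112]
    - [70,[-0.99,1.22,0],0.112]
    - [70,[-0.85,1.33,0],0.112]
    - [70,[-0.7,1.41,0],0.112]
    - [70,[-0.53,1.48,0],0.112]
    - [70,[-0.37,1.53,0],0.112]
    - [70,[-0.19,1.57,0],0.112]
    - [70,[0,1.58,0],0.112]
    - [70,[0.16,1.57,0],0.112]

```text
time: 50.0
position: [0.5924, 0.042, 0.2347]
orientation: [[0.917, 0.399, -0.004], [0.399, -0.917, -0.0], [-0.003, -0.001, -1.0]]
wrist_force: [0.6, 0.9, 0.3]
gripper_width: 0.703
```

Call:
send_rows:
  motion:
    - [70,[0.34,1.54,0],0.112]
    - [70,[0.51,1.49,0],0.112]
    - [70,[0.67,1.43,0],0.112]
    - [70,[0.83,1.34,0],0.112]
    - [70,[0,0,0],0]
    - [70,[0,0,0],0]

```text
time: 50.5
position: [0.6295, -0.0085, 0.2349]
orientation: [[1.0, -0.031, -0.003], [-0.031, -1.0, 0.0], [-0.003, -0.0, -1.0]]
wrist_force: [0.5, -0.1, 0.2]
gripper_width: 0.699
```

```bash
python3 - <<'E'
from h import *
s=r.sense();print(s['time'],s['position'],s['orientation'].round(3).tolist())
im,P=cloud("wrist","w41")
M,K=load("w41")[2:]
print(proj(M,K,[[.6526,-.0083,.170]]))
E
```

```text
50.5 [ 0.62952972 -0.00847575  0.23488229] [[1.0, -0.031, -0.003], [-0.031, -1.0, 0.0], [-0.003, -0.0, -1.0]]
[[318.50401709 208.03488218]]
```

View pics/w41.png

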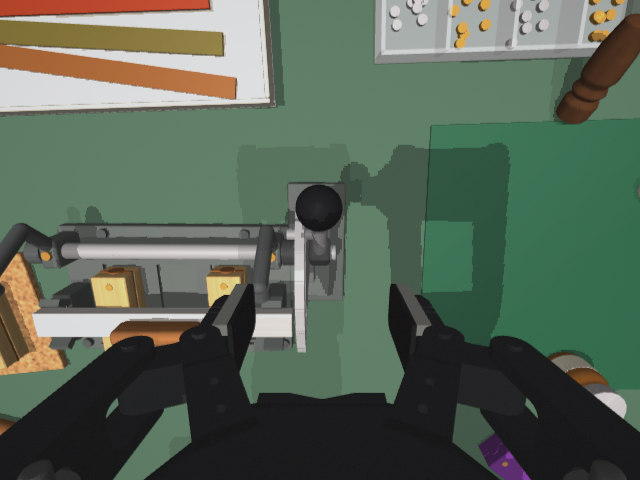

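```bash
python3 - <<'E'
from h import *
c=knob("w41",(180,235,290,350))
plan([c[0]/1000,c[1]/1000+.0012,.170-.047],None,70)
a=np.linspace(.524,-.51,15);x=16.6*np.sin(a);z=16.6*np.cos(a);print(np.c_[a[1:],np.diff(x),-np.diff(z)].round(2).tolist())
E
```

```text
w41 [652.6  -8.3 169.1] 0.37 r 150.0 a 0.533
5 rows: [[70, [0.58, -0.04, 2.81], np.float64(0.0)], [70, [0.58, -0.04, 2.81], np.float64(0.0)], [70, [0.58, -0.04, 2.81], np.float64(0.0)], [70, [0.58, -0.04, 2.81], np.float64(0.0)], [70, [0, 0, 0], 0]]
[[0.45, -1.08, -0.57], [0.38, -1.12, -0.49], [0.3, -1.16, -0.41], [0.23, -1.18, -0.32], [0.15, -1.2, -0.23], [0.08, -1.22, -0.14], [0.01, -1.22, -0.05], [-0.07, -1.23, 0.04], [-0.14, -1.22, 0.13], [-0.21, -1.21, 0.22], [-0.29, -1.19, 0.31], [-0.36, -1.16, 0.39], [-0.44, -1.13, 0.48], [-0.51, -1.09, 0.56]]
```

Call:
send_rows:
  motion:
    - [70,[1.15,-0.05,1],0]
    - [70,[1.15,-0.05,1],0]
    - [70,[0,0,3],0]
    - [70,[0,0,3],0]
    - [70,[0,0,3.2],0]
    - [70,[0,0,0],0]
    - [70,[0,0,0],0]
    - [45,[0,0,0],0]
    - [30,[0,0,0],0]
    - [25,[0,0,0],0]
    - [25,[0,0,0],0]
    - [25,[0,0,0],0]
  grip_force: 80

```text
time: 51.55
position: [0.6552, -0.0072, 0.1279]
orientation: [[0.999, -0.032, 0.005], [-0.032, -0.999, 0.001], [0.004, -0.001, -1.0]]
wrist_force: [-0.2, 3.8, 6.7]
gripper_width: 0.355
```

Call:
send_rows:
  motion:
    - [25,[0,0,0],0]
    - [25,[0,0,0],0]

```text
time: 51.72
position: [0.6551, -0.0072, 0.1279]
orientation: [[0.999, -0.032, 0.004], [-0.032, -0.999, 0.001], [0.004, -0.001, -1.0]]
wrist_force: [-0.8, 3.6, 7.9]
gripper_width: 0.352
```

```bash
python3 - <<'E'
from h import *
s=r.sense();print(s['time'],s['position'],s['wrist_force'],s['wrist_torque'],s['gripper_width'])
im,P=cloud("wrist","w42")
E
```

```text
51.7167 [ 0.6551339  -0.00717666  0.12787117] [-0.79658103  3.62729193  7.94337201] [0.68468147 0.10921316 0.06533343] 0.3522604025691988
```

View pics/w42.png

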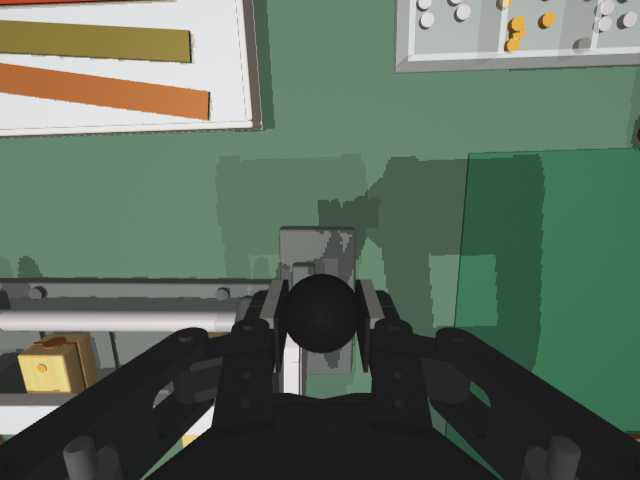

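Call:
send_rows:
  motion:
    - [45,[0,0,0],0]
    - [60,[0,0,0],0]
    - [60,[-0.25,0,0.5],0]
    - [60,[0,0,0.6],0]
    - [60,[0,0,0],0]
    - [60,[0,0,0],0]
    - [40,[0,0,0],0]
    - [30,[0,0,0],0]
    - [30,[0,0,0],0]
    - [30,[0,0,0],0]
    - [30,[0,0,0],0]

```text
time: 52.68
position: [0.6511, -0.0071, 0.1144]
orientation: [[0.999, -0.032, 0.0], [-0.032, -0.999, 0.001], [0.0, -0.001, -1.0]]
wrist_force: [0.2, 5.9, 1.8]
gripper_width: 0.361
```

Call:
send_rows:
  motion:
    - [30,[0,0,0],0]
    - [30,[0,0,0],0]

```text
time: 52.85
position: [0.6511, -0.007, 0.1144]
orientation: [[0.999, -0.032, 0.001], [-0.032, -0.999, 0.001], [0.0, -0.001, -1.0]]
wrist_force: [-0.1, 6.1, 1.7]
gripper_width: 0.363
```

Call:
send_rows:
  motion:
    - [28,[0,-0.1,0],0]
    - [28,[0.2,0,-0.35],0]
    - [28,[0.2,0,-0.35],0]
    - [28,[0.2,0,-0.35],0]
    - [28,[0.15,0,-0.25],0]
    - [28,[0.1,0,-0.17],0]
    - [28,[0,0,0],0]
    - [28,[0,0,0],0]

```text
time: 53.52
position: [0.6586, -0.0072, 0.1284]
orientation: [[0.999, -0.032, -0.002], [-0.032, -0.999, -0.0], [-0.002, 0.0, -1.0]]
wrist_force: [-3.6, 0.1, -7.2]
gripper_width: 0.362
```

```bash
python3 - <<'E'
from h import *
s=r.sense();print(s['time'],s['position'],s['wrist_force'],s['gripper_width'])
im,P=cloud("wrist","w43")
c=knob("w43",(265,365,289,355))
E
```

```text
53.5167 [ 0.65862412 -0.00724442  0.12844994] [-3.57809067  0.13784332 -7.21570864] 0.3620774836574986
w43 [660.6  -8.6 182.8] 0.37 r 165.8 a 0.533
```

```bash
python3 - <<'E'
import numpy as np
a=np.linspace(.533,-.52,27);x=16.6*np.sin(a);z=16.6*np.cos(a);print(np.c_[a[1:],np.diff(x),-np.diff(z)].round(2).tolist())
E
```

```text
[[0.49, -0.59, -0.33], [0.45, -0.6, -0.31], [0.41, -0.61, -0.28], [0.37, -0.62, -0.26], [0.33, -0.63, -0.23], [0.29, -0.64, -0.21], [0.25, -0.65, -0.18], [0.21, -0.65, -0.15], [0.17, -0.66, -0.13], [0.13, -0.66, -0.1], [0.09, -0.67, -0.07], [0.05, -0.67, -0.05], [0.01, -0.67, -0.02], [-0.03, -0.67, 0.01], [-0.07, -0.67, 0.04], [-0.11, -0.67, 0.06], [-0.16, -0.67, 0.09], [-0.2, -0.66, 0.12], [-0.24, -0.66, 0.14], [-0.28, -0.65, 0.17], [-0.32, -0.64, 0.2], [-0.36, -0.63, 0.22], [-0.4, -0.62, 0.25], [-0.44, -0.61, 0.27], [-0.48, -0.6, 0.3], [-0.52, -0.59, 0.32]]
```

Call:
send_rows:
  motion:
    - [28,[-0.4,0,-0.26],0]
    - [28,[-0.58,0,-0.32],0]
    - [28,[-0.59,0,-0.3],0]
    - [28,[-0.6,0,-0.28],0]
    - [28,[-0.62,0,-0.25],0]
    - [28,[0,0,0],0]

```text
time: 54.07
position: [0.6307, -0.0063, 0.1438]
orientation: [[0.999, -0.032, 0.001], [-0.032, -0.999, -0.0], [0.001, 0.0, -1.0]]
wrist_force: [-2.0, -0.1, -8.5]
gripper_width: 0.363
```

```bash
python3 - <<'E'
from h import *
s=r.sense();print(s['time'],s['position'],s['wrist_force'],s['gripper_width'])
im,P=cloud("wrist","w44")
c=knob("w44",(265,375,287,357))
E
```

```text
54.0667 [ 0.63065062 -0.00625724  0.14383597] [-2.03057471 -0.0868394  -8.46546939] 0.3633612260879059
w44 [633.   -7.6 197.6] 0.36 r 167.5 a 0.345
```

Call:
send_rows:
  motion:
    - [28,[-0.64,0,-0.12],0]
    - [28,[-0.65,0,-0.16],0]
    - [28,[-0.65,0,-0.14],0]
    - [28,[-0.66,0,-0.12],0]
    - [28,[-0.66,0,-0.1],0]
    - [28,[-0.67,0,-0.07],0]
    - [28,[-0.67,0,-0.05],0]
    - [28,[-0.67,0,-0.02],0]
    - [28,[-0.67,0,0.01],0]
    - [28,[0,0,0],0]

```text
time: 54.95
position: [0.5707, -0.0042, 0.1506]
orientation: [[0.999, -0.032, -0.001], [-0.032, -0.999, 0.0], [-0.001, 0.0, -1.0]]
wrist_force: [-0.2, 0.2, -0.3]
gripper_width: 0.28
```

```bash
python3 - <<'E'
from h import *
s=r.sense();print(s['time'],s['position'],s['wrist_force'],s['gripper_width'])
im,P=cloud("wrist","w45")
c=knob("w45",(265,375,287,357))
E
```

```text
54.95 [ 0.57067093 -0.00420733  0.15056997] [-0.24264639  0.20586951 -0.31652623] 0.28011322078095596
w45 [571.8 -30.8 207.4] 1.91 r 167.5 a -0.022
```

Call:
send_rows:
  motion:
    - [50,[0,0,-2],0]
    - [50,[0,0,-3],0]
    - [30,[0,0,-2.5],0]
    - [0,[1.5,0,0],0]
    - [0,[2,0,0],0]
    - [0,[0,0,0],0]
    - [0,[0,0,0],0]

```text
time: 55.58
position: [0.6077, -0.0054, 0.2253]
orientation: [[0.999, -0.032, -0.0], [-0.032, -0.999, 0.0], [-0.0, -0.0, -1.0]]
wrist_force: [-0.7, -0.4, -0.6]
gripper_width: 0.003
```

```bash
python3 - <<'E'
from h import *
s=r.sense();print(s['time'],s['position'],s['wrist_force'],s['gripper_width'])
im,P=cloud("wrist","w46")
E
```

```text
55.5833 [ 0.60772558 -0.0054093   0.2252957 ] [-0.6668899  -0.4174224  -0.61287444] 0.0026357445914151384
```

View pics/w46.png

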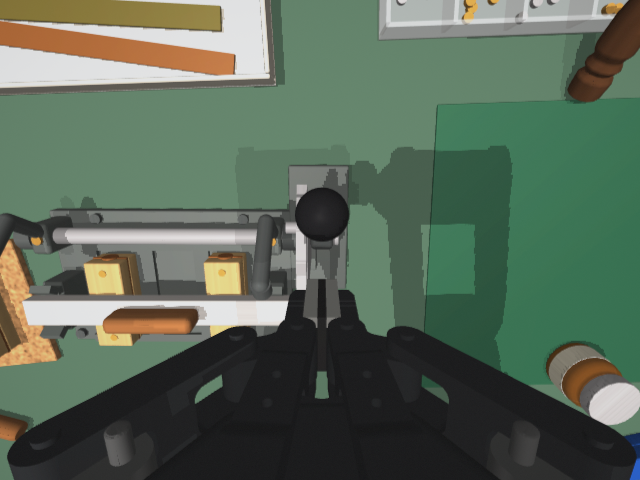

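```bash
python3 - <<'E'
from h import *
c=knob("w46",(180,245,290,352))
plan([c[0]/1000+.036,c[1]/1000+.001,.225],None,0,hold=0)
print("then z to",c[2]-47)
a0=float(np.arctan2((w2press(c[:2])[0]-80),c[2]-40))
a=np.linspace(a0,-.45,14);x=16.25*np.sin(a);z=16.25*np.cos(a);print(np.c_[a[1:],np.diff(x),-np.diff(z)].round(2).tolist())
E
```

```text
w46 [633.3  -7.6 192. ] 0.37 r 162.3 a 0.359
2 rows: [[0, [3.12, -0.04, 0], np.float64(0.0)], [0, [3.12, -0.04, 0], np.float64(0.0)]]
then z to 144.98597678535413
[[0.3, -0.96, -0.32], [0.23, -0.98, -0.26], [0.17, -0.99, -0.2], [0.11, -1.0, -0.14], [0.05, -1.01, -0.08], [-0.01, -1.01, -0.02], [-0.08, -1.01, 0.05], [-0.14, -1.0, 0.11], [-0.2, -1.0, 0.17], [-0.26, -0.98, 0.23], [-0.33, -0.97, 0.29], [-0.39, -0.95, 0.35], [-0.45, -0.92, 0.41]]
```

Call:
send_rows:
  motion:
    - [0,[3.1,0,0],0]
    - [0,[3.1,0,0],0]
    - [0,[0,0,2.5],0]
    - [0,[0,0,3],0]
    - [0,[0,0,2.5],0]
    - [0,[0,0,0],0]
    - [0,[-0.7,0,0],0]
    - [0,[-0.9,0,-0.32],0]
    - [0,[-0.98,0,-0.26],0]
    - [0,[-0.99,0,-0.2],0]
    - [0,[-1,0,-0.14],0]
    - [0,[0,0,0],0]

```text
time: 56.63
position: [0.6234, -0.0058, 0.1584]
orientation: [[0.999, -0.032, 0.005], [-0.032, -0.999, 0.0], [0.005, -0.0, -1.0]]
wrist_force: [-0.2, 1.4, -0.4]
gripper_width: -0.005
```

```bash
python3 - <<'E'
from h import *
s=r.sense();print(s['time'],s['position'],s['wrist_force'],s['gripper_width'])
im,P=cloud("wrist","w47")
im,P=cloud("scene","s47")
cv2.imwrite("pics/s47c.png",cv2.resize(im[140:330,240:460],(798,690))[90:690,:,::-1])
E
```

```text
56.6333 [ 0.62335688 -0.00583616  0.15842839] [-0.21649137  1.37996485 -0.44897221] -0.004533286076302133
```

View pics/s47c.png

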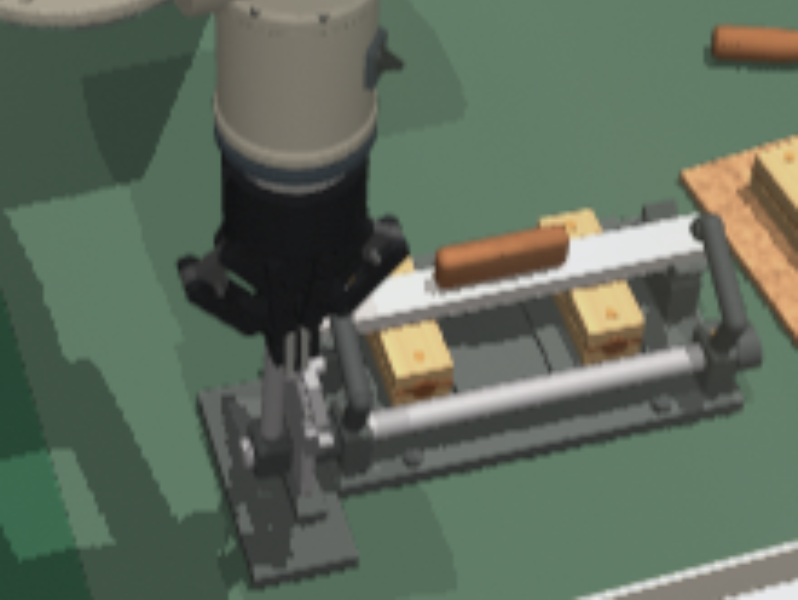

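View pics/w47.png

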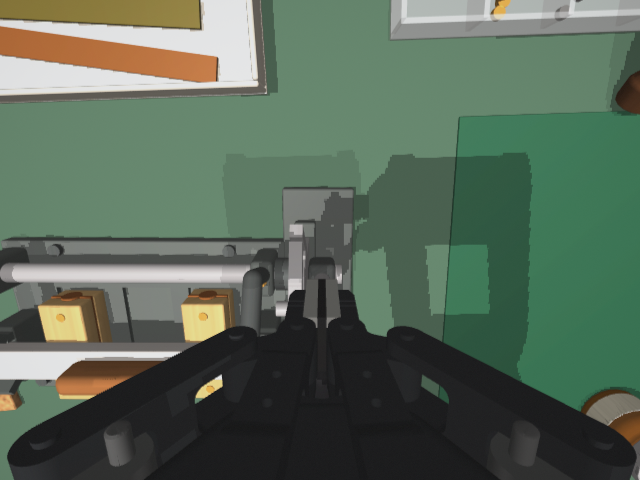

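Call:
send_rows:
  motion:
    - [0,[-1.01,0,-0.08],0]
    - [0,[-1.01,0,-0.02],0]
    - [0,[-1.01,0,0.05],0]
    - [0,[-1,0,0.11],0]
    - [0,[-1,0,0.17],0]
    - [0,[-0.98,0,0.23],0]
    - [0,[-0.97,0,0.29],0]
    - [0,[-0.95,0,0.35],0]
    - [0,[0,0,0],0]
    - [0,[0,0,0],0]

```text
time: 57.57
position: [0.5427, -0.0033, 0.1434]
orientation: [[0.999, -0.032, -0.002], [-0.032, -0.999, 0.0], [-0.002, 0.0, -1.0]]
wrist_force: [0.9, -0.3, 0.7]
gripper_width: -0.004
```

```bash
python3 - <<'E'
from h import *
s=r.sense();print(s['time'],s['position'],s['wrist_force'],s['gripper_width'], "a est",np.arcsin((w2press(s['position'][:2]*1000)[0]-28-80)/162.5))
im,P=cloud("scene","s48")
cv2.imwrite("pics/s48c.png",cv2.resize(im[140:330,240:460],(798,690))[90:690,:,::-1])
E
```

```text
57.5667 [ 0.54272196 -0.00334787  0.14344977] [ 0.89090488 -0.3260759   0.69608095] -0.003908866502548858 a est -0.3894912163522059
```

View pics/s48c.png

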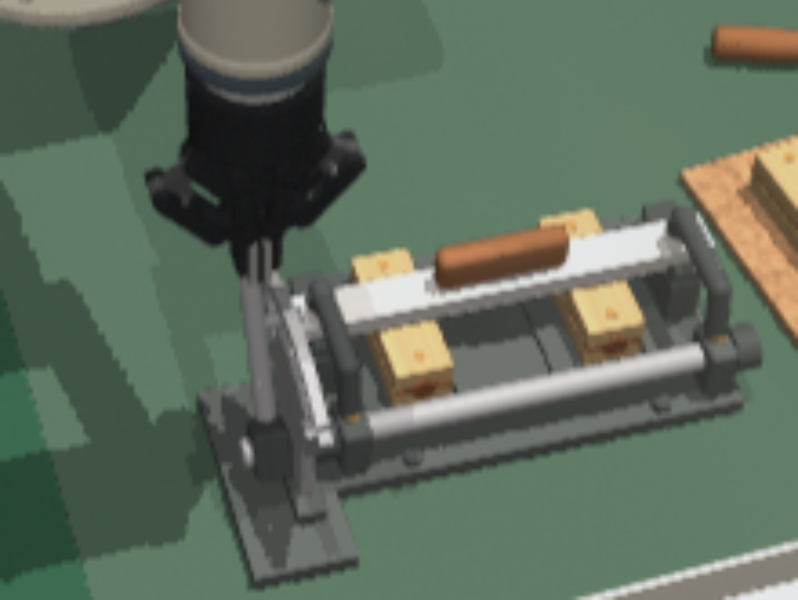

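Call:
send_rows:
  motion:
    - [0,[-0.6,0,0.27],0]
    - [0,[-0.5,0,0.25],0]
    - [0,[-0.4,0,0.2],0]
    - [0,[0,0,0],0]
    - [0,[0,0,0],0]

```text
time: 58.03
position: [0.5283, -0.0028, 0.1362]
orientation: [[0.999, -0.032, -0.001], [-0.032, -0.999, 0.0], [-0.001, 0.0, -1.0]]
wrist_force: [-0.8, -1.1, 0.1]
gripper_width: 0.0
```

```bash
python3 - <<'E'
from h import *
s=r.sense();print(s['time'],s['position'],s['wrist_force'],s['gripper_width'], "a est",np.arcsin((w2press(s['position'][:2]*1000)[0]-28-80)/162.5))
im,P=cloud("scene","s49")
cv2.imwrite("pics/s49c.png",cv2.resize(im[140:330,240:460],(798,690))[90:690,:,::-1])
E
```

```text
58.0333 [ 0.52832069 -0.0028492   0.13616527] [-0.7745111  -1.06311554  0.08796521] 0.000268330272278244 a est -0.4874722787460012
```

View pics/s49c.png

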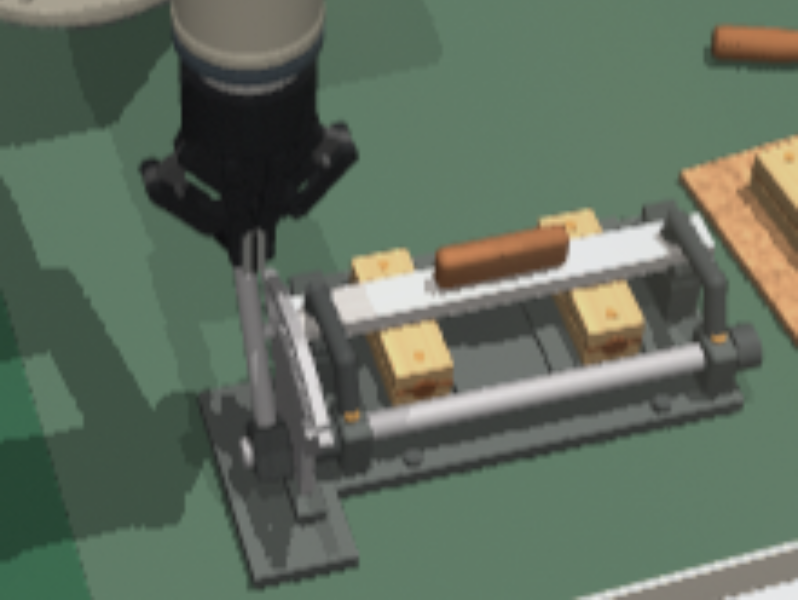

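Call:
send_rows:
  motion:
    - [0,[-0.2,0,0.1],0]
    - [0,[-0.15,0,0.1],0]
    - [0,[0,0,0],0]
    - [0,[0,0,0],0]

```text
time: 58.42
position: [0.5256, -0.0028, 0.1346]
orientation: [[0.999, -0.032, 0.0], [-0.032, -0.999, 0.0], [0.0, -0.0, -1.0]]
wrist_force: [-0.1, 0.4, 1.1]
gripper_width: 0.005
```

Call:
send_rows:
  motion:
    - [0,[0,0,-2.5],0]
    - [0,[0,0,-3],0]
    - [0,[0,0,-3],0]
    - [0,[-3,0,0],0]
    - [0,[-3.5,0,0],0]
    - [0,[-2,0,0],0]
    - [0,[0,0,0],0]
    - [0,[0,0,0],0]

```text
time: 59.08
position: [0.4403, -0.0, 0.2199]
orientation: [[0.999, -0.032, 0.001], [-0.032, -0.999, 0.0], [0.001, -0.0, -1.0]]
wrist_force: [0.7, -0.6, 0.7]
gripper_width: -0.003
```

```bash
python3 - <<'E'
from h import *
s=r.sense();print(s['time'],s['position'],s['wrist_force'])
im,P=cloud("wrist","w50")
E
```

```text
59.0833 [ 4.40287457e-01 -1.63644375e-05  2.19947928e-01] [ 0.67453793 -0.63037178  0.69435443]
```

View pics/w50.png

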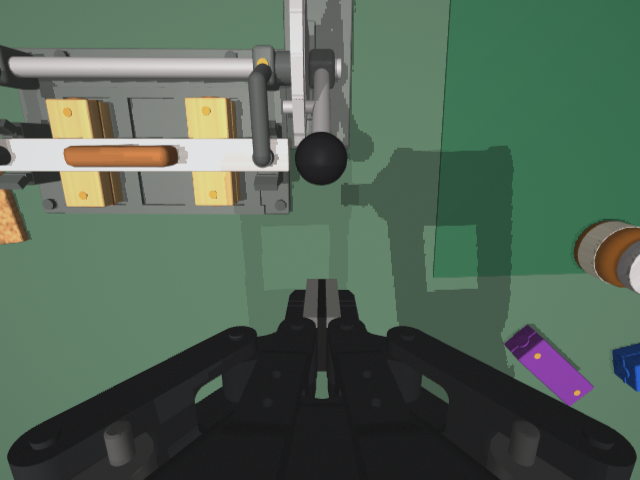

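```bash
python3 - <<'E'
from h import *
c=knob("w50",(125,190,288,352))
plan([c[0]/1000+.034,c[1]/1000+.001,.225],None,0,hold=0)
E
```

```text
w50 [498.6  -2.6 169.7] 0.36 r 151.3 a -0.54
3 rows: [[0, [3.04, -0.04, -0.17], np.float64(0.0)], [0, [3.04, -0.04, -0.17], np.float64(0.0)], [0, [3.04, -0.04, -0.17], np.float64(0.0)]]
```

Call:
send_rows:
  motion:
    - [30,[-1,-3,-2],0]
    - [50,[-1,-3.5,-2],0]
    - [50,[-1,-3.5,-2],0]
    - [50,[-1,-3.5,-2],0]
    - [50,[0,0,-2],0]
    - [50,[0,0,0],0]
    - [50,[0,0,0],0]

```text
time: 59.72
position: [0.4065, 0.1371, 0.3204]
orientation: [[1.0, -0.031, 0.002], [-0.031, -1.0, 0.001], [0.002, -0.001, -1.0]]
wrist_force: [0.6, -0.6, 0.3]
gripper_width: 0.504
```

```bash
python3 - <<'E'
from h import *
s=r.sense();print(s['time'],s['position'])
im,P=cloud("wrist","w51")
M,K=load("w51")[2:]
m=(np.abs(P[...,2]-.068)<.005);m[300:]=0
for k,st,c in big(m,700):
    b=mrect(k,M,K,.068);print("bar",b,st,w2press(b[0][0]))
mould("w51",(0,330,0,600),.050)
mould("w51",(0,330,0,300),.046)
im,P=cloud("top","t51");cv2.imwrite("pics/t51c.png",im[80:340,60:600,::-1])
E
```

```text
59.7167 [0.4064752  0.13710956 0.32041299]
bar (((501.93463134765625, 173.88314819335938), (291.69134521484375, 29.61578941345215), 87.98918151855469), array([501.26167688, 172.03751417])) [ 164  105  247   28 4386] [-0.49855309  0.96674359]
w51 ctr [538.1 237.4] sz [40.9 35. ] long-axis deg 87.58 [217, 74, 35, 32, 1016]
w51 ctr [534.2 105.9] sz [39.1 34.8] long-axis deg 88.25 [327, 74, 33, 32, 1046]
w51 ctr [484.2 413. ] sz [103.   41.9] long-axis deg 4.72 [72, 96, 56, 87, 2702]
w51 ctr [470.1 240.7] sz [40.1 38.1] long-axis deg 88.25 [221, 132, 34, 32, 977]
w51 ctr [466.7 108.6] sz [39.6 36.9] long-axis deg 88.47 [326, 132, 32, 31, 928]
w51 ctr [538.7 237.8] sz [42.3 35.2] long-axis deg 88.25 [217, 74, 37, 32, 1023]
w51 ctr [484.6 415. ] sz [104.2  42.4] long-axis deg 5.46 [72, 96, 57, 87, 2707]
w51 ctr [470.  240.6] sz [42.5 38.4] long-axis deg 88.25 [221, 132, 35, 32, 988]
```

View pics/w51.png

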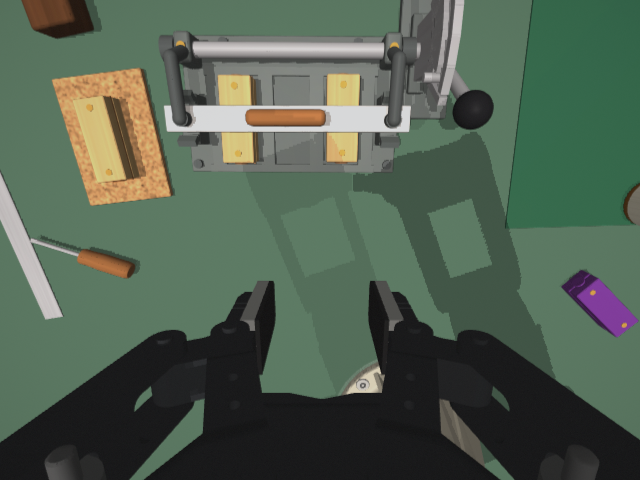

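View pics/t51c.png

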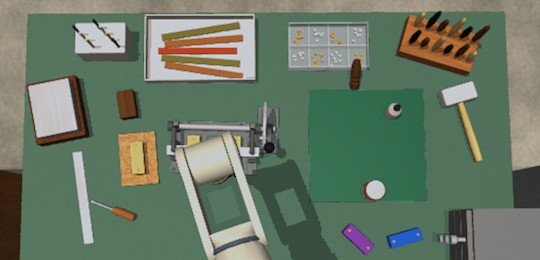

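```bash
python3 -c "
from station import r
print(r.hand_in(), r.sense()['time'])"
```

```text
the job is handed in; nothing more can be done
the job is handed in; nothing more can be done
```

The press is changed over and the job was handed in at about 60 s of the 210 s allowed.

**What I did**
- I swung the lever to the open notch, laid the clamp bar aside and put the dry mould on the cork board.
- Only two moulds were on the mat. I laid them flat in bay 1 and bay 3, one each; the blue and purple look-alikes and the other things on the bench were not touched.
- I put the bar back across both pillars and brought the lever back to the clamped notch.

**Last checks**
- **Lever:** down in the clamped notch. The knob is 151 mm from the axis, leaning about -0.54 rad; that is at the edge of the 0.02 rad play.
- **Bar:** centred to about 0.5 mm in x and 1 mm in y, with both clamp fingers over it.
- **New moulds:** each lies square in its bay, within about 1.5 mm of the centre.
- **Dry mould:** near the middle of the board.

**What went wrong or disagreed**
- The camera and contact forces put the fingertips roughly 26–40 mm behind the reported tool point. My first grips on the knob were therefore too shallow, and I corrected for this afterwards.
- The knob slipped out of the grip in both directions, four times in all, three on opening (once with the lever riding loose on the rim) and once on closing. Both swings were finished by pushing the knob with shut fingers until the lever dropped into the notch.
- One mould had moved about 5 cm on the mat by the time I came back for it, so I measured it again before gripping it.

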